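# Clamp sample vials in a three-chuck station and fit its guide plate

## Task

Get the vial station ready for sampling: stand every vial upright in a chuck of its own, on the chuck's floor (open its partly closed jaws first by turning its sleeve anticlockwise), and turn that chuck's sleeve clockwise (seen from above) until its jaws hold the vial tight. When all the vials are clamped, take the round guide plate by its handle and lower it over the two locating pins, caps through the large holes, until it lies flush on the three posts. Leave the other things on the bench where they stand.

Things in the scene. Friction and masses are not known exactly. Their poses are not given: they have to be found in the camera images.
- station: vial station, fixed to the bench: round grey base 168 mm in diameter and 12 mm thick, carrying three chucks on a circle of 54 mm radius (at 90, 210 and 330 degrees from the station's x axis) and between them three round posts 14 mm in diameter on a circle of 66 mm radius (at 30, 150 and 270 degrees), post tops 48 mm above the bench; the posts at 30 and 150 degrees carry brass locating pins. Origin at the centre of the base's underside, z up
- chuck0: chuck 0; any chuck takes any vial. Origin on its axis at its floor, 22 mm above the bench; z up. Three coupled jaws (tops 16 mm above the floor, chamfered inside) leave a 33 mm round opening when open. The knurled steel sleeve round it, 54 mm outer diameter, reaches from 7 mm below to 18 mm above the floor (a twenty-sided prism to the touch: closing flat fingers on it may turn it up to 0.15 rad)
- chuck1: chuck 1; any chuck takes any vial. Origin on its axis at its floor, 22 mm above the bench; z up. Three coupled jaws (tops 16 mm above the floor, chamfered inside) leave a 33 mm round opening when open. The knurled steel sleeve round it, 54 mm outer diameter, reaches from 7 mm below to 18 mm above the floor (a twenty-sided prism to the touch: closing flat fingers on it may turn it up to 0.15 rad)
- chuck2: chuck 2; any chuck takes any vial. Origin on its axis at its floor, 22 mm above the bench; z up. Three coupled jaws (tops 16 mm above the floor, chamfered inside) leave a 33 mm round opening when open. The knurled steel sleeve round it, 54 mm outer diameter, reaches from 7 mm below to 18 mm above the floor (a twenty-sided prism to the touch: closing flat fingers on it may turn it up to 0.15 rad)
- sleeve0 (a joint): turn of the sleeve of chuck 0 about its vertical axis, rad: 0 = jaws fully open, grows clockwise seen from above; each jaw moves 4 mm inwards per rad, so above about 0.3 a vial no longer drops in freely and the jaws touch it at about 1.08; turn it on to about 1.3, squeezing harder (stop at 1.45; up to about 0.6 N m). Let go, it may spring back a little; its friction (0.2 N m) keeps the jaws tight
- sleeve1 (a joint): turn of the sleeve of chuck 1 about its vertical axis, rad: 0 = jaws fully open, grows clockwise seen from above; each jaw moves 4 mm inwards per rad, so above about 0.3 a vial no longer drops in freely and the jaws touch it at about 1.08; turn it on to about 1.3, squeezing harder (stop at 1.45; up to about 0.6 N m). Let go, it may spring back a little; its friction (0.2 N m) keeps the jaws tight
- sleeve2 (a joint): turn of the sleeve of chuck 2 about its vertical axis, rad: 0 = jaws fully open, grows clockwise seen from above; each jaw moves 4 mm inwards per rad, so above about 0.3 a vial no longer drops in freely and the jaws touch it at about 1.08; turn it on to about 1.3, squeezing harder (stop at 1.45; up to about 0.6 N m). Let go, it may spring back a little; its friction (0.2 N m) keeps the jaws tight
- pin0 (a point): tip of locating pin 0 (30 degrees), brass, 8 mm in diameter with a tapered end; the tip is 72 mm above the bench and 24 mm above the post's top
- pin1 (a point): tip of locating pin 1 (150 degrees), brass, 8 mm in diameter with a tapered end; the tip is 72 mm above the bench and 24 mm above the post's top
- plate: round blue guide plate, 158 mm in diameter and 6 mm thick, 0.3 kg, lying loose on the bench, with three through holes 33 mm in diameter for the vials (54 mm from the centre, at 90, 210 and 330 degrees from its x axis) and two of 11 mm for the pins (66 mm from the centre, at 30 and 150 degrees). A black handle stands on its centre. Origin at the centre of its underside, z up; fitted, its origin stands 48 mm above the station's and its axes agree with the station's
- plate_hole0 (a point): centre, at the plate's underside, of the plate's 11 mm hole that goes over pin 0
- plate_hole1 (a point): centre, at the plate's underside, of the plate's 11 mm hole that goes over pin 1
- plate_grip (a point): centre of the handle's grip block, 41 mm above the plate's underside: a black block 16 mm wide along the plate's x, 44 mm long along its y and 26 mm high (28 to 54 mm above the underside), on a thin steel stem; pinch it across x
- vial_a: vial, brown glass with black screw cap and label, upright, 25 mm diameter, 50 mm tall (body 24.4 mm diameter up to 42 mm, cap 21.6 mm diameter above that), about 30 g; origin at the centre of its underside, z up along the vial; in some starts absent
- vial_b: vial, brown glass with black screw cap and label, upright, 25 mm diameter, 50 mm tall (body 24.4 mm diameter up to 42 mm, cap 21.6 mm diameter above that), about 30 g; origin at the centre of its underside, z up along the vial; in some starts absent
- vial_c: vial, brown glass with black screw cap and label, upright, 25 mm diameter, 50 mm tall (body 24.4 mm diameter up to 42 mm, cap 21.6 mm diameter above that), about 30 g; origin at the centre of its underside, z up along the vial; in some starts absent
- timer: white bench timer, 58x62x21 mm, bystander; origin at the centre of its underside
- bottle_50: small bottle with an orange cap, 45 mm in diameter, 93 mm tall, bystander; origin at the centre of its underside
- flask_50: small conical glass flask, 50 mm in diameter, 85 mm tall, bystander; origin at the centre of its underside

How it is judged:
By the outcome, as a careful person would: the job done as asked, in the order asked, and still so for the second after the job is handed in, with the robot touching nothing.
Of vial_a, vial_b, vial_c only 2 to 3 are there at a start; the rules pass over those that are not, and their reading is None.
At some moment in a run one of plate may be knocked a few centimetres aside while the robot is not near it.
It also fails if it takes over 210 s, if anything falls off the work surface, if the arm or the gripper's body presses on something with over 40 N, if the wrist force passes 120 N, or if a joint passes its speed limit or range.

## Robot

A 6-joint arm with a two-finger parallel gripper is mounted at the origin on a cart in front of the work surface, level with it; the furniture and walls round the work are solid. World frame = base frame: x ahead of the robot, y to its left, z up, the work surface at z = 0. Lengths are in m, angles in degrees, forces in N, time in s.
With the tool pointing down it reaches from about 0.3 to 0.75 m from the base axis. Payload 8.5 kg.
Tool frame: the origin (TCP) lies midway between the tips of the shut fingers; the grasp point (between the pads) lies env.tcp_to_grasp behind it (env.tcp_to_grasp is the distance from the TCP to the grasp point, in m); z points along the fingers, y is the direction in which the jaws open and shut (so a half turn about z gives the same grasp; the last joint's range is limited). The gripper opens to 85 mm and grips with 20 to 120 N. Pads are 22 mm wide; open, the fingers measure 114 mm over their backs; the gripper's body (76 mm by 85 mm) begins 54 mm behind the grasp point. The pads swing forward as they close: fully open they stand 13 mm farther back than shut.
Start: joints at [-83.268, 21.807, 74.336, -0, 83.858, -12.336], TCP at [0.18, -0.52, 0.231] pointing down, gripper open.
Joint ranges: [-178.18, 178.18], [-50.72, 133.34], [12.68, 142.11], [-81.47, 261.47], [9.98, 163.14], [-165.26, 165.26]. Speed limits (degrees/s): [136.94, 136.94, 180, 180, 180, 180].

## Interface

Orientations are given as a 3x3 rotation matrix whose columns are the frame's x, y, z axes.
In Python, from rig import readout, imaging, job, env gives the robot as it stands.
- The arm moves only by the tool move_arm, never from a script. Its argument "motion" is a list of rows, each a list of 3 entries, a list of its own where there are three numbers: the shift along the tool's x, y, z normalised to -1 to 1, where 1 is 0.02 m, then the turn, a rotation vector about the tool's x, y, z normalised to -1 to 1, where 1 is 120 degrees, then the gripper command: -1 is shut, 1 is fully open, values between are in proportion. In form: [[[tx, ty, tz], [rx, ry, rz], claw], ...]. A call has 1 to 12 rows; each row shifts and turns the pose as measured when the row begins, along the tool's axes as they then stand; what a row does not reach is not made up. A row lasts 1/12 s, in which the tool goes at most 41.7 mm and 7.16 degrees, less where a joint would pass 70% of its speed; a pose out of reach is approached as far as the arm can. A call with a number of a shift or a turn outside -1 to 1 is refused whole. A call with a gripper value outside its range is refused whole. The fingers move at their own pace and stop on an object; "squeeze" is the grip in N (left out, the last holds). Time passes only in rows, so rows that do not move let the fingers close. It gives the time, the measured TCP pose, the force and the opening at its end, in the units of the state.
- readout.observe(): the state, without advancing time (a new reading comes with each control period).
- imaging.get_image(name): name is "scene" or "top"; returns a dict with "img" (400x640x3 uint8, blue, green, red), "fov_y" (degrees; the focal length in pixels is half the picture's height over the tangent of half this angle, whatever the lens; pixels are square), "cx", "cy" (the principal point, pixels), "k1" (the pictures are not rectified: a ray, as slopes to the right and down, at radius r is drawn at 1 + k1 r^2 times it, then the intrinsics apply), "eye" and "orientation" of the camera in the world. Camera axes: x right, y up, looking along -z (the intrinsics and any distortion apply to the point x, -y, -z); pixel columns grow to the right and rows downward; lengths in m; the calibration is good to about 2 mm. A picture is of the moment at which its call begins. There is no depth.
- job.close_job(): hands the job in, once; it reports no verdict.
The state is a dict: "time_s": time; "q": joint angles; "qvel": joint speeds; "joint_efforts": joint torques, N m; "position": TCP position; "tool_rot": TCP orientation; "ft_force": force on the tool from outside, world axes, zero at the start; "wrist_torque": the same for the moment, N m; "grip_width": finger opening in m.
Only numpy, scipy, OpenCV 4.12 (cv2) and the standard library are available. Lean on these libraries where they do the work, as an engineer would, in place of code of your own. Each camera call takes 0.05 s, during which the arm holds its last target.

## Working session

There is one attempt and no reset: what is moved stays moved. The work goes in short steps, Python scripts to look and compute and a tool call to move; the robot and the scene stay as the last step left them, time stands still between calls to the robot, and variables do not carry over. Pictures are saved under pics/ and viewed, and the job is handed in when it is done.

Besides the shell and the picture viewer there is one more tool, called by a JSON object that holds its "api" and its "payload", one argument or row to a line. move_arm: Moves the arm, as the interface text tells. Its arguments: {"type":"object","properties":{"motion":{"type":"array","items":{"type":"array"}},"squeeze":{"type":"number"}},"required":["motion"]}

```bash
ls; mkdir -p pics; python3 - <<'E'
from rig import readout, imaging, job, env
import cv2
print(readout.observe()); print(env.tcp_to_grasp)
for n in("scene","top"):
    d=imaging.get_image(n); cv2.imwrite(f"pics/{n}0.png",d["img"]); print({k:v for k,v in d.items() if k!="img"})
E
```

```text
pics
{'time_s': 0.0, 'q': array([-8.32696868e+01,  2.18415988e+01,  7.43851512e+01,  1.74340609e-03,
        8.38598023e+01, -1.23365439e+01]), 'qvel': array([ 0.01587242, -0.16722654,  0.0039992 , -0.07928335, -0.10446088,
        0.01674211]), 'joint_efforts': array([ 2.69277851e-03, -4.48450220e+01, -2.31272507e+01, -3.41920600e-05,
        4.80515693e-03,  6.02845390e-06]), 'position': array([ 0.17963159, -0.51952139,  0.23070375]), 'tool_rot': array([[ 9.45139131e-01,  3.26668030e-01, -1.46994107e-04],
       [ 3.26667873e-01, -9.45138000e-01,  1.50375860e-03],
       [ 3.52300143e-04, -1.46927935e-03, -9.99998859e-01]]), 'ft_force': array([-0.48392725, -0.20655269,  0.16414147]), 'wrist_torque': array([-0.05015033,  0.04745118, -0.04147526]), 'grip_width': 0.08546626784202832}
0.0187
{'fov_y': 54.209901197522754, 'cx': 320.6141267788091, 'cy': 200.8520637288806, 'k1': -0.08442587827203175, 'eye': array([-0.49535627, -0.42213474,  0.8298718 ]), 'orientation': array([[ 0.43708891,  0.51892917, -0.7346195 ],
       [-0.89917509,  0.27110815, -0.34348875],
       [ 0.020915  ,  0.81068668,  0.58510655]])}
{'fov_y': 50.10663226947059, 'cx': 314.3840033431593, 'cy': 202.47896656694468, 'k1': -0.006930301657255711, 'eye': array([0.28379699, 0.0340038 , 1.48578333]), 'orientation': array([[-0.01807447,  0.99566616, -0.09122613],
       [-0.99960141, -0.01601574,  0.02324918],
       [ 0.02168737,  0.09160998,  0.99555877]])}
```

View pics/scene0.png

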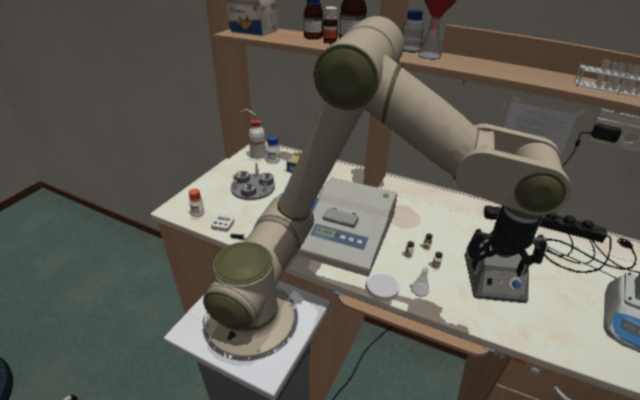

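View pics/top0.png

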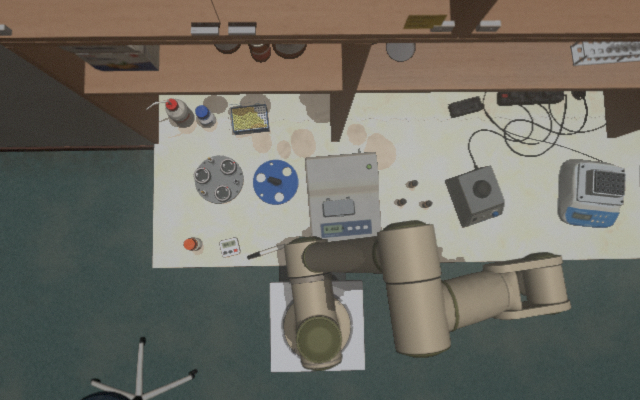

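```bash
cat > h.py <<'E'
import numpy as np, cv2
from rig import readout, imaging, job, env
def K(d):
    f=200/np.tan(np.radians(d["fov_y"]/2)); return np.array([[f,0,d["cx"]],[0,f,d["cy"]],[0,0,1.]])
def proj(d,P):
    P=np.atleast_2d(P); c=(P-d["eye"])@d["orientation"]; c=c*[1,-1,-1]
    u,_=cv2.projectPoints(c.reshape(-1,1,3),np.zeros(3),np.zeros(3),K(d),np.array([d["k1"],0,0,0])); return u.reshape(-1,2)
def ray(d,uv):
    s=cv2.undistortPoints(np.array(uv,float).reshape(-1,1,2),K(d),np.array([d["k1"],0,0,0])).reshape(-1,2)
    return np.c_[s[:,0],-s[:,1],-np.ones(len(s))]@d["orientation"].T
def onz(d,uv,z):
    r=ray(d,uv); t=(z-d["eye"][2])/r[:,2]; return d["eye"]+r*t[:,None]
def two(d1,u1,d2,u2):
    a=ray(d1,[u1])[0];b=ray(d2,[u2])[0];a/=np.linalg.norm(a);b/=np.linalg.norm(b)
    A=np.c_[a,-b];t=np.linalg.lstsq(A,d2["eye"]-d1["eye"],rcond=None)[0]
    p=d1["eye"]+a*t[0];q=d2["eye"]+b*t[1];return (p+q)/2,np.linalg.norm(p-q)
def crop(name,d,c,w,h,s):
    im=cv2.resize(d["img"][int(c[1]-h):int(c[1]+h),int(c[0]-w):int(c[0]+w)],None,fx=s,fy=s,interpolation=cv2.INTER_CUBIC); cv2.imwrite("pics/"+name,im)
E
python3 - <<'E'
from h import *
t=imaging.get_image("top"); s=imaging.get_image("scene")
crop("t1.png",t,(240,190),60,45,6); crop("t2.png",t,(412,195),30,22,12)
crop("s1.png",s,(255,190),75,45,5); crop("s2.png",s,(425,250),40,30,9)
for uv,z in [((219,179),.012),((275,182),.006),((412,184),.05),((400,202),.05),((426,204),.05)]: print(onz(t,[uv],z))
E
```

```text
[[0.50576671 0.32835028 0.012     ]]
[[0.49321029 0.13532531 0.006     ]]
[[ 0.47314729 -0.3328313   0.05      ]]
[[ 0.41232635 -0.28954596  0.05      ]]
[[ 0.40409648 -0.37790147  0.05      ]]
```

View pics/t1.png

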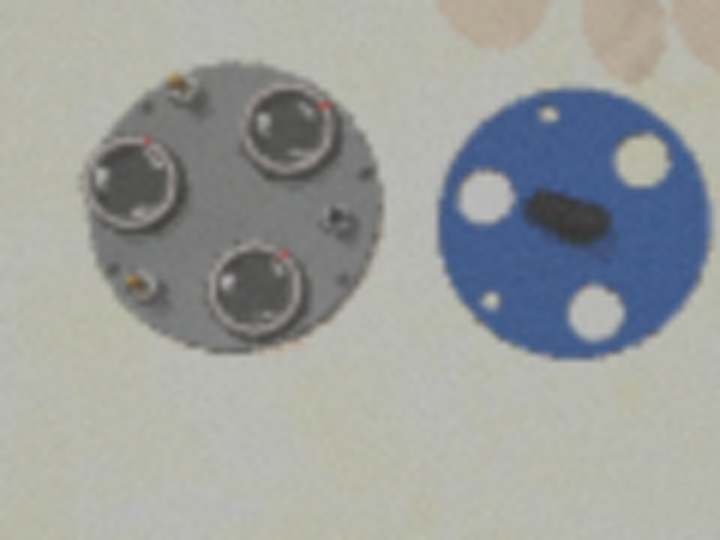

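View pics/t2.png

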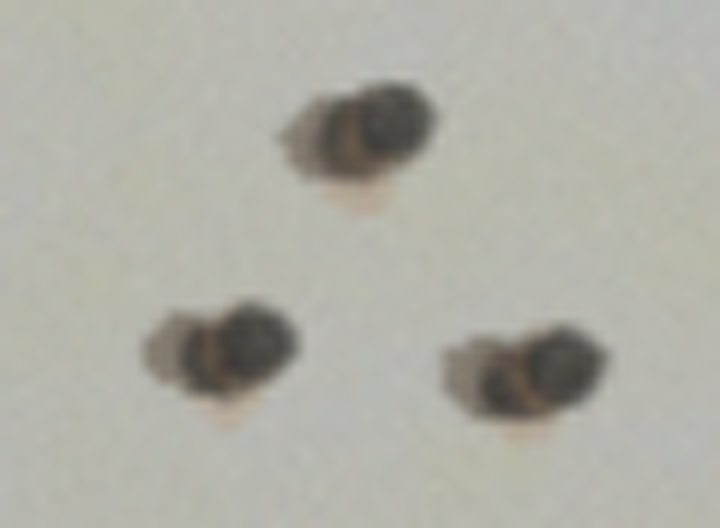

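View pics/s1.png

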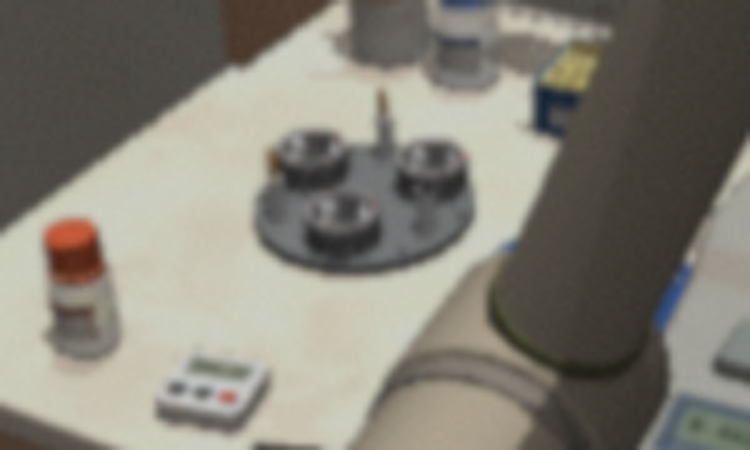

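View pics/s2.png

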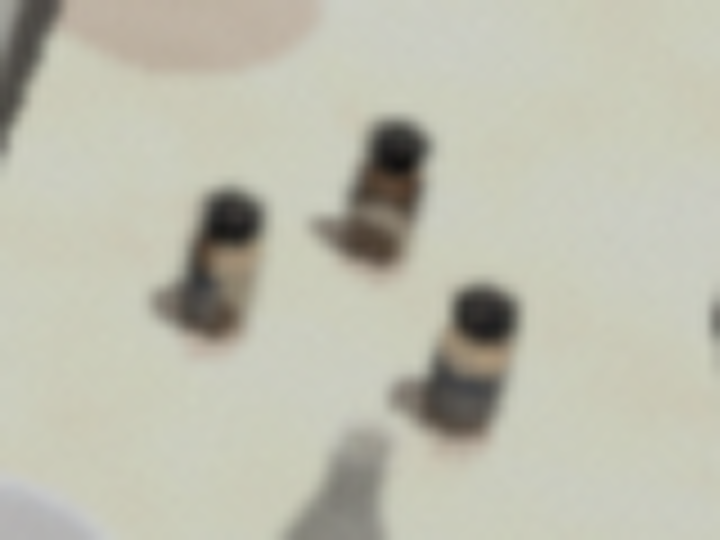

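```bash
cat > m.py <<'E'
from h import *
def up(d,c,w,h,s):
    x0,y0=int(c[0]-w),int(c[1]-h)
    im=cv2.resize(d["img"][y0:y0+2*h,x0:x0+2*w],None,fx=s,fy=s,interpolation=cv2.INTER_CUBIC)
    return im,lambda p:(np.array(p,float)+.5)/s-.5+[x0,y0]
def blobs(mask,amin):
    n,l,st,c=cv2.connectedComponentsWithStats(mask.astype(np.uint8))
    return [(c[i],st[i,4],st[i]) for i in range(1,n) if st[i,4]>=amin]
E
python3 - <<'E'
from m import *
t=imaging.get_image("top"); s=imaging.get_image("scene")
# plate
im,f=up(t,(240,190),60,45,6); b,g,r=[im[...,i].astype(int) for i in range(3)]
m=((b-r)>40).astype(np.uint8)
cs,_=cv2.findContours(m,cv2.RETR_CCOMP,cv2.CHAIN_APPROX_NONE)
big=max(cs,key=cv2.contourArea); e=cv2.fitEllipse(big); pc=onz(t,[f(e[0])],.006)[0]; print("plate",e,pc)
for c in cs:
    a=cv2.contourArea(c)
    if c is big or a<60: continue
    M=cv2.moments(c);q=onz(t,[f((M['m10']/M['m00'],M['m01']/M['m00']))],.006)[0]; v=q-pc
    print("hole",a,q,np.hypot(*v[:2])*1e3,np.degrees(np.arctan2(v[1],v[0])))
# station
gray=im.mean(2); sub=((gray<165)&(b-r<30)).astype(np.uint8); sub[:,410:]=0
sub=cv2.morphologyEx(sub,cv2.MORPH_CLOSE,np.ones((9,9)))
cs,_=cv2.findContours(sub,cv2.RETR_EXTERNAL,cv2.CHAIN_APPROX_NONE); big=max(cs,key=cv2.contourArea); e=cv2.fitEllipse(big); print("base",e,onz(t,[f(e[0])],.006))
red=(r-g>45)&(r-b>45); 
for c,a,_ in blobs(red,8): print("red",c,a,onz(t,[f(c)],.04))
br=(r-b>35)&(g-b>15)&(sub>0)
for c,a,_ in blobs(br,8): print("brass",c,a,onz(t,[f(c)],.066))
hc=cv2.HoughCircles(cv2.GaussianBlur(gray,(0,0),2).astype(np.uint8),cv2.HOUGH_GRADIENT,1,60,param1=60,param2=18,minRadius=38,maxRadius=54)
print(hc); 
o=im.copy()
for x,y,R in hc[0]: cv2.circle(o,(int(x),int(y)),int(R),(0,255,0),1); print(onz(t,[f((x,y))],.04))
cv2.ellipse(o,e,(0,0,255),1); cv2.imwrite("pics/t1o.png",o)
# vials: cap dark in both
for d,c,w,h in((t,(412,195),30,22),(s,(425,250),40,30)):
    im,f=up(d,c,w,h,8); g=cv2.GaussianBlur(im,(0,0),3).max(2)
    for c,a,st in blobs(g<70,100): print("cap",f(c),a,st[:4],onz(d,[f(c)],.046 if d is t else .046))
E
```

```text
plate ((573.69482421875, 222.6594696044922), (265.6518249511719, 268.11328125), 79.36677551269531) [0.49427749 0.13462263 0.006     ]
hole 357.5 [0.45025433 0.18302621 0.006     ] 65.42893584468132 132.28658336534164
hole 2817.0 [0.44220016 0.12275983 0.006     ] 53.411359206760444 -167.16744831197266
hole 3450.0 [0.4974111 0.1381851 0.006    ] 4.744555499978882 48.66457611895063
hole 2827.5 [0.51104434 0.18597303 0.006     ] 54.0184379635208 71.91718697850304
hole 2814.5 [0.53097242 0.0947997  0.006     ] 54.15149042090407 -47.34089901644108
hole 363.0 [0.55905663 0.14897091 0.006     ] 66.34915680654844 12.489118917504106
base ((233.81593322753906, 207.80160522460938), (293.28729248046875, 301.6281433105469), 87.2645263671875) [[0.50593253 0.33109531 0.006     ]]
red [324.37777778 104.62222222] 45 [[0.5592685  0.27315137 0.04      ]]
red [146.18181818 139.81818182] 11 [[0.54048729 0.3738595  0.04      ]]
red [283.1875 254.3125] 16 [[0.47387246 0.29641097 0.04      ]]
brass [173.9380531   79.02654867] 113 [[0.5699863  0.35252494 0.066     ]]
brass [132.47619048 280.1047619 ] 105 [[0.45733801 0.37486157 0.066     ]]
[[[254.5 287.5  46. ]
  [288.5 132.5  42.5]
  [131.5 182.5  44.3]]]
[[0.4552439  0.31252963 0.04      ]]
[[0.54352074 0.29346015 0.04      ]]
[[0.51615658 0.38199299 0.04      ]]
cap [401.23104508 201.56864754] 244 [150 221  15  24] [[ 0.4140878  -0.29470372  0.046     ]]
cap [428.50878099 236.84696657] 1331 [333 117  39  43] [[ 0.47238467 -0.34041276  0.046     ]]
cap [410.03311258 244.33702401] 1208 [184 179  42  37] [[ 0.41247822 -0.29802517  0.046     ]]
cap [406.76883562 250.8510274 ] 146 [173 241  11  18] [[ 0.38006646 -0.29708174  0.046     ]]
cap [438.32315668 254.85743088] 1302 [409 264  43  38] [[ 0.40552994 -0.38563948  0.046     ]]
cap [433.90073529 262.18995098] 102 [389 335  13  12] [[ 0.36925269 -0.38071601  0.046     ]]
```

View pics/t1o.png

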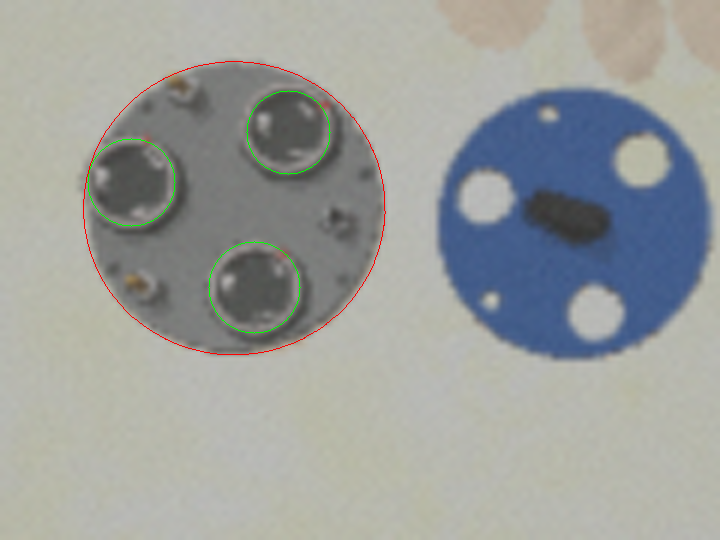

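```bash
python3 - <<'E'
from m import *
t=imaging.get_image("top"); s=imaging.get_image("scene")
A=[(415.05,182.55),(403.65,201.0),(428.9,203.1)];B=[(428.5,236.85),(410.03,244.34),(438.32,254.86)]
for a,b in zip(A,B): print(onz(t,[a],.05)[0],onz(s,[b],.046)[0],two(t,a,s,b))
# brass pins in scene
im,f=up(s,(255,190),40,40,6);b,g,r=[im[...,i].astype(int) for i in range(3)]
for c,a,_ in blobs((r-b>40)&(g-b>15)&(r<190),60): print(f(c),a,onz(s,[f(c)],.066))
C=np.array([.506,.330]);y=np.radians(-12)
for n,R,h,d in(("chuck",54,.04,(90,210,330)),("pin",66,.066,(30,150))):
  for k in d:
    p=np.r_[C+R/1e3*np.array([np.cos(y+np.radians(k)),np.sin(y+np.radians(k))]),h]; print(n,k,p,proj(s,p),proj(t,p))
E
```

```text
[ 0.47796495 -0.34347016  0.05      ] [ 0.4723579  -0.34039145  0.046     ] (array([ 0.47795577, -0.34255368,  0.04294851]), np.float64(0.005629902296905173))
[ 0.41552805 -0.30209965  0.05      ] [ 0.41246087 -0.29802031  0.046     ] (array([ 0.41492985, -0.30041452,  0.04539124]), np.float64(0.005715302340337486))
[ 0.40699902 -0.38793323  0.05      ] [ 0.40551479 -0.38563341  0.046     ] (array([ 0.40676337, -0.38728841,  0.04592364]), np.float64(0.0036977214758649427))
[292.31887755 158.91921769] 980 [[0.66488477 0.24742058 0.066     ]]
chuck 90 [0.51722723 0.38281997 0.04      ] [[242.44090182 173.71563757]] [[201.25733486 174.69161708]]
chuck 210 [0.45464295 0.31331308 0.04      ] [[248.20255797 186.50400158]] [[221.76743146 192.67990553]]
chuck 330 [0.54612982 0.29386695 0.04      ] [[266.31867607 175.90720814]] [[227.54732388 165.91182683]]
pin 30 [0.56876973 0.35039512 0.066     ] [[256.60167876 163.72603258]] [[209.21010854 158.10374783]]
pin 150 [0.45695244 0.37416262 0.066     ] [[234.12452739 175.97904415]] [[201.87329421 191.37942632]]
```

```bash
cat > to.py <<'E'
import sys
from h import *
o=readout.observe(); R=o["tool_rot"]; p=o["position"]
ang=np.degrees(np.arctan2(R[1,0],R[0,0]))
if len(sys.argv)>3:
    T=np.array(list(map(float,sys.argv[1:4]))); d=R.T@(T-p)/.02
    print("need units",np.round(d,2))
print("t",round(o["time_s"],2),"p",np.round(p,4),"ang",round(ang,2),"zax",np.round(R[:,2],4),"q",np.round(o["q"],1),"w",round(o["grip_width"],4),"F",np.round(o["ft_force"],1),"T",np.round(o["wrist_torque"],2))
E
```

{"api": "move_arm", "payload": {
  "motion": [
    [[0,0,0],[0,0,-0.059],0.5],
    [[0,0,0],[0,0,-0.059],0.5],
    [[0,0,0],[0,0,-0.059],0.5],
    [[0,0,0],[0,0,-0.059],0.5],
    [[0,0,0],[0,0,-0.059],0.5],
    [[0,0,0],[0,0,-0.059],0.5],
    [[0,0,0],[0,0,-0.059],0.5],
    [[0,0,0],[0,0,-0.059],0.5],
    [[0,0,0],[0,0,-0.059],0.5],
    [[0,0,0],[0,0,-0.059],0.5],
    [[0,0,0],[0,0,-0.002],0.5]
  ],
  "squeeze": 40
}}

```text
time_s: 1.32
position: [0.1796, -0.5195, 0.2309]
tool_rot: [[-0.023, 1.0, -0.0], [1.0, 0.023, 0.001], [0.001, -0.0, -1.0]]
ft_force: [0.0, -0.1, -0.0]
grip_width: 0.0642
```

```bash
python3 to.py .45 -.3 .22
```

```text
need units [10.65 13.77  0.56]
t 1.32 p [ 0.1796 -0.5195  0.2309] ang 91.34 zax [-1.e-04  1.e-03 -1.e+00] q [-83.3  21.8  74.4  -0.   83.9 -84.6] w 0.0642 F [ 0.  -0.1 -0. ] T [ 0.03 -0.01  0.04]
```

{"api": "move_arm", "payload": {
  "motion": [
    [[0.6,1,0],[0,0,0],0.5],
    [[0.6,1,0],[0,0,0],0.5],
    [[0.8,1,0],[0,0,0],0.5],
    [[0.8,1,0],[0,0,0],0.5],
    [[1,1,0],[0,0,0],0.5],
    [[1,1,0],[0,0,0],0.5],
    [[1,1,0],[0,0,0],0.5],
    [[1,1,0],[0,0,0],0.5],
    [[1,1,0],[0,0,0],0.5],
    [[1,1,0],[0,0,0],0.5],
    [[1,1,0],[0,0,0],0.5],
    [[1,1,0],[0,0,0],0.5]
  ]
}}

```text
time_s: 2.32
position: [0.4264, -0.2975, 0.2304]
tool_rot: [[0.033, 0.999, -0.0], [0.999, -0.033, -0.0], [-0.0, -0.0, -1.0]]
ft_force: [0.3, -0.5, -0.0]
grip_width: 0.064
```

```bash
python3 to.py .4546 .3133 .22
```

```text
need units [30.57  0.4   0.51]
t 2.32 p [ 0.4264 -0.2975  0.2304] ang 88.11 zax [-4.e-04 -4.e-04 -1.e+00] q [-47.9  18.8  79.1  -0.   82.  -46. ] w 0.064 F [ 0.3 -0.5 -0. ] T [ 0.   -0.02  0.04]
```

{"api": "move_arm", "payload": {
  "motion": [
    [[1,0,0],[0,0,0],0.5],
    [[1,0,0],[0,0,0],0.5],
    [[1,0,0],[0,0,0],0.5],
    [[1,0,0],[0,0,0],0.5],
    [[1,0,0],[0,0,0],0.5],
    [[1,0,0],[0,0,0],0.5],
    [[1,0,0],[0,0,0],0.5],
    [[1,0,0],[0,0,0],0.5],
    [[1,0,0],[0,0,0],0.5],
    [[1,0,0],[0,0,0],0.5],
    [[1,0,0],[0,0,0],0.5],
    [[1,0,0],[0,0,0],0.5]
  ]
}}

```text
time_s: 3.32
position: [0.4419, -0.045, 0.2304]
tool_rot: [[0.079, 0.997, 0.002], [0.997, -0.079, -0.001], [-0.001, 0.002, -1.0]]
ft_force: [-0.9, -0.6, -0.2]
grip_width: 0.0639
```

{"api": "move_arm", "payload": {
  "motion": [
    [[1,0,0],[0,0,0],0.5],
    [[1,0,0],[0,0,0],0.5],
    [[1,0,0],[0,0,0],0.5],
    [[1,0,0],[0,0,0],0.5],
    [[1,0,0],[0,0,0],0.5],
    [[1,0,0],[0,0,0],0.5],
    [[1,0,0],[0,0,0],0.5],
    [[1,0,0],[0,0,0],0.5],
    [[1,0,0],[0,0,0],0.5],
    [[1,0,0],[0,0,0],0.5],
    [[1,0,0],[0,0,0],0.5],
    [[1,0,0],[0,0,0],0.5]
  ]
}}

```text
time_s: 4.32
position: [0.4656, 0.2065, 0.2314]
tool_rot: [[0.128, 0.992, 0.005], [0.992, -0.128, -0.001], [-0.001, 0.005, -1.0]]
ft_force: [0.6, -0.2, -0.2]
grip_width: 0.0637
```

```bash
python3 to.py .4546 .3133 .12
```

```text
need units [ 5.23 -1.26  5.56]
t 4.32 p [0.4656 0.2065 0.2314] ang 82.66 zax [ 0.0048 -0.0013 -1.    ] q [10.6 17.6 80.8 -0.1 81.3 18. ] w 0.0637 F [ 0.6 -0.2 -0.2] T [0.   0.02 0.  ]
```

{"api": "move_arm", "payload": {
  "motion": [
    [[1,-0.25,0.8],[0,0,0],0.5],
    [[1,-0.25,0.8],[0,0,0],0.5],
    [[1,-0.25,0.8],[0,0,0],0.5],
    [[1,-0.2,0.8],[0,0,0],0.5],
    [[0.8,-0.2,0.8],[0,0,0],0.5],
    [[0,0,0.8],[0,0,0],0.5],
    [[0,0,0.6],[0,0,0],0.5],
    [[0,0,0],[0,0,0],0.5]
  ]
}}

```text
time_s: 4.98
position: [0.4563, 0.3143, 0.1193]
tool_rot: [[0.155, 0.988, 0.01], [0.988, -0.155, 0.0], [0.002, 0.009, -1.0]]
ft_force: [0.2, -0.2, -0.1]
grip_width: 0.0642
```

```bash
python3 to.py .4546 .3133 .014; python3 - <<'E'
from m import *
t=imaging.get_image("top"); s=imaging.get_image("scene")
crop("t3.png",t,(225,180),50,38,8); crop("s3.png",s,(255,180),60,45,6)
E
```

```text
need units [-0.07 -0.13  5.27]
t 4.98 p [0.4563 0.3143 0.1193] ang 81.1 zax [ 9.6e-03  2.0e-04 -1.0e+00] q [22.4 28.1 84.  -0.2 67.4 31.4] w 0.0642 F [ 0.2 -0.2 -0.1] T [-0.01  0.04  0.01]
```

View pics/t3.png

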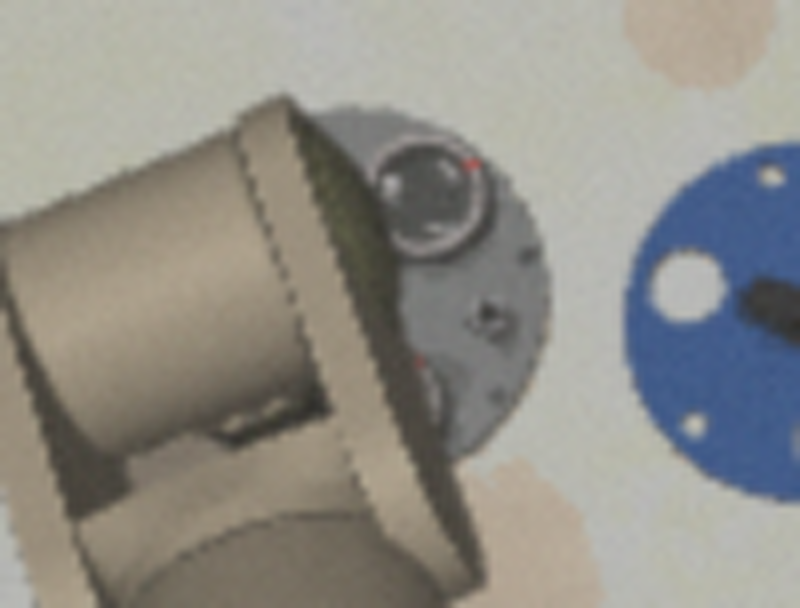

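View pics/s3.png

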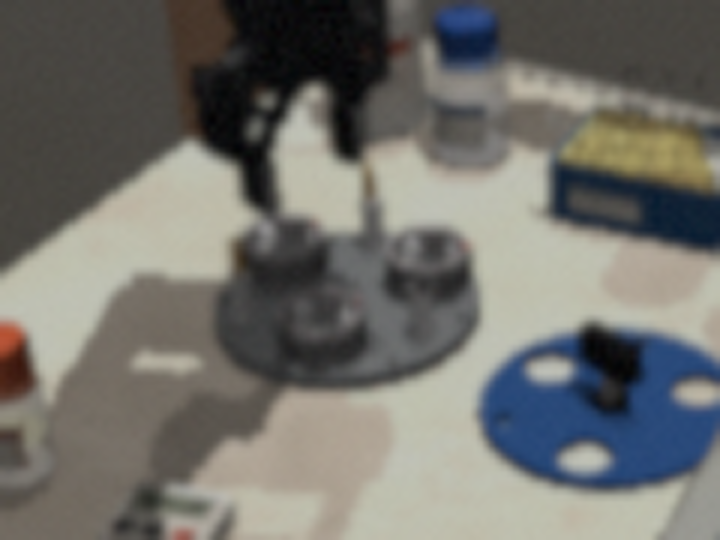

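```bash
python3 - <<'E'
from m import *
s=imaging.get_image("scene")
for z in(.119,.127): print(proj(s,[.4563,.3143,z]))
a=proj(s,[[.4563,.3143,.127],[.4563-.04,.3143+.006,.127],[.4563+.04,.3143-.006,.127]]);print(a)
E
```

```text
[[246.31177087 167.49870661]]
[[246.11134998 165.53547692]]
[[246.11134998 165.53547692]
 [237.96620688 170.4037736 ]
 [253.95113019 160.85735583]]
```

{"api": "move_arm", "payload": {
  "motion": [
    [[0,-0.1,1],[0,0.004,0],0.5],
    [[0,0,1],[0,0,0],0.5],
    [[0,0,1],[0,0,0],0.5],
    [[0,0,1],[0,0,0],0.5],
    [[0,0,0.7],[0,0,0],0.5],
    [[0,0,0.2],[0,0,0],0.5],
    [[0,0,0],[0,0,0],0.5]
  ]
}}

```text
time_s: 5.72
position: [0.4645, 0.3166, 0.0352]
tool_rot: [[0.164, 0.986, 0.036], [0.986, -0.165, 0.02], [0.026, 0.032, -0.999]]
ft_force: [-0.3, -1.1, 0.1]
grip_width: 0.0637
```

```bash
python3 to.py .4546 .3133 .014
```

```text
need units [-0.27 -0.49  1.04]
t 5.72 p [0.4645 0.3166 0.0352] ang 80.54 zax [ 0.0361  0.0201 -0.9991] q [22.1 34.5 89.2  0.4 54.  31.4] w 0.0637 F [-0.3 -1.1  0.1] T [-0.02  0.05  0.01]
```

```bash
cat > to.py <<'E'
import sys
from h import *
from scipy.spatial.transform import Rotation as Ro
o=readout.observe(); R=o["tool_rot"]; p=o["position"]
ang=np.degrees(np.arctan2(R[1,0],R[0,0]))
a=list(map(float,sys.argv[1:]))
if len(a)>2:
    d=R.T@(np.array(a[:3])-p)/.02
    A=np.radians(a[3] if len(a)>3 else ang); c,s=np.cos(A),np.sin(A)
    Rt=np.array([[c,s,0],[s,-c,0],[0,0,-1]]); rv=np.degrees(Ro.from_matrix(R.T@Rt).as_rotvec())/120
    print("need shift",np.round(d,2),"turn",np.round(rv,4))
print("t",round(o["time_s"],2),"p",np.round(p,4),"ang",round(ang,2),"zax",np.round(R[:,2],4),"q",np.round(o["q"],1),"w",round(o["grip_width"],4),"F",np.round(o["ft_force"],1),"T",np.round(o["wrist_torque"],2))
E
python3 to.py .4546 .3133 .035 78
```

```text
need shift [-0.25 -0.46 -0.01] turn [ 0.0151 -0.0126  0.021 ]
t 5.72 p [0.4645 0.3166 0.0352] ang 80.54 zax [ 0.0361  0.0201 -0.9991] q [22.1 34.5 89.2  0.4 54.  31.4] w 0.0637 F [-0.3 -1.1  0.1] T [-0.02  0.05  0.01]
```

{"api": "move_arm", "payload": {
  "motion": [
    [[-0.25,-0.46,0],[0.0151,-0.0126,0],0.5],
    [[0,0,0],[0,0,0],0.5]
  ]
}}

```text
time_s: 5.88
position: [0.4561, 0.3132, 0.038]
tool_rot: [[0.168, 0.986, 0.005], [0.986, -0.168, 0.001], [0.001, 0.004, -1.0]]
ft_force: [0.1, 0.7, 0.2]
grip_width: 0.0641
```

```bash
python3 to.py .4546 .3133 .014
```

```text
need shift [-0.01 -0.08  1.2 ] turn [ 0.0021 -0.0007 -0.    ]
t 5.88 p [0.4561 0.3132 0.038 ] ang 80.33 zax [ 4.5e-03  7.0e-04 -1.0e+00] q [22.2 34.3 88.9 -0.1 56.5 32. ] w 0.0641 F [0.1 0.7 0.2] T [-0.01 -0.06 -0.05]
```

{"api": "move_arm", "payload": {
  "motion": [
    [[0,-0.08,0.4],[0.002,0,0],0.5],
    [[0,0,0.4],[0,0,0],0.5],
    [[0,0,0.4],[0,0,0],0.5],
    [[0,0,0],[0,0,0],0.5]
  ]
}}

```text
time_s: 6.22
position: [0.457, 0.3138, 0.0138]
tool_rot: [[0.171, 0.985, 0.007], [0.985, -0.171, 0.005], [0.006, 0.006, -1.0]]
ft_force: [-0.7, 0.4, 0.2]
grip_width: 0.0639
```

```bash
python3 to.py .4546 .3133 .014
```

```text
need shift [-0.04 -0.11 -0.01] turn [ 0.0031 -0.0029 -0.    ]
t 6.22 p [0.457  0.3138 0.0138] ang 80.18 zax [ 0.0074  0.0049 -1.    ] q [22.2 36.4 90.1  0.1 53.  31.9] w 0.0639 F [-0.7  0.4  0.2] T [ 0.02 -0.03 -0.01]
```

Close gently.

{"api": "move_arm", "payload": {
  "motion": [
    [[-0.04,-0.11,0],[0.003,-0.003,0],0.35],
    [[0,0,0],[0,0,0],0.2],
    [[0,0,0],[0,0,0],0.1],
    [[0,0,0],[0,0,0],0.1],
    [[0,0,0],[0,0,0],0.1]
  ],
  "squeeze": 30
}}

```text
time_s: 6.63
position: [0.4561, 0.3129, 0.0137]
tool_rot: [[0.172, 0.985, 0.002], [0.985, -0.172, -0.001], [-0.001, 0.002, -1.0]]
ft_force: [-0.2, -0.4, 0.5]
grip_width: 0.0528
```

```bash
python3 to.py .4546 .3133 .014;python3 - <<'E'
from m import *
s=imaging.get_image("scene")
crop("s4.png",s,(255,180),60,45,6)
E
```

```text
need shift [ 0.   -0.08 -0.02] turn [0.001  0.0005 0.    ]
t 6.63 p [0.4561 0.3129 0.0137] ang 80.12 zax [ 0.0019 -0.0013 -1.    ] q [22.2 36.4 90.  -0.1 53.5 32.2] w 0.0528 F [-0.2 -0.4  0.5] T [-0.08 -0.17 -0.06]
```

View pics/s4.png

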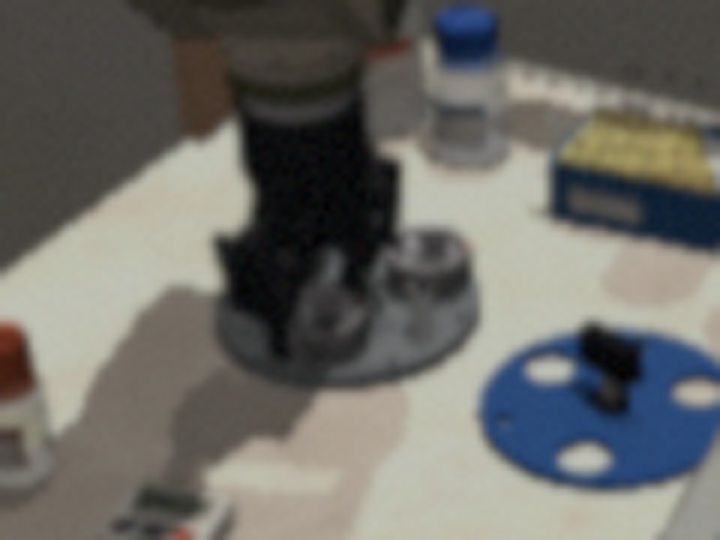

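{"api": "move_arm", "payload": {
  "motion": [
    [[0,0,0],[0.001,0,0],-0.2],
    [[0,0,0],[0,0,-0.03],-0.2],
    [[0,0,0],[0,0,-0.04],-0.2],
    [[0,0,0],[0,0,-0.04],-0.2]
  ],
  "squeeze": 50
}}

```text
time_s: 7.02
position: [0.4563, 0.3129, 0.0139]
tool_rot: [[-0.063, 0.998, 0.0], [0.998, 0.063, -0.001], [-0.001, 0.0, -1.0]]
ft_force: [-0.2, -0.8, -0.0]
grip_width: 0.0523
```

```bash
python3 to.py .4561 .3129 .014
```

```text
need shift [-0.   -0.01 -0.01] turn [0.0001 0.0004 0.    ]
t 7.02 p [0.4563 0.3129 0.0139] ang 93.63 zax [ 4.e-04 -8.e-04 -1.e+00] q [22.2 36.5 89.9 -0.1 53.7 18.6] w 0.0523 F [-0.2 -0.8 -0. ] T [-0.1  -0.37 -0.25]
```

{"api": "move_arm", "payload": {
  "motion": [
    [[0,0,0],[0,0,-0.04],-0.2],
    [[0,0,0],[0,0,-0.04],-0.2],
    [[0,0,0],[0,0,-0.04],-0.2]
  ]
}}

```text
time_s: 7.27
position: [0.4566, 0.313, 0.0138]
tool_rot: [[-0.32, 0.947, 0.001], [0.947, 0.32, -0.0], [-0.0, 0.001, -1.0]]
ft_force: [-0.5, 0.1, 0.0]
grip_width: 0.0521
```

```bash
python3 to.py .4561 .3129 .014
```

```text
need shift [ 0.   -0.03 -0.01] turn [0.0003 0.0001 0.    ]
t 7.27 p [0.4566 0.313  0.0138] ang 108.67 zax [ 8.e-04 -1.e-04 -1.e+00] q [22.2 36.5 89.9 -0.  53.6  3.5] w 0.0521 F [-0.5  0.1  0. ] T [ 0.   -0.31 -0.3 ]
```

{"api": "move_arm", "payload": {
  "motion": [
    [[0,0,0],[0,0,-0.04],-0.2],
    [[0,0,0],[0,0,-0.04],-0.2]
  ]
}}

```text
time_s: 7.43
position: [0.4564, 0.3136, 0.0138]
tool_rot: [[-0.477, 0.879, -0.0], [0.879, 0.477, 0.002], [0.002, 0.001, -1.0]]
ft_force: [1.1, -4.9, 1.0]
grip_width: 0.0524
```

```bash
python3 to.py .4561 .3129 .014
```

```text
need shift [-0.02 -0.03 -0.01] turn [ 0.0005 -0.001  -0.    ]
t 7.43 p [0.4564 0.3136 0.0138] ang 118.47 zax [-1.0e-04  2.4e-03 -1.0e+00] q [22.2 36.5 89.8  0.2 53.6 -6.4] w 0.0524 F [ 1.1 -4.9  1. ] T [-0.68 -0.36 -1.37]
```

{"api": "move_arm", "payload": {
  "motion": [
    [[0,0,0],[0,0,0.01],0.5],
    [[0,0,0],[0,0,0],0.5],
    [[0,0,0],[0,0,0],0.5],
    [[0,0,-0.8],[0,0,0],0.5],
    [[0,0,-1],[0,0,0],0.5],
    [[0,0,-1],[0,0,0],0.5]
  ]
}}

```text
time_s: 7.93
position: [0.4541, 0.3125, 0.0671]
tool_rot: [[-0.45, 0.893, -0.01], [0.893, 0.45, -0.002], [0.003, -0.01, -1.0]]
ft_force: [-0.3, 0.6, -0.3]
grip_width: 0.0639
```

```bash
python3 to.py .547 .294 .068
```

```text
need shift [-2.92  3.73 -0.09] turn [-0.0047 -0.0013  0.    ]
t 7.93 p [0.4541 0.3125 0.0671] ang 116.75 zax [-0.01   -0.0019 -0.9999] q [22.2 32.  87.1  0.1 61.4 -4.6] w 0.0639 F [-0.3  0.6 -0.3] T [-0.08 -0.05 -0.02]
```

{"api": "move_arm", "payload": {
  "motion": [
    [[-0.5,0.6,0],[-0.002,0,0],0.5],
    [[-0.6,0.8,0],[-0.002,0,0],0.5],
    [[-0.6,0.8,0],[-0.001,0,0],0.5],
    [[-0.6,0.8,0],[0,0,0],0.5],
    [[-0.5,0.6,0],[0,0,0],0.5],
    [[0,0,0],[0,0,0],0.5]
  ]
}}

```text
time_s: 8.43
position: [0.5478, 0.2951, 0.0725]
tool_rot: [[-0.442, 0.897, 0.007], [0.897, 0.442, 0.005], [0.001, 0.008, -1.0]]
ft_force: [0.5, -0.6, 0.9]
grip_width: 0.0639
```

```bash
python3 to.py .547 .294 .014
```

```text
need shift [-0.03 -0.08  2.92] turn [ 0.004  -0.0007 -0.    ]
t 8.43 p [0.5478 0.2951 0.0725] ang 116.26 zax [ 0.007  0.005 -1.   ] q [17.4 37.1 75.3  0.2 67.2 -9. ] w 0.0639 F [ 0.5 -0.6  0.9] T [-0.01  0.06  0.02]
```

{"api": "move_arm", "payload": {
  "motion": [
    [[-0.03,-0.08,0.6],[0.004,0,0],0.5],
    [[0,0,0.6],[0.002,0,0],0.5],
    [[0,0,0.6],[0.001,0,0],0.5],
    [[0,0,0.6],[0.001,0,0],0.5],
    [[0,0,0.4],[0,0,0],0.5],
    [[0,0,0.0],[0,0,0],0.5]
  ]
}}

```text
time_s: 8.93
position: [0.5428, 0.2943, 0.0091]
tool_rot: [[-0.44, 0.898, -0.013], [0.898, 0.44, -0.004], [0.002, -0.014, -1.0]]
ft_force: [2.6, -0.9, 0.4]
grip_width: 0.0639
```

```bash
python3 to.py .547 .294 .014
```

```text
need shift [-0.1   0.18 -0.25] turn [-0.0065 -0.0009  0.    ]
t 8.93 p [0.5428 0.2943 0.0091] ang 116.13 zax [-0.0131 -0.0042 -0.9999] q [17.5 41.7 78.3 -0.  60.8 -8.6] w 0.0639 F [ 2.6 -0.9  0.4] T [-0.   -0.3  -0.06]
```

{"api": "move_arm", "payload": {
  "motion": [
    [[-0.1,0.18,-0.25],[-0.0065,-0.001,0],0.5],
    [[0,0,0],[0,0,0],0.35],
    [[0,0,0],[0,0,0],0.2],
    [[0,0,0],[0,0,0],0.1],
    [[0,0,0],[0,0,0],0.1]
  ],
  "squeeze": 30
}}

```text
time_s: 9.35
position: [0.5483, 0.2952, 0.0144]
tool_rot: [[-0.441, 0.897, 0.004], [0.897, 0.441, 0.002], [-0.0, 0.005, -1.0]]
ft_force: [2.3, 0.8, -5.1]
grip_width: 0.0531
```

```bash
python3 to.py .547 .294 .014
```

```text
need shift [-0.02 -0.08  0.02] turn [0.0023 0.0001 0.    ]
t 9.35 p [0.5483 0.2952 0.0144] ang 116.17 zax [ 0.0044  0.0018 -1.    ] q [17.4 41.3 78.   0.  60.4 -8.8] w 0.0531 F [ 2.3  0.8 -5.1] T [ 0.03 -0.19  0.04]
```

{"api": "move_arm", "payload": {
  "motion": [
    [[0,0,0],[0,0,0],-0.2],
    [[0,0,0],[0,0,-0.04],-0.2],
    [[0,0,0],[0,0,-0.04],-0.2],
    [[0,0,0],[0,0,-0.04],-0.2],
    [[0,0,0],[0,0,-0.04],-0.2]
  ],
  "squeeze": 50
}}

```text
time_s: 9.77
position: [0.5485, 0.2953, 0.0146]
tool_rot: [[-0.718, 0.696, 0.005], [0.696, 0.718, 0.003], [-0.001, 0.006, -1.0]]
ft_force: [1.6, 1.9, -4.8]
grip_width: 0.0525
```

```bash
python3 to.py .548 .295 .014
```

```text
need shift [ 0.01 -0.03  0.03] turn [0.0027 0.0007 0.    ]
t 9.77 p [0.5485 0.2953 0.0146] ang 135.87 zax [ 0.005   0.0032 -1.    ] q [ 17.4  41.3  78.    0.1  60.4 -28.5] w 0.0525 F [ 1.6  1.9 -4.8] T [ 0.12 -0.21 -0.31]
```

{"api": "move_arm", "payload": {
  "motion": [
    [[0,0,0],[0,0,-0.04],-0.2],
    [[0,0,0],[0,0,-0.04],-0.2]
  ]
}}

```text
time_s: 9.93
position: [0.5486, 0.2953, 0.0146]
tool_rot: [[-0.828, 0.561, 0.005], [0.561, 0.828, 0.004], [-0.002, 0.006, -1.0]]
ft_force: [6.0, -6.3, -2.0]
grip_width: 0.0521
```

```bash
python3 to.py .548 .295 .014
```

```text
need shift [ 0.02 -0.03  0.03] turn [0.0028 0.001  0.    ]
t 9.93 p [0.5486 0.2953 0.0146] ang 145.87 zax [ 0.0051  0.0037 -1.    ] q [ 17.4  41.3  78.    0.1  60.4 -38.6] w 0.0521 F [ 6.  -6.3 -2. ] T [-0.46 -0.59 -1.26]
```

{"api": "move_arm", "payload": {
  "motion": [
    [[0,0,0],[0,0,0.01],0.5],
    [[0,0,0],[0,0,0],0.5],
    [[0,0,0],[0,0,0],0.5],
    [[0,0,-0.7],[0,0,0],0.5],
    [[0,0,-1],[0,0,0.04],0.5],
    [[0,0,-1],[0,0,0.04],0.5],
    [[0,0,-1],[0,0,0.04],0.5],
    [[0,0,0],[0,0,0.04],0.5],
    [[0,0,0],[0,0,0.04],0.5]
  ]
}}

```text
time_s: 10.68
position: [0.5472, 0.2952, 0.0948]
tool_rot: [[-0.493, 0.87, 0.005], [0.87, 0.493, 0.004], [0.001, 0.006, -1.0]]
ft_force: [-0.3, 0.0, -0.5]
grip_width: 0.0639
```

```bash
python3 to.py .519 .384 .09
```

```text
need shift [4.56 0.96 0.25] turn [ 0.0031 -0.0005 -0.    ]
t 10.68 p [0.5472 0.2952 0.0948] ang 119.54 zax [ 0.005   0.0042 -1.    ] q [ 17.4  35.6  73.9   0.1  70.1 -12.2] w 0.0639 F [-0.3  0.  -0.5] T [-0.05  0.02  0.  ]
```

{"api": "move_arm", "payload": {
  "motion": [
    [[0.7,0.15,0.05],[0.001,0,0],0.5],
    [[1,0.2,0.05],[0.001,0,0],0.5],
    [[1,0.2,0.05],[0.001,0,0],0.5],
    [[1,0.2,0.05],[0,0,0],0.5],
    [[0.8,0.2,0],[0,0,0],0.5],
    [[0,0,0],[0,0,0],0.5]
  ]
}}

```text
time_s: 11.18
position: [0.5192, 0.3867, 0.0953]
tool_rot: [[-0.482, 0.876, 0.005], [0.876, 0.482, 0.004], [0.001, 0.006, -1.0]]
ft_force: [-0.6, -0.3, 0.3]
grip_width: 0.0641
```

```bash
python3 to.py .519 .384 .014
```

```text
need shift [-0.12 -0.1   4.07] turn [ 0.0028 -0.0006 -0.    ]
t 11.18 p [0.5192 0.3867 0.0953] ang 118.84 zax [ 0.0046  0.0039 -1.    ] q [26.2 37.9 69.1  0.1 72.6 -2.7] w 0.0641 F [-0.6 -0.3  0.3] T [ 0.01  0.05 -0.02]
```

{"api": "move_arm", "payload": {
  "motion": [
    [[-0.12,-0.1,0.6],[0.003,0,0],0.5],
    [[0,0,0.8],[0.001,0,0],0.5],
    [[0,0,0.8],[0,0,0],0.5],
    [[0,0,0.7],[0,0,0],0.5],
    [[0,0,0.5],[0,0,0],0.5],
    [[0,0,0.2],[0,0,0],0.5],
    [[0,0,0],[0,0,0],0.5]
  ]
}}

```text
time_s: 11.77
position: [0.5189, 0.379, 0.0184]
tool_rot: [[-0.479, 0.878, -0.004], [0.878, 0.479, -0.002], [0.0, -0.004, -1.0]]
ft_force: [-0.1, -0.0, 0.3]
grip_width: 0.0642
```

```bash
python3 to.py .519 .384 .014
```

```text
need shift [0.22 0.13 0.22] turn [-0.002  -0.0002  0.    ]
t 11.77 p [0.5189 0.379  0.0184] ang 118.64 zax [-0.0039 -0.0017 -1.    ] q [25.6 42.8 73.7  0.  63.8 -3. ] w 0.0642 F [-0.1 -0.   0.3] T [-0.03 -0.03 -0.01]
```

{"api": "move_arm", "payload": {
  "motion": [
    [[0.22,0.13,0.15],[-0.002,0,0],0.5],
    [[0,0,0],[0,0,0],0.35],
    [[0,0,0],[0,0,0],0.2],
    [[0,0,0],[0,0,0],0.1],
    [[0,0,0],[0,0,0],0.1]
  ],
  "squeeze": 30
}}

```text
time_s: 12.18
position: [0.5185, 0.383, 0.0163]
tool_rot: [[-0.478, 0.878, -0.002], [0.878, 0.478, -0.002], [-0.0, -0.003, -1.0]]
ft_force: [1.6, -0.1, -5.1]
grip_width: 0.0527
```

```bash
python3 to.py .519 .384 .014
```

```text
need shift [0.03 0.05 0.11] turn [-0.0013  0.0002 -0.    ]
t 12.18 p [0.5185 0.383  0.0163] ang 118.57 zax [-0.0021 -0.0017 -1.    ] q [26.  43.  73.5 -0.  63.6 -2.6] w 0.0527 F [ 1.6 -0.1 -5.1] T [ 0.1  -0.16 -0.08]
```

{"api": "move_arm", "payload": {
  "motion": [
    [[0,0,0],[0,0,0],-0.2],
    [[0,0,0],[0,0,-0.04],-0.2],
    [[0,0,0],[0,0,-0.04],-0.2],
    [[0,0,0],[0,0,-0.04],-0.2],
    [[0,0,0],[0,0,-0.04],-0.2]
  ],
  "squeeze": 50
}}

```text
time_s: 12.6
position: [0.5192, 0.3832, 0.0165]
tool_rot: [[-0.745, 0.667, -0.001], [0.667, 0.745, -0.0], [0.001, -0.001, -1.0]]
ft_force: [2.5, -3.5, -2.3]
grip_width: 0.0525
```

```bash
python3 to.py .519 .384 .014
```

```text
need shift [0.03 0.03 0.13] turn [-0.0005 -0.0005  0.    ]
t 12.6 p [0.5192 0.3832 0.0165] ang 138.15 zax [-1.4e-03 -1.0e-04 -1.0e+00] q [ 25.9  43.1  73.4   0.   63.6 -22.2] w 0.0525 F [ 2.5 -3.5 -2.3] T [-0.48 -0.61 -1.18]
```

{"api": "move_arm", "payload": {
  "motion": [
    [[0,0,0],[0,0,-0.04],-0.2],
    [[0,0,0],[0,0,-0.04],-0.2]
  ]
}}

```text
time_s: 12.77
position: [0.5193, 0.3834, 0.0168]
tool_rot: [[-0.847, 0.531, -0.002], [0.531, 0.847, 0.002], [0.002, 0.001, -1.0]]
ft_force: [2.0, -1.4, -2.7]
grip_width: 0.0525
```

```bash
python3 to.py .519 .384 .014
```

```text
need shift [0.03 0.02 0.14] turn [ 0.0004 -0.0012 -0.    ]
t 12.77 p [0.5193 0.3834 0.0168] ang 147.9 zax [-0.0017  0.002  -1.    ] q [ 25.9  43.   73.4   0.2  63.6 -32.1] w 0.0525 F [ 2.  -1.4 -2.7] T [-0.1  -0.41 -1.25]
```

{"api": "move_arm", "payload": {
  "motion": [
    [[0,0,0],[0,0,0.01],0.5],
    [[0,0,0],[0,0,0],0.5],
    [[0,0,0],[0,0,0],0.5],
    [[0,0,-0.7],[0,0,0],0.5],
    [[0,0,-1],[0,0,0.05],0.5],
    [[0,0,-1],[0,0,0.05],0.5],
    [[0,0,-1],[0,0,0.05],0.5],
    [[0,0,-1],[0,0,0.05],0.5],
    [[0,0,-1],[0,0,0.05],0.5],
    [[0,0,-1],[0,0,0.05],0.5],
    [[0,0,-1],[0,0,0.05],0.5],
    [[0,0,-1],[0,0,0.05],0.5]
  ]
}}

```text
time_s: 13.77
position: [0.5186, 0.3836, 0.1985]
tool_rot: [[-0.096, 0.995, -0.002], [0.995, 0.096, 0.001], [0.001, -0.001, -1.0]]
ft_force: [0.7, 1.2, 0.4]
grip_width: 0.0642
```

```bash
python3 to.py .4145 -.3 .2 90
```

```text
need shift [-33.52  -8.48  -0.11] turn [-0.0007 -0.0006  0.0461]
t 13.77 p [0.5186 0.3836 0.1985] ang 95.53 zax [-0.0016  0.0011 -1.    ] q [26.  32.8 60.9  0.1 86.3 20.4] w 0.0642 F [0.7 1.2 0.4] T [0.01 0.01 0.03]
```

{"api": "move_arm", "payload": {
  "motion": [
    [[-0.7,-0.2,0],[0,0,0.004],0.2],
    [[-1,-0.25,0],[0,0,0.005],0.2],
    [[-1,-0.25,0],[0,0,0.005],0.2],
    [[-1,-0.25,0],[0,0,0.005],0.2],
    [[-1,-0.25,0],[0,0,0.005],0.2],
    [[-1,-0.25,0],[0,0,0.005],0.2],
    [[-1,-0.25,0],[0,0,0.005],0.2],
    [[-1,-0.25,0],[0,0,0.005],0.2],
    [[-1,-0.25,0],[0,0,0.005],0.2],
    [[-1,-0.25,0],[0,0,0.005],0.2],
    [[-1,-0.25,0],[0,0,0.005],0.2],
    [[-1,-0.25,0],[0,0,0.005],0.2]
  ]
}}

```text
time_s: 14.77
position: [0.4645, 0.1437, 0.2076]
tool_rot: [[0.054, 0.998, 0.022], [0.998, -0.055, 0.009], [0.01, 0.022, -1.0]]
ft_force: [0.6, 0.5, 0.3]
grip_width: 0.0511
```

{"api": "move_arm", "payload": {
  "motion": [
    [[-1,-0.25,0],[0,0,0.005],0.2],
    [[-1,-0.25,0],[0,0,0.005],0.2],
    [[-1,-0.25,0],[0,0,0.005],0.2],
    [[-1,-0.25,0],[0,0,0.005],0.2],
    [[-1,-0.25,0],[0,0,0.005],0.2],
    [[-1,-0.25,0],[0,0,0.005],0.2],
    [[-1,-0.25,0],[0,0,0.005],0.2],
    [[-1,-0.25,0],[0,0,0.005],0.2],
    [[-1,-0.25,0],[0,0,0.005],0.2],
    [[-1,-0.25,0],[0,0,0.005],0.2],
    [[-1,-0.25,0],[0,0,0.005],0.2],
    [[-1,-0.25,0],[0,0,0.005],0.2]
  ]
}}

```text
time_s: 15.77
position: [0.3712, -0.0971, 0.2092]
tool_rot: [[0.204, 0.978, 0.038], [0.979, -0.204, 0.003], [0.01, 0.036, -0.999]]
ft_force: [-0.1, 0.9, -0.6]
grip_width: 0.051
```

```bash
python3 to.py .4145 -.3 .15 90
python3 - <<'E'
from m import *
t=imaging.get_image("top"); s=imaging.get_image("scene")
crop("t5.png",t,(412,195),30,22,12);crop("t5b.png",t,(240,185),60,40,6)
crop("s5.png",s,(425,250),40,30,9)
E
```

```text
need shift [-9.52  4.08  3.01] turn [ 0.0178 -0.0031 -0.0982]
t 15.77 p [ 0.3712 -0.0971  0.2092] ang 78.23 zax [ 0.0377  0.0027 -0.9993] q [-33.4   5.2 101.3   1.4  71.8 -22.1] w 0.051 F [-0.1  0.9 -0.6] T [-0.03  0.06 -0.06]
```

View pics/t5b.png

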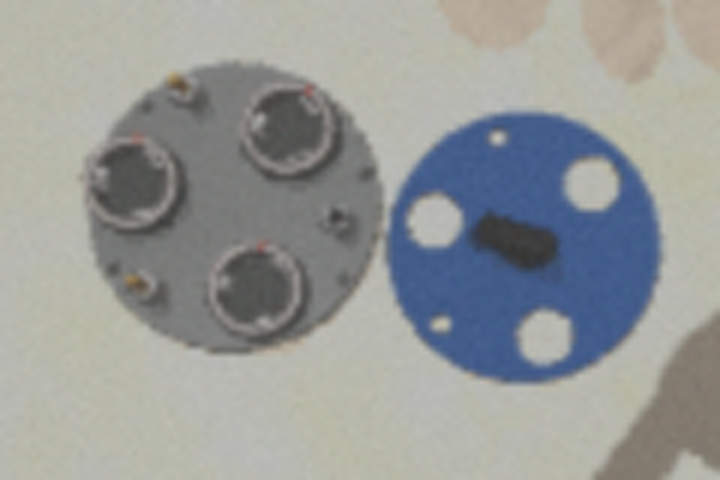

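View pics/s5.png

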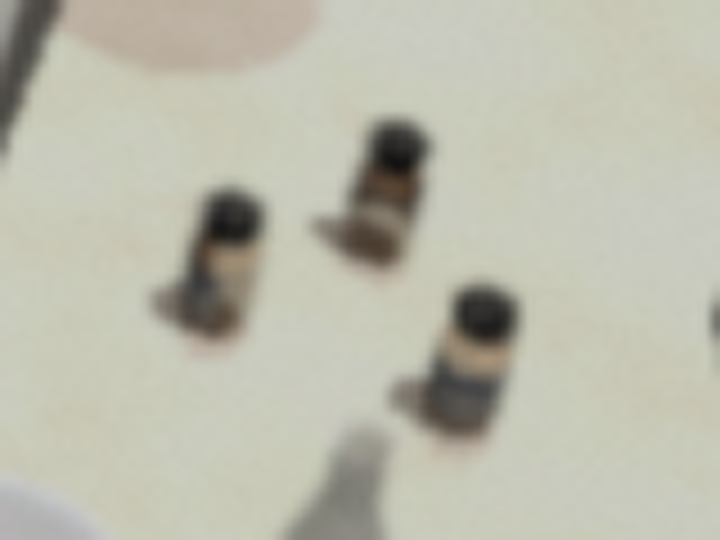

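```bash
python3 - <<'E'
from m import *
ims=[imaging.get_image("top") for _ in range(2)]
t=ims[0]
C=np.array([.5081,.3306])
for k,(x,y) in {0:(.5192,.3834),1:(.4565,.313),2:(.5485,.2953)}.items():
    print(k,proj(t,[x,y,.04]))
im,f=up(t,(240,185),60,40,6);b,g,r=[im[...,i].astype(int) for i in range(3)]
for c,a,_ in blobs((r-g>30)&(r-b>25),8):
    if c[0]<390: print("red",f(c),a,onz(t,[f(c)],.04))
m=((b-r)>40).astype(np.uint8)
cs,_=cv2.findContours(m,cv2.RETR_CCOMP,cv2.CHAIN_APPROX_NONE)
big=max(cs,key=cv2.contourArea); e=cv2.fitEllipse(big); pc=onz(t,[f(e[0])],.006)[0]; print("plate",pc)
for c in cs:
    a=cv2.contourArea(c)
    if c is big or a<60: continue
    M=cv2.moments(c);q=onz(t,[f((M['m10']/M['m00'],M['m01']/M['m00']))],.006)[0]; v=q-pc
    print("hole",a,q,np.hypot(*v[:2])*1e3,np.degrees(np.arctan2(v[1],v[0])))
crop("t6.png",t,(217,178),27,27,20)
E
```

```text
0 [[201.08942688 174.11939639]]
1 [[221.86119867 192.13368331]]
2 [[227.12566431 165.23075764]]
red [230.92647059 159.59803922] 34 [[0.56777554 0.28239479 0.04      ]]
red [202.58333333 167.66666667] 16 [[0.54131111 0.37848179 0.04      ]]
red [223.   185.75] 12 [[0.47823476 0.3091908  0.04      ]]
plate [0.48080821 0.16395248 0.006     ]
hole 414.0 [0.43646358 0.21210506 0.006     ] 65.460799061137 132.64256785776735
hole 2884.5 [0.42839397 0.15215864 0.006     ] 53.72473498656091 -167.31895115598675
hole 3470.0 [0.48359499 0.16837734 0.006     ] 5.229292475017454 57.79714121989239
hole 2839.0 [0.49724368 0.21551255 0.006     ] 54.11622220086007 72.3196071055545
hole 2829.0 [0.51741223 0.12389799 0.006     ] 54.260636000005114 -47.57719809076857
hole 360.0 [0.54541729 0.17851356 0.006     ] 66.22959182256884 12.700664959838353
```

View pics/t6.png

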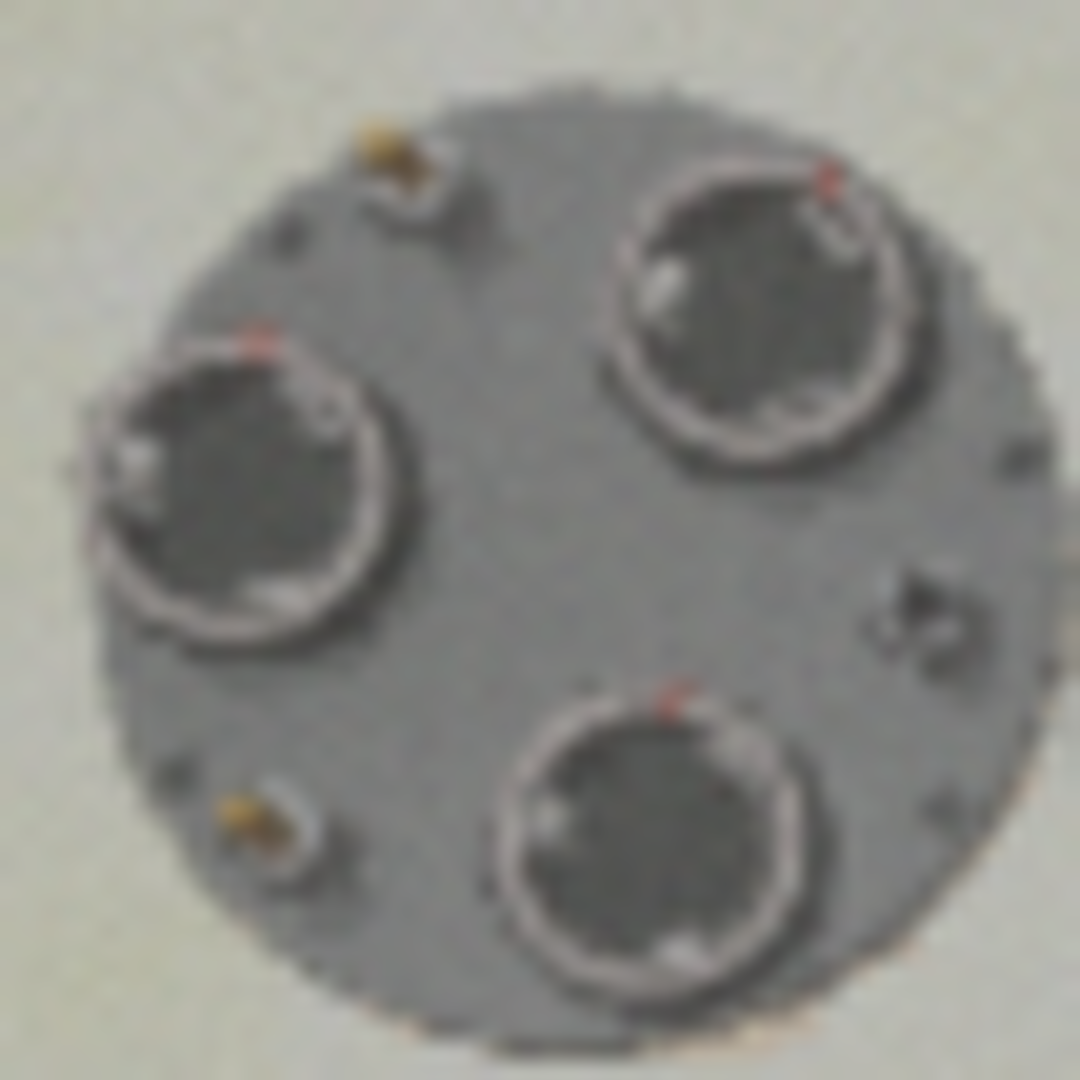

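{"api": "move_arm", "payload": {
  "motion": [
    [[-0.7,0.35,0.1],[0.004,0,-0.01],0.2],
    [[-1,0.4,0.1],[0.004,0,-0.01],0.2],
    [[-1,0.4,0.2],[0.004,0,-0.01],0.2],
    [[-1,0.4,0.2],[0.003,0,-0.01],0.2],
    [[-1,0.4,0.2],[0.003,0,-0.01],0.2],
    [[-1,0.4,0.3],[0,0,-0.01],0.2],
    [[-1,0.4,0.3],[0,0,-0.01],0.2],
    [[-1,0.4,0.3],[0,0,-0.01],0.2],
    [[-0.7,0.4,0.3],[0,0,-0.01],0.2],
    [[0,0,0],[0,0,0],0.2]
  ]
}}

```text
time_s: 16.8
position: [0.4309, -0.2696, 0.1684]
tool_rot: [[-0.001, 1.0, 0.004], [1.0, 0.001, 0.007], [0.007, 0.004, -1.0]]
ft_force: [-0.3, 0.7, 0.2]
grip_width: 0.0514
```

```bash
python3 to.py .415 -.3005 .1 90
```

```text
need shift [-1.57 -0.81  3.4 ] turn [ 0.0019 -0.0033  0.0006]
t 16.8 p [ 0.4309 -0.2696  0.1684] ang 90.07 zax [ 0.004  0.007 -1.   ] q [-45.6  21.   86.9   0.5  72.3 -45.8] w 0.0514 F [-0.3  0.7  0.2] T [0.01 0.03 0.  ]
```

{"api": "move_arm", "payload": {
  "motion": [
    [[-0.5,-0.25,0.6],[0.002,-0.003,0],0.2],
    [[-0.5,-0.25,0.8],[0,0,0],0.2],
    [[-0.5,-0.25,0.8],[0,0,0],0.2],
    [[0,0,0.7],[0,0,0],0.2],
    [[0,0,0.4],[0,0,0],0.2],
    [[0,0,0],[0,0,0],0.2]
  ]
}}

```text
time_s: 17.3
position: [0.4193, -0.2943, 0.1015]
tool_rot: [[-0.004, 1.0, 0.002], [1.0, 0.004, -0.001], [-0.001, 0.002, -1.0]]
ft_force: [-0.0, 0.1, 0.3]
grip_width: 0.0509
```

```bash
python3 to.py .415 -.3005 .024 90
python3 - <<'E'
from m import *
s=imaging.get_image("scene")
crop("s7.png",s,(425,245),40,30,9)
o=readout.observe()["position"]
for z in (0,.008): print(((proj(s,o+[0,0,z])[0]-[385,215])*9))
print((proj(s,[.415,-.3005,.046])[0]-[385,215])*9)
E
```

```text
need shift [-0.31 -0.22  3.88] turn [0.001  0.0003 0.0019]
t 17.3 p [ 0.4193 -0.2943  0.1015] ang 90.23 zax [ 2.1e-03 -7.0e-04 -1.0e+00] q [-48.4  26.   91.7   0.1  62.2 -48.6] w 0.0509 F [-0.   0.1  0.3] T [-0.03 -0.02 -0.03]
[247.25188374 119.12449708]
[251.1844591  100.18670911]
[234.48659978 261.75445139]
```

View pics/s7.png

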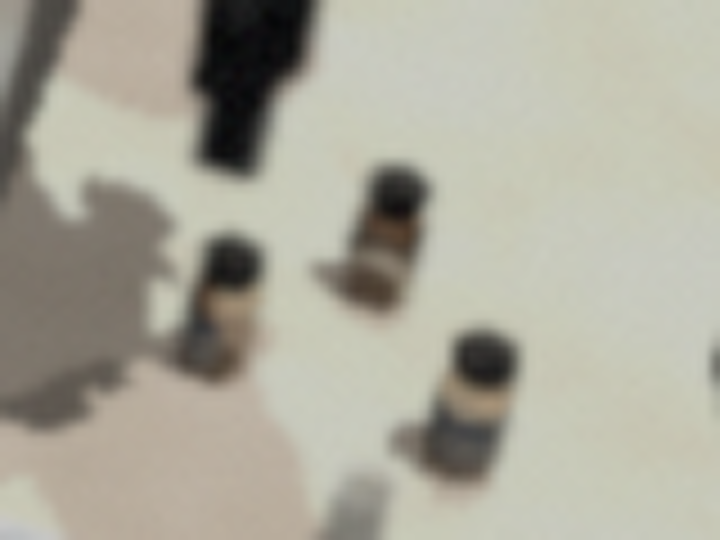

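{"api": "move_arm", "payload": {
  "motion": [
    [[-0.3,-0.2,0.6],[0,0,0],0.2],
    [[0,0,0.8],[0,0,0],0.2],
    [[0,0,0.8],[0,0,0],0.2],
    [[0,0,0.8],[0,0,0],0.2],
    [[0,0,0.4],[0,0,0],0.2],
    [[0,0,0.1],[0,0,0],0.2],
    [[0,0,0],[0,0,0],0.2]
  ]
}}

```text
time_s: 17.93
position: [0.4208, -0.2995, 0.0373]
tool_rot: [[-0.008, 1.0, 0.012], [1.0, 0.009, -0.011], [-0.011, 0.012, -1.0]]
ft_force: [-1.1, -0.6, 0.4]
grip_width: 0.0513
```

```bash
python3 to.py .415 -.3005 .024 90
python3 - <<'E'
from m import *
s=imaging.get_image("scene")
crop("s8.png",s,(425,245),40,30,9)
E
```

```text
need shift [-0.04 -0.3   0.66] turn [0.0056 0.0052 0.004 ]
t 17.93 p [ 0.4208 -0.2995  0.0373] ang 90.48 zax [ 0.0117 -0.0108 -0.9999] q [-48.6  31.5  95.5   0.1  52.1 -49.2] w 0.0513 F [-1.1 -0.6  0.4] T [-0.03  0.01  0.  ]
```

View pics/s8.png

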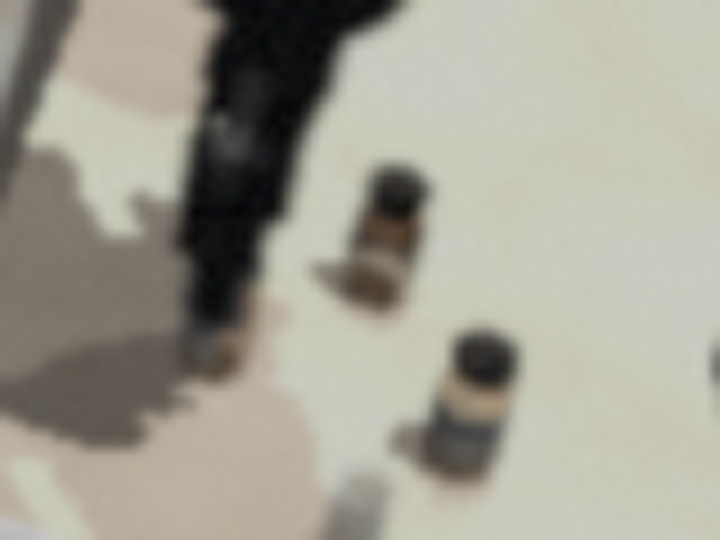

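{"api": "move_arm", "payload": {
  "motion": [
    [[-0.04,-0.3,0.3],[0.0056,0.005,0],0.2],
    [[0,0,0.3],[0,0,0],0.2],
    [[0,0,0],[0,0,0],0],
    [[0,0,0],[0,0,0],-0.2],
    [[0,0,0],[0,0,0],-0.4],
    [[0,0,0],[0,0,0],-0.6],
    [[0,0,0],[0,0,0],-0.7],
    [[0,0,0],[0,0,0],-0.7]
  ],
  "squeeze": 25
}}

```text
time_s: 18.65
position: [0.4154, -0.3017, 0.0274]
tool_rot: [[-0.008, 1.0, 0.002], [1.0, 0.008, -0.004], [-0.004, 0.002, -1.0]]
ft_force: [-0.0, -0.2, 1.0]
grip_width: 0.0231
```

```bash
python3 to.py .415 -.3005 .024 90
```

```text
need shift [ 0.06 -0.02  0.17] turn [0.0011 0.0017 0.004 ]
t 18.65 p [ 0.4154 -0.3017  0.0274] ang 90.48 zax [ 0.0024 -0.0036 -1.    ] q [-49.2  32.4  96.   -0.   51.3 -49.7] w 0.0231 F [-0.  -0.2  1. ] T [ 0.01 -0.05 -0.04]
```

{"api": "move_arm", "payload": {
  "motion": [
    [[0,0,-0.5],[0,0,0],-0.7],
    [[0,0,-1],[0,0,0],-0.7],
    [[0,0,-1],[0,0,0],-0.7],
    [[0,0,-1],[0,0,0],-0.7],
    [[0,0,-1],[0,0,0],-0.7],
    [[0.3,0,-1],[0,0,0],-0.7],
    [[0.6,0,-1],[0,0,0],-0.7],
    [[1,0,-1],[0,0,0],-0.7],
    [[1,0,-0.5],[0,0,0],-0.7],
    [[1,0,-0.2],[0,0,0],-0.7],
    [[1,0,0],[0,0,0],-0.7],
    [[1,0,0],[0,0,0],-0.7]
  ]
}}

```text
time_s: 19.65
position: [0.4137, -0.1813, 0.1996]
tool_rot: [[-0.003, 1.0, 0.003], [1.0, 0.003, -0.004], [-0.004, 0.003, -1.0]]
ft_force: [0.3, -0.3, 0.2]
grip_width: 0.0231
```

```bash
python3 to.py .4565 .313 .19 90
```

```text
need shift [24.71  2.22  0.4 ] turn [0.0017 0.0017 0.0016]
t 19.65 p [ 0.4137 -0.1813  0.1996] ang 90.19 zax [ 0.0035 -0.0036 -1.    ] q [-38.7  13.5  92.4  -0.   73.8 -38.9] w 0.0231 F [ 0.3 -0.3  0.2] T [-0.05  0.   -0.04]
```

{"api": "move_arm", "payload": {
  "motion": [
    [[1,0.05,0],[0,0,-0.004],-0.7],
    [[1,0.05,0],[0,0,-0.004],-0.7],
    [[1,0.05,0],[0,0,-0.004],-0.7],
    [[1,0.05,0],[0,0,-0.004],-0.7],
    [[1,0.05,0],[0,0,-0.004],-0.7],
    [[1,0.05,0],[0,0,-0.004],-0.7],
    [[1,0.05,0],[0,0,-0.004],-0.7],
    [[1,0.05,0],[0,0,-0.004],-0.7],
    [[1,0.05,0],[0,0,-0.004],-0.7],
    [[1,0.05,0],[0,0,-0.004],-0.7],
    [[1,0.05,0],[0,0,-0.004],-0.7],
    [[1,0.05,0],[0,0,-0.004],-0.7]
  ]
}}

```text
time_s: 20.65
position: [0.4107, 0.0716, 0.2]
tool_rot: [[-0.107, 0.994, 0.006], [0.994, 0.107, -0.005], [-0.005, 0.005, -1.0]]
ft_force: [0.5, -1.1, 0.4]
grip_width: 0.0232
```

{"api": "move_arm", "payload": {
  "motion": [
    [[1,0.05,0],[0,0,-0.004],-0.7],
    [[1,0.05,0],[0,0,-0.004],-0.7],
    [[1,0.05,0],[0,0,-0.004],-0.7],
    [[1,0.05,0],[0,0,-0.004],-0.7],
    [[1,0.05,0],[0,0,-0.004],-0.7],
    [[1,0.05,0],[0,0,-0.004],-0.7],
    [[1,0.05,0],[0,0,-0.004],-0.7],
    [[1,0.05,0],[0,0,-0.004],-0.7],
    [[1,0.05,0],[0,0,-0.004],-0.7],
    [[0.7,0.05,0],[0,0,-0.004],-0.7],
    [[0,0,0],[0,0,-0.004],-0.7]
  ]
}}

```text
time_s: 21.57
position: [0.3881, 0.2777, 0.1995]
tool_rot: [[-0.207, 0.978, 0.007], [0.978, 0.207, -0.004], [-0.005, 0.006, -1.0]]
ft_force: [-0.4, -0.3, -0.1]
grip_width: 0.0234
```

```bash
python3 to.py .4565 .313 .12 145
```

```text
need shift [1.04 3.69 3.99] turn [ 0.0017  0.0034 -0.3588]
t 21.57 p [0.3881 0.2777 0.1995] ang 101.94 zax [ 0.0068 -0.0039 -1.    ] q [21.5 16.1 88.7 -0.4 74.9  9.7] w 0.0234 F [-0.4 -0.3 -0.1] T [-0.02 -0.03  0.01]
```

{"api": "move_arm", "payload": {
  "motion": [
    [[0.25,0.8,0.2],[0,0,0],-0.7],
    [[0.25,0.95,0.4],[0,0,0],-0.7],
    [[0.25,0.95,0.5],[0,0,0],-0.7],
    [[0.25,0.9,0.6],[0,0,0],-0.7],
    [[0,0,0.6],[0,0,-0.04],-0.7],
    [[0,0,0.6],[0,0,-0.055],-0.7],
    [[0,0,0.4],[0,0,-0.055],-0.7],
    [[0,0,0.2],[0,0,-0.055],-0.7],
    [[0,0,0],[0,0,-0.055],-0.7],
    [[0,0,0],[0,0,-0.055],-0.7],
    [[0,0,0],[0,0,-0.04],-0.7],
    [[0,0,0],[0,0,0],-0.7]
  ]
}}

```text
time_s: 22.57
position: [0.4585, 0.3061, 0.1257]
tool_rot: [[-0.836, 0.549, 0.005], [0.549, 0.836, -0.007], [-0.008, -0.003, -1.0]]
ft_force: [0.3, -0.6, -0.1]
grip_width: 0.0235
```

```bash
python3 to.py .4565 .313 .1 145
```

```text
need shift [0.28 0.24 1.28] turn [-0.0016  0.0039  0.0144]
t 22.57 p [0.4585 0.3061 0.1257] ang 146.72 zax [ 0.0049 -0.0073 -1.    ] q [ 21.7  27.6  83.6  -0.5  68.7 -34.9] w 0.0235 F [ 0.3 -0.6 -0.1] T [ 0.   -0.02  0.02]
```

{"api": "move_arm", "payload": {
  "motion": [
    [[0.28,0.24,0.6],[-0.0016,0.004,0],-0.7],
    [[0,0,0.5],[0,0,0],-0.7],
    [[0,0,0],[0,0,0],-0.7]
  ]
}}

```text
time_s: 22.82
position: [0.4566, 0.3124, 0.1019]
tool_rot: [[-0.832, 0.555, -0.0], [0.555, 0.832, 0.001], [0.001, 0.001, -1.0]]
ft_force: [0.2, -0.8, 0.1]
grip_width: 0.0231
```

```bash
python3 to.py .4565 .313 .0494 145
python3 - <<'E'
from m import *
s=imaging.get_image("scene")
crop("s9.png",s,(252,175),30,22,14)
o=readout.observe()["position"]
print((proj(s,o+[0,0,-.027])[0]-[222,153])*14,(proj(s,o+[0,0,-.027+.01])[0]-[222,153])*14, (proj(s,[.4565,.313,.04])[0]-[222,153])*14)
E
```

```text
need shift [0.02 0.02 2.62] turn [ 0.0003 -0.0003  0.0106]
t 22.82 p [0.4566 0.3124 0.1019] ang 146.27 zax [-2.e-04  9.e-04 -1.e+00] q [ 22.1  29.4  85.    0.1  65.6 -34.2] w 0.0231 F [ 0.2 -0.8  0.1] T [-0.01 -0.03  0.03]
[362.03537982 349.92177998] [358.64741328 316.73860669] [371.92770696 465.83950042]
```

View pics/s9.png

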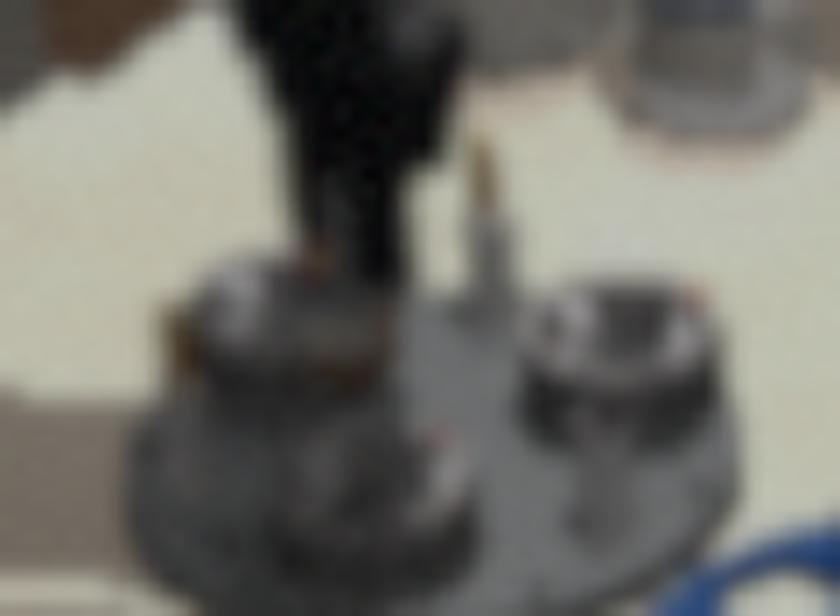

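{"api": "move_arm", "payload": {
  "motion": [
    [[-0.18,0.02,0.5],[0,0,0],-0.7],
    [[0,0,0.5],[0,0,0],-0.7],
    [[0,0,0.5],[0,0,0],-0.7],
    [[0,0,0.3],[0,0,0],-0.7],
    [[0,0,0],[0,0,0],-0.7]
  ]
}}

```text
time_s: 23.28
position: [0.4605, 0.3105, 0.0624]
tool_rot: [[-0.83, 0.557, 0.0], [0.557, 0.83, 0.001], [0.0, 0.001, -1.0]]
ft_force: [0.3, 0.1, -0.6]
grip_width: 0.0231
```

```bash
python3 to.py .4595 .3110 .0494 145
python3 - <<'E'
from m import *
s=imaging.get_image("scene")
crop("s10.png",s,(252,175),30,22,14)
E
```

```text
need shift [ 0.05 -0.01  0.65] turn [ 0.0003 -0.0002  0.0093]
t 23.28 p [0.4605 0.3105 0.0624] ang 146.12 zax [ 0.e+00  8.e-04 -1.e+00] q [ 21.8  32.5  87.1   0.   60.3 -34.4] w 0.0231 F [ 0.3  0.1 -0.6] T [ 0.02  0.04 -0.  ]
```

View pics/s10.png

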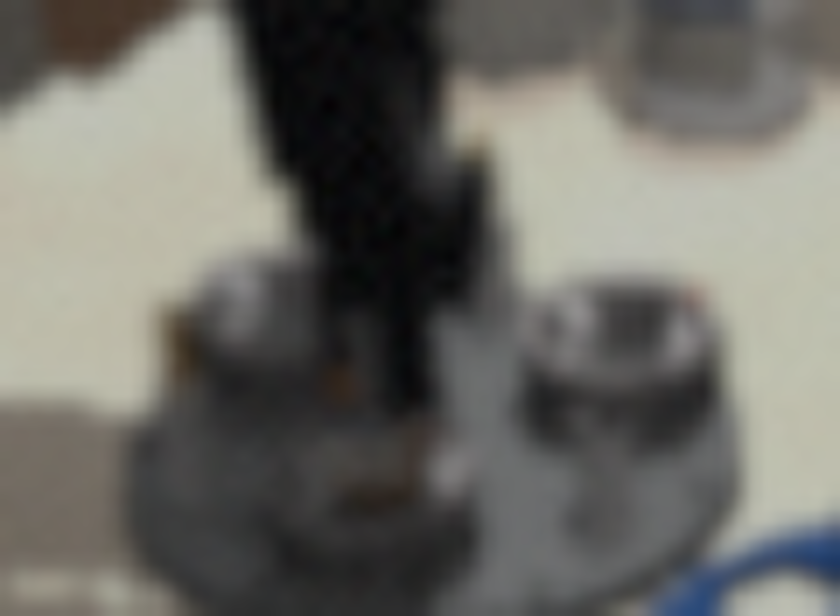

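{"api": "move_arm", "payload": {
  "motion": [
    [[0.04,0,0.25],[0,0,0],-0.7],
    [[0,0,0.2],[0,0,0],-0.7],
    [[0,0,0.1],[0,0,0],-0.7],
    [[0,0,0.05],[0,0,0],-0.7]
  ]
}}

```text
time_s: 23.67
position: [0.4605, 0.3114, 0.0507]
tool_rot: [[-0.83, 0.558, 0.002], [0.558, 0.83, 0.002], [-0.001, 0.003, -1.0]]
ft_force: [-0.2, -0.6, 0.0]
grip_width: 0.0231
```

```bash
python3 to.py .4595 .3110 .0494 145
```

```text
need shift [ 0.03 -0.04  0.06] turn [0.0013 0.0004 0.0092]
t 23.67 p [0.4605 0.3114 0.0507] ang 146.11 zax [ 0.0023  0.0018 -1.    ] q [ 21.8  33.5  87.8   0.1  58.6 -34.3] w 0.0231 F [-0.2 -0.6  0. ] T [-0.01  0.    0.01]
```

{"api": "move_arm", "payload": {
  "motion": [
    [[0,0,0.1],[0,0,0],-0.7],
    [[0,0,0.05],[0,0,0],-0.5],
    [[0,0,0],[0,0,0],-0.2],
    [[0,0,0],[0,0,0],0.2],
    [[0,0,0],[0,0,0],0.5],
    [[0,0,0],[0,0,0],0.5]
  ]
}}

```text
time_s: 24.17
position: [0.4614, 0.3119, 0.0497]
tool_rot: [[-0.83, 0.557, 0.006], [0.557, 0.83, 0.003], [-0.003, 0.006, -1.0]]
ft_force: [-0.6, -0.1, -0.0]
grip_width: 0.0644
```

```bash
python3 to.py .4565 .313 .014 145
```

```text
need shift [ 0.24 -0.1   1.78] turn [0.0029 0.0016 0.0094]
t 24.17 p [0.4614 0.3119 0.0497] ang 146.12 zax [ 0.0061  0.0031 -1.    ] q [ 21.9  33.5  87.9   0.   58.2 -34.3] w 0.0644 F [-0.6 -0.1 -0. ] T [-0.04  0.04 -0.03]
```

{"api": "move_arm", "payload": {
  "motion": [
    [[0.24,-0.1,0.3],[0.003,0.0015,0],0.5],
    [[0,0,0.4],[0,0,0],0.5],
    [[0,0,0.4],[0,0,0],0.5],
    [[0,0,0.4],[0,0,0],0.5],
    [[0,0,0.2],[0,0,0],0.5],
    [[0,0,0],[0,0,0],0.5]
  ]
}}

```text
time_s: 24.67
position: [0.4551, 0.3129, 0.011]
tool_rot: [[-0.83, 0.557, -0.002], [0.557, 0.83, -0.001], [0.001, -0.002, -1.0]]
ft_force: [-0.5, -1.1, -1.1]
grip_width: 0.0645
```

```bash
python3 to.py .4565 .313 .014 145;python3 - <<'E'
from m import *
s=imaging.get_image("scene")
crop("s11.png",s,(252,175),30,22,14)
E
```

```text
need shift [-0.06  0.05 -0.15] turn [-0.0012 -0.0006  0.0094]
t 24.67 p [0.4551 0.3129 0.011 ] ang 146.13 zax [-0.0024 -0.0014 -1.    ] q [ 22.2  36.7  90.1  -0.   53.4 -33.9] w 0.0645 F [-0.5 -1.1 -1.1] T [-0.01  0.   -0.01]
```

View pics/s11.png

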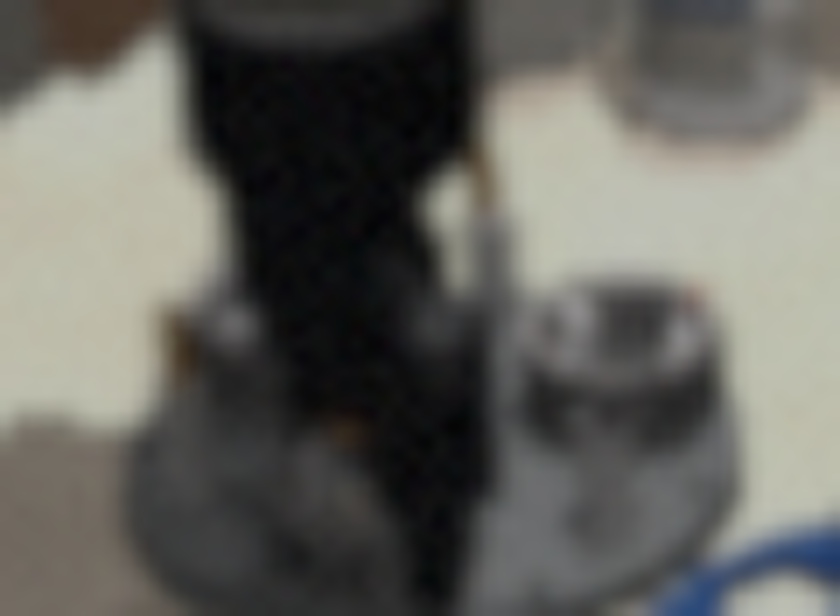

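{"api": "move_arm", "payload": {
  "motion": [
    [[-0.06,0.05,-0.15],[-0.001,0,0],0.35],
    [[0,0,0],[0,0,0],0.2],
    [[0,0,0],[0,0,0],0.1],
    [[0,0,0],[0,0,0],-0.2],
    [[0,0,0],[0,0,0],-0.2]
  ],
  "squeeze": 70
}}

```text
time_s: 25.13
position: [0.4572, 0.3134, 0.0152]
tool_rot: [[-0.83, 0.557, -0.0], [0.557, 0.83, 0.002], [0.001, 0.001, -1.0]]
ft_force: [-0.1, -0.2, -3.9]
grip_width: 0.0518
```

```bash
python3 to.py .4565 .313 .014 75
```

```text
need shift [ 0.02 -0.03  0.06] turn [ 1.000e-04 -8.000e-04  5.927e-01]
t 25.13 p [0.4572 0.3134 0.0152] ang 146.12 zax [-3.0e-04  1.6e-03 -1.0e+00] q [ 22.1  36.4  89.7   0.1  53.9 -34. ] w 0.0518 F [-0.1 -0.2 -3.9] T [ 0.1  -0.1   0.04]
```

{"api": "move_arm", "payload": {
  "motion": [
    [[0,0,0],[0,0,0.03],-0.2],
    [[0,0,0],[0,0,0.05],-0.2],
    [[0,0,0],[0,0,0.05],-0.2],
    [[0,0,0],[0,0,0.05],-0.2],
    [[0,0,0],[0,0,0.05],-0.2],
    [[0,0,0],[0,0,0.05],-0.2],
    [[0,0,0],[0,0,0.05],-0.2]
  ]
}}

```text
time_s: 25.72
position: [0.4565, 0.3129, 0.0152]
tool_rot: [[-0.262, 0.965, -0.001], [0.965, 0.262, -0.001], [-0.0, -0.001, -1.0]]
ft_force: [-0.7, -0.5, -4.0]
grip_width: 0.052
```

```bash
python3 to.py .4565 .313 .014 75
```

```text
need shift [0.01 0.   0.06] turn [-0.0005  0.0003  0.2514]
t 25.72 p [0.4565 0.3129 0.0152] ang 105.17 zax [-1.e-03 -5.e-04 -1.e+00] q [22.2 36.4 89.7 -0.  54.   7. ] w 0.052 F [-0.7 -0.5 -4. ] T [ 0.09 -0.09  0.37]
```

{"api": "move_arm", "payload": {
  "motion": [
    [[0,0,0],[0,0,0.05],-0.2],
    [[0,0,0],[0,0,0.05],-0.2],
    [[0,0,0],[0,0,0.04],-0.2]
  ],
  "squeeze": 90
}}

```text
time_s: 25.97
position: [0.4562, 0.3128, 0.0153]
tool_rot: [[0.042, 0.999, -0.001], [0.999, -0.042, -0.001], [-0.001, -0.001, -1.0]]
ft_force: [-0.6, 0.3, -3.6]
grip_width: 0.051
```

```bash
python3 to.py .4565 .313 .014 75
```

```text
need shift [0.01 0.02 0.07] turn [-0.0004  0.0007  0.1048]
t 25.97 p [0.4562 0.3128 0.0153] ang 87.58 zax [-0.001  -0.0013 -1.    ] q [22.2 36.3 89.8 -0.1 54.  24.7] w 0.051 F [-0.6  0.3 -3.6] T [ 0.08 -0.12  0.32]
```

{"api": "move_arm", "payload": {
  "motion": [
    [[0,0,0],[0,0,0.04],-0.2],
    [[0,0,0],[0,0,0.04],-0.2]
  ]
}}

```text
time_s: 26.13
position: [0.456, 0.3128, 0.0154]
tool_rot: [[0.215, 0.977, -0.001], [0.977, -0.215, -0.002], [-0.002, -0.0, -1.0]]
ft_force: [-1.6, 1.0, -3.5]
grip_width: 0.0516
```

```bash
python3 to.py .4565 .313 .014 75
```

```text
need shift [0.01 0.02 0.07] turn [-0.0002  0.0009  0.0216]
t 26.13 p [0.456  0.3128 0.0154] ang 77.59 zax [-9.0e-04 -1.8e-03 -1.0e+00] q [22.2 36.3 89.8 -0.1 54.  34.7] w 0.0516 F [-1.6  1.  -3.5] T [ 0.1  -0.1   0.65]
```

{"api": "move_arm", "payload": {
  "motion": [
    [[0,0,0],[0,0,0.04],-0.2],
    [[0,0,0],[0,0,0.01],-0.2]
  ],
  "squeeze": 100
}}

```text
time_s: 26.3
position: [0.4558, 0.3129, 0.0154]
tool_rot: [[0.32, 0.948, -0.001], [0.948, -0.32, -0.003], [-0.003, 0.0, -1.0]]
ft_force: [1.1, 1.1, -4.8]
grip_width: 0.0511
```

```bash
python3 to.py .4565 .313 .014 75
```

```text
need shift [0.02 0.03 0.07] turn [ 0.0002  0.0013 -0.0303]
t 26.3 p [0.4558 0.3129 0.0154] ang 71.36 zax [-5.0e-04 -2.8e-03 -1.0e+00] q [22.3 36.3 89.8 -0.2 54.  41. ] w 0.0511 F [ 1.1  1.1 -4.8] T [ 0.1  -0.21  0.9 ]
```

{"api": "move_arm", "payload": {
  "motion": [
    [[0,0,0],[0,0,0],0.5],
    [[0,0,0],[0,0,0],0.5],
    [[0,0,-0.5],[0,0,0],0.5],
    [[0,0,-1],[0,0,0],0.5],
    [[0,0,-1],[0,0,0],0.5],
    [[0,0,-1],[0,0,0],0.5],
    [[0,0,-0.3],[0,0,0],0.5]
  ]
}}

```text
time_s: 26.88
position: [0.4563, 0.3129, 0.0971]
tool_rot: [[0.314, 0.95, -0.001], [0.95, -0.314, -0.002], [-0.002, -0.0, -1.0]]
ft_force: [-0.3, 0.2, 1.7]
grip_width: 0.064
```

```bash
python3 to.py .5485 .2953 .085 71
```

```text
need shift [0.61 4.65 0.6 ] turn [-0.0001  0.001   0.0061]
t 26.88 p [0.4563 0.3129 0.0971] ang 71.73 zax [-8.e-04 -2.e-03 -1.e+00] q [22.2 29.8 85.2 -0.1 65.1 40.5] w 0.064 F [-0.3  0.2  1.7] T [-0.03 -0.02  0.03]
```

{"api": "move_arm", "payload": {
  "motion": [
    [[0.1,0.7,0],[0,0,0],0.5],
    [[0.12,0.9,0],[0,0,0],0.5],
    [[0.12,0.9,0],[0,0,0],0.5],
    [[0.12,0.9,0],[0,0,0],0.5],
    [[0.1,0.7,0.2],[0,0,0],0.5],
    [[0,0.3,0.5],[0,0,0],0.5],
    [[0,0,0.5],[0,0,0],0.5],
    [[0,0,0],[0,0,0],0.5]
  ]
}}

```text
time_s: 27.55
position: [0.5472, 0.2956, 0.0772]
tool_rot: [[0.308, 0.951, 0.007], [0.951, -0.308, 0.002], [0.004, 0.006, -1.0]]
ft_force: [-0.5, -0.7, 0.3]
grip_width: 0.0644
```

```bash
python3 to.py .5485 .2953 .014 71; python3 - <<'E'
from m import *
t=imaging.get_image("top"); s=imaging.get_image("scene")
crop("s12.png",s,(252,175),30,22,14)
E
```

```text
need shift [-0.01  0.05  3.16] turn [ 0.0029 -0.0019  0.0088]
t 27.55 p [0.5472 0.2956 0.0772] ang 72.05 zax [ 0.007   0.0019 -1.    ] q [17.5 36.7 75.  -0.  67.8 35.4] w 0.0644 F [-0.5 -0.7  0.3] T [-0.03  0.01 -0.01]
```

View pics/s12.png

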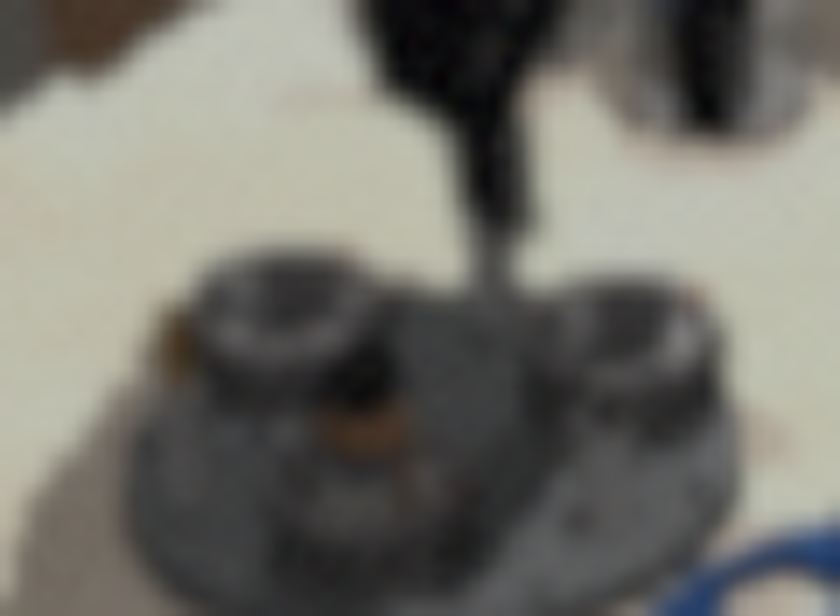

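{"api": "move_arm", "payload": {
  "motion": [
    [[0,0.05,0.5],[0.002,-0.001,0],0.5],
    [[0,0,0.6],[0.001,0,0],0.5],
    [[0,0,0.6],[0,0,0],0.5],
    [[0,0,0.6],[0,0,0],0.5],
    [[0,0,0.4],[0,0,0],0.5],
    [[0,0,0.1],[0,0,0],0.5],
    [[0,0,0],[0,0,0],0.5]
  ]
}}

```text
time_s: 28.23
position: [0.5457, 0.2972, 0.0179]
tool_rot: [[0.305, 0.952, 0.0], [0.952, -0.305, 0.002], [0.002, -0.001, -1.0]]
ft_force: [-0.6, 0.4, -0.7]
grip_width: 0.0645
```

```bash
python3 to.py .5485 .2953 .014 71
```

```text
need shift [-0.05  0.16  0.19] turn [-0.0003 -0.0011  0.0105]
t 28.23 p [0.5457 0.2972 0.0179] ang 72.25 zax [ 1.0e-04  2.5e-03 -1.0e+00] q [17.6 41.  77.9  0.2 61.  35.3] w 0.0645 F [-0.6  0.4 -0.7] T [ 0.01  0.02 -0.03]
```

{"api": "move_arm", "payload": {
  "motion": [
    [[-0.05,0.15,0.1],[0,0,0],0.35],
    [[0,0,0],[0,0,0],0.2],
    [[0,0,0],[0,0,0],0.1],
    [[0,0,0],[0,0,0],-0.2],
    [[0,0,0],[0,0,-0.03],-0.2],
    [[0,0,0],[0,0,-0.03],-0.2]
  ],
  "squeeze": 50
}}

```text
time_s: 28.73
position: [0.5478, 0.2955, 0.0162]
tool_rot: [[0.182, 0.983, -0.002], [0.983, -0.182, 0.004], [0.003, -0.002, -1.0]]
ft_force: [0.5, 0.1, -3.1]
grip_width: 0.0523
```

```bash
python3 to.py .5485 .2953 .014 71
```

```text
need shift [-0.    0.03  0.11] turn [-0.0012 -0.0014  0.0711]
t 28.73 p [0.5478 0.2955 0.0162] ang 79.53 zax [-0.0016  0.0035 -1.    ] q [17.4 41.3 77.7  0.3 61.  27.7] w 0.0523 F [ 0.5  0.1 -3.1] T [ 0.04  0.21 -0.2 ]
```

{"api": "move_arm", "payload": {
  "motion": [
    [[0,0,0],[0,0,-0.04],-0.2],
    [[0,0,0],[0,0,-0.04],-0.2],
    [[0,0,0],[0,0,-0.04],-0.2]
  ]
}}

```text
time_s: 28.98
position: [0.5479, 0.2955, 0.0162]
tool_rot: [[-0.077, 0.997, -0.002], [0.997, 0.077, 0.005], [0.005, -0.002, -1.0]]
ft_force: [0.2, 0.2, -3.5]
grip_width: 0.0523
```

```bash
python3 to.py .5485 .2953 .014 71
```

```text
need shift [-0.01  0.03  0.11] turn [-0.0013 -0.0021  0.1952]
t 28.98 p [0.5479 0.2955 0.0162] ang 94.42 zax [-0.0021  0.0046 -1.    ] q [17.3 41.3 77.7  0.3 61.1 12.8] w 0.0523 F [ 0.2  0.2 -3.5] T [-0.    0.16 -2.05]
```

{"api": "move_arm", "payload": {
  "motion": [
    [[0,0,0],[0,0,0.015],-0.2],
    [[0,0,0],[0,0,0],0.5],
    [[0,0,0],[0,0,0],0.5],
    [[0,0,-0.5],[0,0,0],0.5],
    [[0,0,-1],[0,0,0],0.5],
    [[0,0,-1],[0,0,0],0.5],
    [[0,0,-1],[0,0,0],0.5],
    [[0,0,-1],[0,0,0],0.5],
    [[-0.3,0,-1],[0,0,0],0.5],
    [[-0.6,0,-1],[0,0,0],0.5],
    [[-1,-0.1,-1],[0,0,0],0.2],
    [[-1,-0.1,-1],[0,0,0],0.2]
  ]
}}

```text
time_s: 29.98
position: [0.5467, 0.237, 0.199]
tool_rot: [[-0.056, 0.998, 0.002], [0.998, 0.056, 0.005], [0.005, 0.002, -1.0]]
ft_force: [0.3, 0.0, 0.4]
grip_width: 0.0513
```

```bash
python3 to.py .474 -.34 .19 90
```

```text
need shift [-28.6   -5.25   0.29] turn [ 0.0011 -0.0024  0.0269]
t 29.98 p [0.5467 0.237  0.199 ] ang 93.23 zax [ 0.0021  0.0052 -1.    ] q [11.9 27.7 70.1  0.3 82.1  8.7] w 0.0513 F [0.3 0.  0.4] T [ 0.02 -0.03 -0.06]
```

{"api": "move_arm", "payload": {
  "motion": [
    [[-1,-0.15,0],[0,0,0.001],0.2],
    [[-1,-0.15,0],[0,0,0.001],0.2],
    [[-1,-0.15,0],[0,0,0.001],0.2],
    [[-1,-0.15,0],[0,0,0.001],0.2],
    [[-1,-0.15,0],[0,0,0.001],0.2],
    [[-1,-0.15,0],[0,0,0.001],0.2],
    [[-1,-0.15,0],[0,0,0.001],0.2],
    [[-1,-0.15,0],[0,0,0.001],0.2],
    [[-1,-0.15,0],[0,0,0.001],0.2],
    [[-1,-0.15,0],[0,0,0.001],0.2],
    [[-1,-0.15,0],[0,0,0.001],0.2],
    [[-1,-0.15,0],[0,0,0.001],0.2]
  ]
}}

```text
time_s: 30.98
position: [0.5218, -0.0164, 0.2194]
tool_rot: [[-0.035, 0.999, 0.035], [0.999, 0.035, 0.003], [0.002, 0.035, -0.999]]
ft_force: [0.5, -0.3, 0.2]
grip_width: 0.0512
```

{"api": "move_arm", "payload": {
  "motion": [
    [[-1,-0.15,0],[0,0,0],0.2],
    [[-1,-0.15,0],[0,0,0],0.2],
    [[-1,-0.15,0],[0,0,0],0.2],
    [[-1,-0.15,0],[0,0,0],0.2],
    [[-1,-0.15,0],[0,0,0],0.2],
    [[-1,-0.15,0],[0,0,0],0.2],
    [[-1,-0.15,0],[0,0,0],0.2],
    [[-1,-0.15,0],[0,0,0],0.2],
    [[-1,-0.15,0],[0,0,0],0.2],
    [[-1,-0.15,0],[0,0,0],0.2],
    [[-1,-0.15,0],[0,0,0],0.2],
    [[-1,-0.15,0],[0,0,0],0.2]
  ]
}}

```text
time_s: 31.98
position: [0.4909, -0.2709, 0.2346]
tool_rot: [[-0.038, 0.998, 0.053], [0.999, 0.038, -0.01], [-0.012, 0.053, -0.999]]
ft_force: [0.4, -0.4, -0.6]
grip_width: 0.0513
```

```bash
python3 to.py .474 -.34 .1 90
```

```text
need shift [-3.34 -1.33  6.71] turn [0.0252 0.0053 0.0181]
t 31.98 p [ 0.4909 -0.2709  0.2346] ang 92.15 zax [ 0.0529 -0.01   -0.9985] q [-41.7  21.4  74.4   1.6  81.5 -44.1] w 0.0513 F [ 0.4 -0.4 -0.6] T [ 0.05 -0.02 -0.06]
```

{"api": "move_arm", "payload": {
  "motion": [
    [[-0.6,-0.1,0.5],[0.012,0.003,0],0.2],
    [[-0.8,-0.1,0.8],[0.012,0.002,0],0.2],
    [[-0.8,-0.1,1],[0,0,0],0.2],
    [[-0.5,-0.1,1],[0,0,0],0.2],
    [[0,0,1],[0,0,0],0.2],
    [[0,0,0.8],[0,0,0],0.2],
    [[0,0,0.4],[0,0,0],0.2],
    [[0,0,0],[0,0,0],0.2]
  ]
}}

```text
time_s: 32.65
position: [0.4854, -0.3357, 0.1313]
tool_rot: [[-0.034, 0.999, 0.011], [0.999, 0.034, -0.015], [-0.016, 0.011, -1.0]]
ft_force: [-0.1, 0.4, 0.3]
grip_width: 0.0516
```

```bash
python3 to.py .474 -.34 .1 90
```

```text
need shift [-0.17 -0.59  1.56] turn [0.0052 0.0073 0.0163]
t 32.65 p [ 0.4854 -0.3357  0.1313] ang 91.96 zax [ 0.0111 -0.0152 -0.9998] q [-46.1  30.3  77.4  -0.2  71.2 -48. ] w 0.0516 F [-0.1  0.4  0.3] T [-0.03  0.02  0.  ]
```

{"api": "move_arm", "payload": {
  "motion": [
    [[-0.17,-0.5,0.6],[0.005,0.007,0],0.2],
    [[0,0,0.8],[0,0,0],0.2],
    [[0,0,0.3],[0,0,0],0.2],
    [[0,0,0],[0,0,0],0.2]
  ]
}}

```text
time_s: 32.98
position: [0.4751, -0.3413, 0.0995]
tool_rot: [[-0.036, 0.999, 0.003], [0.999, 0.036, -0.004], [-0.004, 0.002, -1.0]]
ft_force: [0.6, 0.0, 0.6]
grip_width: 0.051
```

```bash
python3 to.py .474 -.34 .026 90
python3 - <<'E'
from m import *
s=imaging.get_image("scene")
crop("s13.png",s,(425,245),40,30,9)
o=readout.observe()["position"]
print((proj(s,o+[-.033,0,.007])-[385,215])*9)
E
```

```text
need shift [ 0.08 -0.06  3.68] turn [0.0012 0.0019 0.0171]
t 32.98 p [ 0.4751 -0.3413  0.0995] ang 92.05 zax [ 0.0026 -0.0039 -1.    ] q [-47.3  32.2  80.   -0.   67.6 -49.3] w 0.051 F [0.6 0.  0.6] T [-0.01 -0.    0.05]
[[407.44180379 110.29247465]]
```

View pics/s13.png

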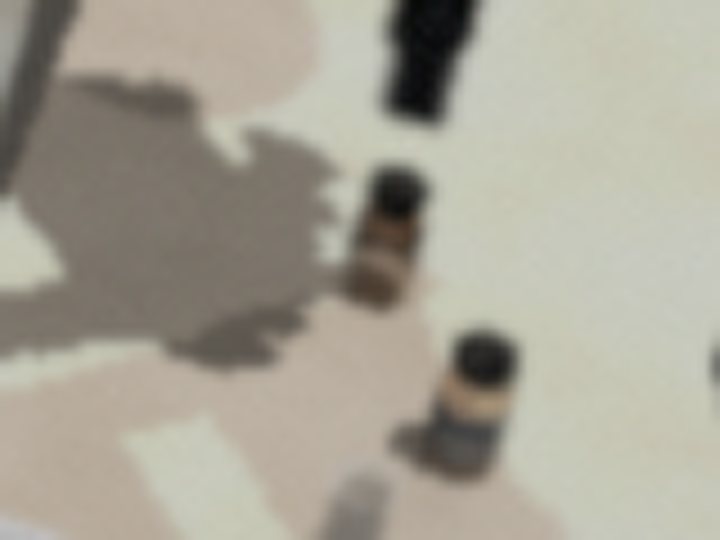

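{"api": "move_arm", "payload": {
  "motion": [
    [[0.06,-0.06,0.6],[0,0,0],0.2],
    [[0,0,0.8],[0,0,0],0.2],
    [[0,0,0.8],[0,0,0],0.2],
    [[0,0,0.7],[0,0,0],0.2],
    [[0,0,0.4],[0,0,0],0.2],
    [[0,0,0.1],[0,0,0],0.2],
    [[0,0,0],[0,0,0],0.2]
  ]
}}

```text
time_s: 33.62
position: [0.4767, -0.3437, 0.0369]
tool_rot: [[-0.037, 0.999, 0.011], [0.999, 0.037, -0.013], [-0.014, 0.011, -1.0]]
ft_force: [-0.6, -0.9, 0.3]
grip_width: 0.0511
```

```bash
python3 to.py .474 -.34 .026 90
```

```text
need shift [ 0.2  -0.13  0.54] turn [0.0052 0.0064 0.0176]
t 33.62 p [ 0.4767 -0.3437  0.0369] ang 92.11 zax [ 0.0111 -0.0132 -0.9999] q [-47.3  36.7  83.7  -0.1  58.6 -49.4] w 0.0511 F [-0.6 -0.9  0.3] T [ 0.03 -0.05  0.03]
```

{"api": "move_arm", "payload": {
  "motion": [
    [[0.25,-0.13,0.3],[0.005,0.006,0],0.2],
    [[0,0,0.25],[0,0,0],0.2],
    [[0,0,0],[0,0,0],0],
    [[0,0,0],[0,0,0],-0.2],
    [[0,0,0],[0,0,0],-0.4],
    [[0,0,0],[0,0,0],-0.6],
    [[0,0,0],[0,0,0],-0.7],
    [[0,0,0],[0,0,0],-0.7]
  ],
  "squeeze": 25
}}

```text
time_s: 34.28
position: [0.4749, -0.3395, 0.0282]
tool_rot: [[-0.037, 0.999, 0.003], [0.999, 0.037, -0.004], [-0.004, 0.003, -1.0]]
ft_force: [-0.3, 0.0, -0.1]
grip_width: 0.0238
```

```bash
python3 to.py .474 -.34 .026 90
```

```text
need shift [-0.02 -0.05  0.11] turn [0.0012 0.0018 0.0178]
t 34.28 p [ 0.4749 -0.3395  0.0282] ang 92.14 zax [ 0.0027 -0.0037 -1.    ] q [-47.2  37.3  84.2  -0.   58.2 -49.3] w 0.0238 F [-0.3  0.  -0.1] T [0.03 0.02 0.01]
```

{"api": "move_arm", "payload": {
  "motion": [
    [[0,0,-0.5],[0,0,0],-0.7],
    [[0,0,-1],[0,0,0],-0.7],
    [[0,0,-1],[0,0,0],-0.7],
    [[0,0,-1],[0,0,0],-0.7],
    [[0,0,-1],[0,0,0],-0.7],
    [[0.3,0,-1],[0,0,0],-0.7],
    [[0.6,0,-1],[0,0,0],-0.7],
    [[1,0,-1],[0,0,0],-0.7],
    [[1,0.1,-0.5],[0,0,0],-0.7],
    [[1,0.1,-0.2],[0,0,0],-0.7],
    [[1,0.1,0],[0,0,0],-0.7],
    [[1,0.1,0],[0,0,0],-0.7]
  ]
}}

```text
time_s: 35.28
position: [0.4772, -0.2194, 0.2089]
tool_rot: [[-0.032, 0.999, 0.008], [0.999, 0.032, -0.008], [-0.009, 0.008, -1.0]]
ft_force: [0.6, -0.2, -0.5]
grip_width: 0.0234
```

{"api": "move_arm", "payload": {
  "motion": [
    [[1,0.13,0],[0,0,0],-0.7],
    [[1,0.13,0],[0,0,0],-0.7],
    [[1,0.13,0],[0,0,0],-0.7],
    [[1,0.13,0],[0,0,0],-0.7],
    [[1,0.13,0],[0,0,0],-0.7],
    [[1,0.13,0],[0,0,0],-0.7],
    [[1,0.13,0],[0,0,0],-0.7],
    [[1,0.13,0],[0,0,0],-0.7],
    [[1,0.13,0],[0,0,0],-0.7],
    [[1,0.13,0],[0,0,0],-0.7],
    [[1,0.13,0],[0,0,0],-0.7],
    [[1,0.13,0],[0,0,0],-0.7]
  ]
}}

```text
time_s: 36.28
position: [0.4989, 0.0344, 0.218]
tool_rot: [[-0.03, 0.999, 0.019], [0.999, 0.031, -0.013], [-0.014, 0.018, -1.0]]
ft_force: [0.5, -0.5, -0.7]
grip_width: 0.023
```

```bash
python3 to.py .5485 .2953 .18 125
```

```text
need shift [12.99  2.84  1.78] turn [ 0.0066  0.0089 -0.2771]
t 36.28 p [0.4989 0.0344 0.218 ] ang 91.74 zax [ 0.0188 -0.0131 -0.9997] q [ -9.4  17.   84.1  -0.6  77.8 -11. ] w 0.023 F [ 0.5 -0.5 -0.7] T [ 0.01  0.01 -0.01]
```

{"api": "move_arm", "payload": {
  "motion": [
    [[1,0.2,0.1],[0.001,0.001,0],-0.7],
    [[1,0.2,0.1],[0.001,0.001,0],-0.7],
    [[1,0.2,0.1],[0.001,0.001,0],-0.7],
    [[1,0.2,0.1],[0.001,0.001,0],-0.7],
    [[1,0.2,0.1],[0.001,0.001,0],-0.7],
    [[1,0.2,0.1],[0.001,0.001,0],-0.7],
    [[1,0.2,0.1],[0.001,0.001,0],-0.7],
    [[1,0.2,0.1],[0.001,0.001,0],-0.7],
    [[1,0.2,0.1],[0,0,0],-0.7],
    [[1,0.2,0.1],[0,0,0],-0.7],
    [[1,0.2,0.1],[0,0,0],-0.7],
    [[0.9,0.2,0.1],[0,0,0],-0.7]
  ]
}}

```text
time_s: 37.28
position: [0.5381, 0.2868, 0.2042]
tool_rot: [[-0.031, 0.999, 0.01], [0.999, 0.031, 0.004], [0.004, 0.01, -1.0]]
ft_force: [0.7, -0.6, -0.9]
grip_width: 0.0235
```

{"api": "move_arm", "payload": {
  "motion": [
    [[0,0,0.2],[0,0,-0.03],-0.7],
    [[0,0,0.5],[0,0,-0.05],-0.7],
    [[0,0,0.7],[0,0,-0.055],-0.7],
    [[0,0,0.7],[0,0,-0.055],-0.7],
    [[0,0,0.5],[0,0,-0.05],-0.7],
    [[0,0,0.2],[0,0,-0.04],-0.7],
    [[0,0,0],[0,0,0],-0.7]
  ]
}}

```text
time_s: 37.87
position: [0.5379, 0.292, 0.1514]
tool_rot: [[-0.606, 0.795, 0.015], [0.795, 0.606, 0.007], [-0.004, 0.016, -1.0]]
ft_force: [-0.9, -0.3, -1.2]
grip_width: 0.0233
```

```bash
python3 to.py .5485 .2953 .1 125
```

```text
need shift [-0.18  0.48  2.58] turn [0.0076 0.0016 0.0195]
t 37.87 p [0.5379 0.292  0.1514] ang 127.33 zax [ 0.0149  0.0067 -0.9999] q [ 17.4  31.2  72.    0.1  75.8 -20. ] w 0.0233 F [-0.9 -0.3 -1.2] T [-0.03 -0.    0.01]
```

{"api": "move_arm", "payload": {
  "motion": [
    [[-0.18,0.5,0.6],[0.007,0.0015,0],-0.7],
    [[0,0,0.8],[0,0,0],-0.7],
    [[0,0,0.7],[0,0,0],-0.7],
    [[0,0,0.3],[0,0,0],-0.7],
    [[0,0,0],[0,0,0],-0.7]
  ]
}}

```text
time_s: 38.28
position: [0.5497, 0.2957, 0.1072]
tool_rot: [[-0.596, 0.803, 0.006], [0.803, 0.596, 0.002], [-0.002, 0.006, -1.0]]
ft_force: [-0.3, -0.8, 0.5]
grip_width: 0.0238
```

```bash
python3 to.py .5485 .2953 .0502 125
python3 - <<'E'
from m import *
s=imaging.get_image("scene")
crop("s14.png",s,(258,175),30,22,14)
o=readout.observe()["position"]
print((proj(s,o+[0,0,-.028])[0]-[228,153])*14,(proj(s,o+[0,0,-.028+.01])[0]-[228,153])*14, (proj(s,[.5485,.2953,.04])[0]-[228,153])*14)
E
```

```text
need shift [ 0.03 -0.08  2.85] turn [0.003  0.0011 0.0134]
t 38.28 p [0.5497 0.2957 0.1072] ang 126.6 zax [ 0.0065  0.0018 -1.    ] q [ 17.4  35.1  72.7  -0.   71.9 -19.2] w 0.0238 F [-0.3 -0.8  0.5] T [-0.02 -0.01  0.02]
[529.16920473 185.19661269] [526.93470579 152.72305708] [536.68502704 315.24411525]
```

View pics/s14.png

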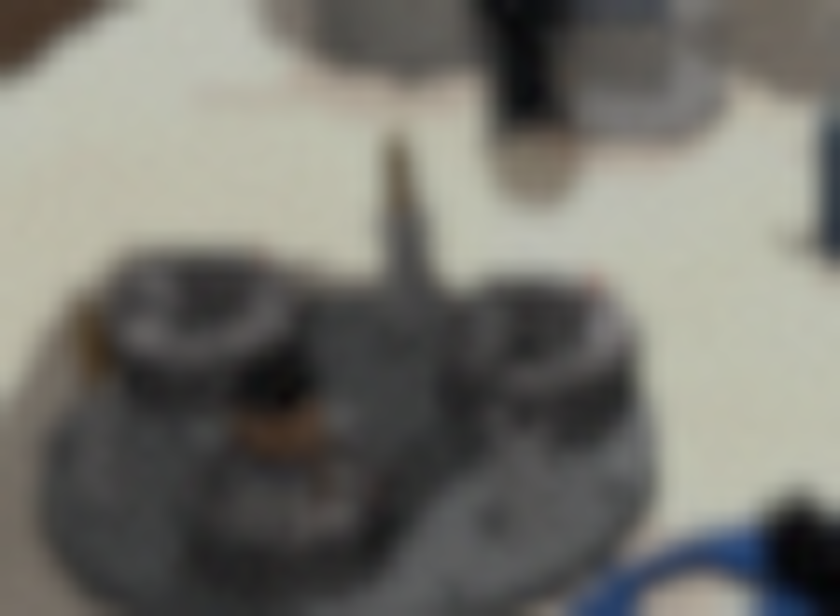

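{"api": "move_arm", "payload": {
  "motion": [
    [[0.1,-0.08,0.5],[0.003,0.001,0],-0.7],
    [[0,0,0.6],[0,0,0],-0.7],
    [[0,0,0.6],[0,0,0],-0.7],
    [[0,0,0.4],[0,0,0],-0.7],
    [[0,0,0.2],[0,0,0],-0.7],
    [[0,0,0],[0,0,0],-0.7]
  ]
}}

```text
time_s: 38.83
position: [0.5486, 0.2973, 0.0637]
tool_rot: [[-0.594, 0.805, 0.007], [0.805, 0.594, 0.002], [-0.003, 0.007, -1.0]]
ft_force: [-0.9, 0.4, -0.0]
grip_width: 0.0234
```

```bash
python3 to.py .548 .2965 .0502 125
python3 - <<'E'
from m import *
s=imaging.get_image("scene")
crop("s15.png",s,(258,175),30,22,14)
E
```

```text
need shift [-0.01 -0.05  0.67] turn [0.0033 0.0012 0.0118]
t 38.83 p [0.5486 0.2973 0.0637] ang 126.42 zax [ 0.0071  0.0019 -1.    ] q [ 17.6  37.8  75.4  -0.   66.3 -18.8] w 0.0234 F [-0.9  0.4 -0. ] T [-0.02  0.03  0.09]
```

View pics/s15.png

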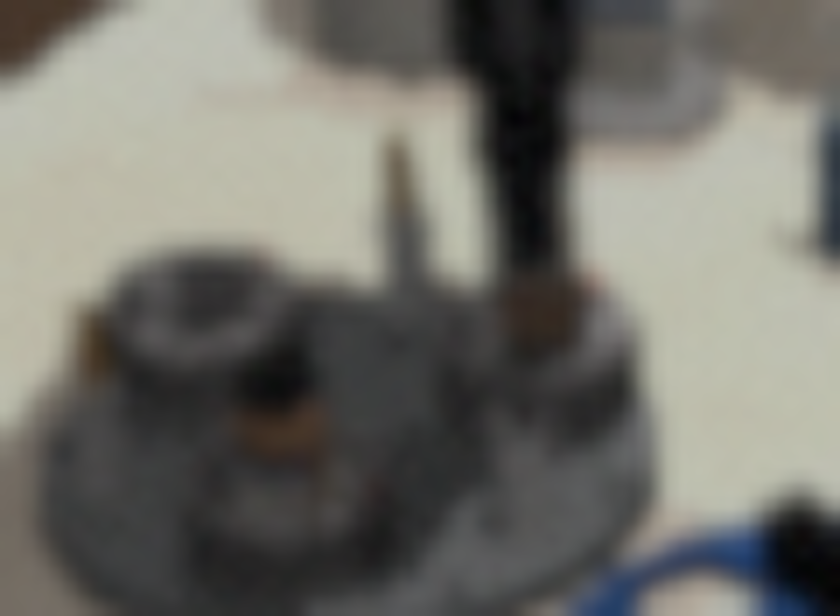

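Vial 2 bottom is inside the chuck opening (540,315). Lower and release.

{"api": "move_arm", "payload": {
  "motion": [
    [[0,-0.05,0.25],[0.003,0,0],-0.7],
    [[0,0,0.2],[0,0,0],-0.7],
    [[0,0,0.12],[0,0,0],-0.7],
    [[0,0,0.05],[0,0,0],-0.7],
    [[0,0,0],[0,0,0],-0.7]
  ]
}}

```text
time_s: 39.3
position: [0.5488, 0.2971, 0.0524]
tool_rot: [[-0.593, 0.805, 0.005], [0.805, 0.593, -0.001], [-0.004, 0.004, -1.0]]
ft_force: [0.8, 0.6, -0.2]
grip_width: 0.0235
```

```bash
python3 to.py .548 .2965 .0502 125
```

```text
need shift [ 0.   -0.05  0.11] turn [0.0017 0.0018 0.0117]
t 39.3 p [0.5488 0.2971 0.0524] ang 126.4 zax [ 0.0051 -0.001  -1.    ] q [ 17.6  38.7  75.9  -0.2  65.2 -18.7] w 0.0235 F [ 0.8  0.6 -0.2] T [-0.03  0.02  0.  ]
```

{"api": "move_arm", "payload": {
  "motion": [
    [[0,0,0.12],[0,0,0],-0.7],
    [[0,0,0.05],[0,0,0],-0.5],
    [[0,0,0],[0,0,0],-0.2],
    [[0,0,0],[0,0,0],0.2],
    [[0,0,0],[0,0,0],0.5],
    [[0,0,0],[0,0,0],0.5]
  ]
}}

```text
time_s: 39.8
position: [0.5493, 0.2972, 0.0496]
tool_rot: [[-0.593, 0.805, 0.007], [0.805, 0.593, -0.001], [-0.004, 0.005, -1.0]]
ft_force: [-0.4, -0.1, 0.3]
grip_width: 0.0643
```

```bash
python3 to.py .5483 .2954 .015 125
```

```text
need shift [-0.03 -0.11  1.73] turn [0.0025 0.0021 0.0117]
t 39.8 p [0.5493 0.2972 0.0496] ang 126.4 zax [ 6.8e-03 -5.0e-04 -1.0e+00] q [ 17.6  38.9  76.   -0.2  64.7 -18.7] w 0.0643 F [-0.4 -0.1  0.3] T [-0.05 -0.    0.02]
```

{"api": "move_arm", "payload": {
  "motion": [
    [[-0.03,-0.1,0.3],[0.003,0.002,0],0.5],
    [[0,0,0.4],[0,0,0],0.5],
    [[0,0,0.4],[0,0,0],0.5],
    [[0,0,0.35],[0,0,0],0.5],
    [[0,0,0.15],[0,0,0],0.5],
    [[0,0,0],[0,0,0],0.5]
  ]
}}

```text
time_s: 40.3
position: [0.5475, 0.2951, 0.0132]
tool_rot: [[-0.593, 0.805, -0.003], [0.805, 0.593, -0.001], [0.001, -0.003, -1.0]]
ft_force: [0.2, -0.5, -0.6]
grip_width: 0.0641
```

```bash
python3 to.py .5483 .2954 .015 125
```

```text
need shift [-0.01  0.04 -0.09] turn [-0.0016 -0.0003  0.0116]
t 40.3 p [0.5475 0.2951 0.0132] ang 126.39 zax [-0.0032 -0.0014 -1.    ] q [ 17.4  41.5  77.8  -0.   60.9 -18.9] w 0.0641 F [ 0.2 -0.5 -0.6] T [-0.04 -0.01  0.01]
```

{"api": "move_arm", "payload": {
  "motion": [
    [[0,0.04,-0.08],[-0.001,0,0],0.35],
    [[0,0,0],[0,0,0],0.2],
    [[0,0,0],[0,0,0],0.1],
    [[0,0,0],[0,0,0],-0.2],
    [[0,0,0],[0,0,0.03],-0.2],
    [[0,0,0],[0,0,0.05],-0.2],
    [[0,0,0],[0,0,0.05],-0.2],
    [[0,0,0],[0,0,0.05],-0.2],
    [[0,0,0],[0,0,0.05],-0.2],
    [[0,0,0],[0,0,0.05],-0.2],
    [[0,0,0],[0,0,0.05],-0.2]
  ],
  "squeeze": 90
}}

```text
time_s: 41.22
position: [0.5479, 0.2955, 0.0152]
tool_rot: [[0.08, 0.997, -0.001], [0.997, -0.08, -0.002], [-0.002, -0.001, -1.0]]
ft_force: [0.3, -0.7, -1.8]
grip_width: 0.0515
```

```bash
python3 to.py .5483 .2954 .015 51
```

```text
need shift [-0.    0.02  0.01] turn [-0.0003  0.001   0.287 ]
t 41.22 p [0.5479 0.2955 0.0152] ang 85.44 zax [-0.0013 -0.0018 -1.    ] q [17.5 41.4 77.6 -0.1 61.1 22.1] w 0.0515 F [ 0.3 -0.7 -1.8] T [0.02 0.02 0.35]
```

{"api": "move_arm", "payload": {
  "motion": [
    [[0,0,0],[0,0,0.05],-0.2],
    [[0,0,0],[0,0,0.05],-0.2],
    [[0,0,0],[0,0,0.05],-0.2]
  ]
}}

```text
time_s: 41.47
position: [0.5479, 0.2955, 0.0152]
tool_rot: [[0.396, 0.918, -0.001], [0.918, -0.396, -0.002], [-0.003, -0.0, -1.0]]
ft_force: [0.4, -1.1, -2.3]
grip_width: 0.0515
```

```bash
python3 to.py .5483 .2954 .015 51
```

```text
need shift [0.   0.02 0.01] turn [1.000e-04 1.200e-03 1.304e-01]
t 41.47 p [0.5479 0.2955 0.0152] ang 66.64 zax [-0.0012 -0.0023 -1.    ] q [17.5 41.4 77.6 -0.1 61.1 40.9] w 0.0515 F [ 0.4 -1.1 -2.3] T [0.06 0.07 0.32]
```

{"api": "move_arm", "payload": {
  "motion": [
    [[0,0,0],[0,0,0.05],-0.2],
    [[0,0,0],[0,0,0.05],-0.2]
  ],
  "squeeze": 100
}}

```text
time_s: 41.63
position: [0.5478, 0.2955, 0.0152]
tool_rot: [[0.585, 0.811, -0.001], [0.811, -0.585, -0.003], [-0.003, 0.001, -1.0]]
ft_force: [1.0, 0.2, -2.9]
grip_width: 0.0511
```

```bash
python3 to.py .5483 .2954 .015 51
```

```text
need shift [0.01 0.02 0.01] turn [0.0005 0.0014 0.0264]
t 41.63 p [0.5478 0.2955 0.0152] ang 54.17 zax [-0.001  -0.0029 -1.    ] q [17.5 41.4 77.6 -0.2 61.1 53.4] w 0.0511 F [ 1.   0.2 -2.9] T [0.15 0.06 0.94]
```

{"api": "move_arm", "payload": {
  "motion": [
    [[0,0,0],[0,0,0.03],-0.2],
    [[0,0,0],[0,0,0.0],-0.2]
  ]
}}

```text
time_s: 41.8
position: [0.5478, 0.2956, 0.0152]
tool_rot: [[0.638, 0.77, -0.001], [0.77, -0.638, -0.004], [-0.003, 0.002, -1.0]]
ft_force: [0.3, -2.1, -1.9]
grip_width: 0.0509
```

```bash
python3 to.py .5483 .2954 .015 51
```

```text
need shift [0.01 0.03 0.01] turn [ 0.0009  0.0016 -0.0055]
t 41.8 p [0.5478 0.2956 0.0152] ang 50.34 zax [-7.0e-04 -3.8e-03 -1.0e+00] q [17.6 41.4 77.6 -0.2 61.1 57.3] w 0.0509 F [ 0.3 -2.1 -1.9] T [0.09 0.12 0.6 ]
```

{"api": "move_arm", "payload": {
  "motion": [
    [[0,0,0],[0,0,0],0.5],
    [[0,0,0],[0,0,0],0.5],
    [[0,0,-0.5],[0,0,0],0.5],
    [[0,0,-1],[0,0,0],0.5],
    [[0,0,-1],[0,0,0],0.5],
    [[0,0,-1],[0,0,-0.03],0.5],
    [[0,0,-1],[0,0,-0.055],0.5],
    [[0,0,-1],[0,0,-0.055],0.5],
    [[0,0,-1],[0,0,-0.055],0.5],
    [[0,0,-1],[0,0,-0.055],0.5],
    [[0,0,-0.3],[0,0,-0.055],0.2],
    [[0,0,0],[0,0,-0.025],0.2]
  ]
}}

```text
time_s: 42.8
position: [0.5483, 0.2965, 0.1895]
tool_rot: [[-0.042, 0.999, 0.008], [0.999, 0.042, 0.001], [0.001, 0.008, -1.0]]
ft_force: [0.1, 0.5, -0.8]
grip_width: 0.051
```

```bash
python3 to.py .407 -.3852 .19 90
python3 - <<'E'
from m import *
s=imaging.get_image("scene")
crop("s16.png",s,(258,180),30,22,14)
E
```

```text
need shift [-33.76  -8.49  -0.13] turn [ 0.0039 -0.0006  0.0201]
t 42.8 p [0.5483 0.2965 0.1895] ang 92.41 zax [ 0.0082  0.0014 -1.    ] q [17.6 30.7 66.3 -0.1 82.6 15.2] w 0.051 F [ 0.1  0.5 -0.8] T [-0.04  0.05  0.  ]
```

View pics/s16.png

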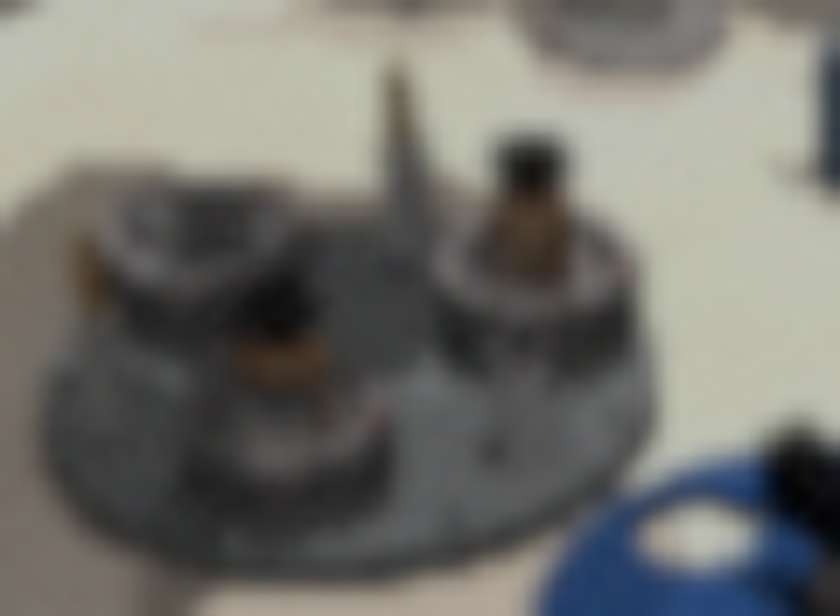

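{"api": "move_arm", "payload": {
  "motion": [
    [[-0.7,-0.15,0],[0,0,0.002],0.2],
    [[-1,-0.2,0],[0.001,0,0.002],0.2],
    [[-1,-0.2,0],[0.001,0,0.002],0.2],
    [[-1,-0.2,0],[0.001,0,0.002],0.2],
    [[-1,-0.2,0],[0.001,0,0.002],0.2],
    [[-1,-0.2,0],[0.001,0,0.002],0.2],
    [[-1,-0.2,0],[0.001,0,0.002],0.2],
    [[-1,-0.2,0],[0.001,0,0.002],0.2],
    [[-1,-0.2,0],[0.001,0,0.002],0.2],
    [[-1,-0.2,0],[0.001,0,0.001],0.2],
    [[-1,-0.2,0],[0.001,0,0.001],0.2],
    [[-1,-0.2,0],[0.001,0,0.001],0.2]
  ]
}}

```text
time_s: 43.85
position: [0.4965, 0.0484, 0.1925]
tool_rot: [[0.02, 1.0, -0.014], [1.0, -0.02, 0.003], [0.002, -0.014, -1.0]]
ft_force: [-0.0, -0.5, -0.3]
grip_width: 0.0511
```

```bash
python3 to.py .407 -.3852 .19 90
```

```text
need shift [-21.76  -4.04   0.13] turn [-0.0067 -0.0011 -0.0094]
t 43.85 p [0.4965 0.0484 0.1925] ang 88.87 zax [-0.0139  0.0025 -0.9999] q [-8.1 19.  85.6  0.  76.2 -6.9] w 0.0511 F [-0.  -0.5 -0.3] T [-0.   -0.04  0.  ]
```

{"api": "move_arm", "payload": {
  "motion": [
    [[-1,-0.2,0],[0.002,0,0],0.2],
    [[-1,-0.2,0],[0.002,0,0],0.2],
    [[-1,-0.2,0],[0.002,0,0],0.2],
    [[-1,-0.2,0],[0.002,0,0],0.2],
    [[-1,-0.2,0],[0.002,0,0],0.2],
    [[-1,-0.2,0],[0.002,0,0],0.2],
    [[-1,-0.2,0],[0.002,0,0],0.2],
    [[-1,-0.2,0],[0.002,0,0],0.2],
    [[-1,-0.2,0],[0.002,0,0],0.2],
    [[-1,-0.2,0],[0.002,0,0],0.2],
    [[-1,-0.2,0],[0.002,0,0],0.2],
    [[-1,-0.2,0],[0.002,0,0],0.2]
  ]
}}

```text
time_s: 44.85
position: [0.4278, -0.2053, 0.1967]
tool_rot: [[0.046, 0.997, -0.067], [0.999, -0.046, 0.005], [0.002, -0.067, -0.998]]
ft_force: [0.8, -0.3, 0.6]
grip_width: 0.0514
```

```bash
python3 to.py .407 -.3852 .12 90
```

```text
need shift [-9.04 -0.37  3.85] turn [-0.0322 -0.0016 -0.0219]
t 44.85 p [ 0.4278 -0.2053  0.1967] ang 87.37 zax [-0.0672  0.0049 -0.9977] q [-38.7  17.7  87.   -2.2  78.6 -35.6] w 0.0514 F [ 0.8 -0.3  0.6] T [-0.02 -0.03  0.02]
```

{"api": "move_arm", "payload": {
  "motion": [
    [[-0.8,0,0.2],[-0.008,0,-0.005],0.2],
    [[-1,0,0.2],[-0.008,0,-0.005],0.2],
    [[-1,0,0.3],[-0.008,0,-0.005],0.2],
    [[-1,0,0.3],[-0.008,0,-0.005],0.2],
    [[-1,0,0.4],[0,0,0],0.2],
    [[-1,0,0.5],[0,0,0],0.2],
    [[-1,0,0.5],[0,0,0],0.2],
    [[-1,0,0.5],[0,0,0],0.2],
    [[-0.7,0,0.5],[0,0,0],0.2],
    [[0,0,0.2],[0,0,0],0.2],
    [[0,0,0],[0,0,0],0.2]
  ]
}}

```text
time_s: 45.77
position: [0.4121, -0.3881, 0.1241]
tool_rot: [[0.03, 1.0, 0.003], [1.0, -0.03, 0.001], [0.001, 0.003, -1.0]]
ft_force: [-0.2, 0.3, 0.8]
grip_width: 0.0514
```

```bash
python3 to.py .407 -.3852 .1 90
```

```text
need shift [ 0.13 -0.26  1.21] turn [ 0.0016 -0.0006 -0.0142]
t 45.77 p [ 0.4121 -0.3881  0.1241] ang 88.3 zax [ 0.0035  0.0012 -1.    ] q [-55.4  29.   81.4   0.2  69.6 -53.7] w 0.0514 F [-0.2  0.3  0.8] T [ 0.03  0.02 -0.  ]
```

{"api": "move_arm", "payload": {
  "motion": [
    [[0.13,-0.26,0.6],[0.001,0,0],0.2],
    [[0,0,0.8],[0,0,0],0.2],
    [[0,0,0.8],[0,0,0],0.2],
    [[0,0,0.8],[0,0,0],0.2],
    [[0,0,0.6],[0,0,0],0.2],
    [[0,0,0.3],[0,0,0],0.2],
    [[0,0,0],[0,0,0],0.2]
  ]
}}

```text
time_s: 46.35
position: [0.4062, -0.3805, 0.0489]
tool_rot: [[0.033, 0.999, 0.004], [0.999, -0.033, -0.002], [-0.002, 0.004, -1.0]]
ft_force: [-0.5, -0.3, -0.0]
grip_width: 0.0516
```

```bash
python3 to.py .407 -.3852 .027 90
python3 - <<'E'
from m import *
s=imaging.get_image("scene")
crop("s17.png",s,(425,245),40,30,9)
E
```

```text
need shift [-0.23  0.04  1.1 ] turn [ 0.002   0.0009 -0.0157]
t 46.35 p [ 0.4062 -0.3805  0.0489] ang 88.11 zax [ 0.0042 -0.002  -1.    ] q [-55.4  33.6  87.8   0.2  58.3 -53.6] w 0.0516 F [-0.5 -0.3 -0. ] T [ 0.09 -0.01  0.01]
```

View pics/s17.png

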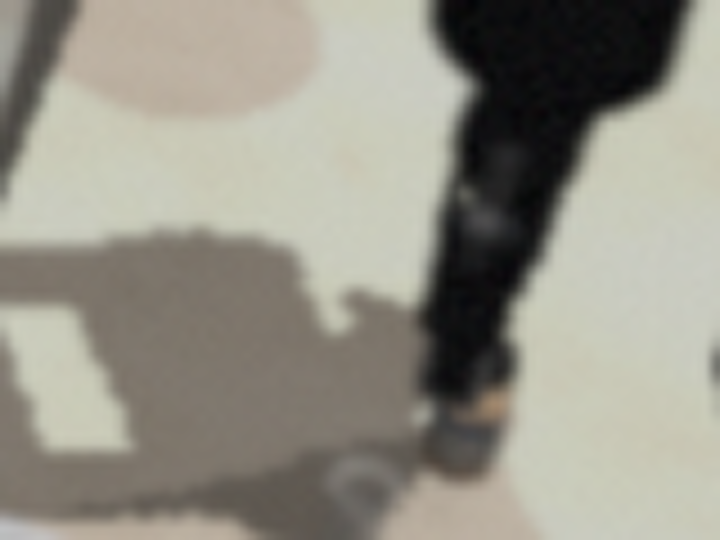

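{"api": "move_arm", "payload": {
  "motion": [
    [[-0.23,0.04,0.1],[0.002,0,0],0.2],
    [[0,0,0.4],[0,0,0],0.2],
    [[0,0,0.4],[0,0,0],0.2],
    [[0,0,0.15],[0,0,0],0.1],
    [[0,0,0],[0,0,0],-0.1],
    [[0,0,0],[0,0,0],-0.3],
    [[0,0,0],[0,0,0],-0.5],
    [[0,0,0],[0,0,0],-0.7],
    [[0,0,0],[0,0,0],-0.7]
  ],
  "squeeze": 25
}}

```text
time_s: 47.15
position: [0.4081, -0.3868, 0.0299]
tool_rot: [[0.033, 0.999, 0.003], [0.999, -0.033, -0.007], [-0.007, 0.003, -1.0]]
ft_force: [0.3, 0.8, 0.4]
grip_width: 0.023
```

```bash
python3 to.py .407 -.3852 .027 90
```

```text
need shift [ 0.08 -0.06  0.14] turn [ 0.0016  0.0034 -0.0158]
t 47.15 p [ 0.4081 -0.3868  0.0299] ang 88.1 zax [ 0.0033 -0.0071 -1.    ] q [-55.5  35.6  88.   -0.1  56.  -53.5] w 0.023 F [0.3 0.8 0.4] T [0.   0.01 0.03]
```

{"api": "move_arm", "payload": {
  "motion": [
    [[0,0,-0.5],[0,0,0],-0.7],
    [[0,0,-1],[0,0,0],-0.7],
    [[0,0,-1],[0,0,0],-0.7],
    [[0,0,-1],[0,0,0],-0.7],
    [[0,0,-1],[0,0,0],-0.7],
    [[0.3,0,-1],[0,0,0],-0.7],
    [[0.6,0.1,-1],[0,0,0],-0.7],
    [[1,0.1,-1],[0,0,0],-0.7],
    [[1,0.1,-0.5],[0,0,0],-0.7],
    [[1,0.1,-0.2],[0,0,0],-0.7],
    [[1,0.1,0],[0,0,0],-0.7],
    [[1,0.1,0],[0,0,0],-0.7]
  ]
}}

```text
time_s: 48.15
position: [0.423, -0.2662, 0.2107]
tool_rot: [[0.038, 0.999, 0.009], [0.999, -0.038, -0.013], [-0.013, 0.009, -1.0]]
ft_force: [0.7, -1.1, -0.2]
grip_width: 0.0228
```

{"api": "move_arm", "payload": {
  "motion": [
    [[1,0.1,0],[0,0,0],-0.7],
    [[1,0.1,0],[0,0,0],-0.7],
    [[1,0.1,0],[0,0,0],-0.7],
    [[1,0.1,0],[0,0,0],-0.7],
    [[1,0.1,0],[0,0,0],-0.7],
    [[1,0.1,0],[0,0,0],-0.7],
    [[1,0.1,0],[0,0,0],-0.7],
    [[1,0.1,0],[0,0,0],-0.7],
    [[1,0.1,0],[0,0,0],-0.7],
    [[1,0.1,0],[0,0,0],-0.7],
    [[1,0.1,0],[0,0,0],-0.7],
    [[1,0.1,0],[0,0,0],-0.7]
  ]
}}

```text
time_s: 49.15
position: [0.4545, -0.0139, 0.2185]
tool_rot: [[0.039, 0.999, 0.02], [0.999, -0.039, -0.02], [-0.019, 0.021, -1.0]]
ft_force: [0.1, 0.6, 0.0]
grip_width: 0.023
```

```bash
python3 to.py .5192 .3834 .19 88
```

```text
need shift [20.    2.42  1.1 ] turn [ 0.0099  0.0091 -0.0021]
t 49.15 p [ 0.4545 -0.0139  0.2185] ang 87.74 zax [ 0.02   -0.0198 -0.9996] q [-16.3  12.4  90.6  -0.8  75.7 -13.8] w 0.023 F [0.1 0.6 0. ] T [ 0.03 -0.01  0.01]
```

{"api": "move_arm", "payload": {
  "motion": [
    [[1,0.1,0],[0.001,0.001,0],-0.7],
    [[1,0.1,0],[0.001,0.001,0],-0.7],
    [[1,0.1,0],[0.001,0.001,0],-0.7],
    [[1,0.1,0],[0.001,0.001,0],-0.7],
    [[1,0.1,0],[0.001,0.001,0],-0.7],
    [[1,0.1,0],[0.001,0.001,0],-0.7],
    [[1,0.1,0],[0.001,0.001,0],-0.7],
    [[1,0.1,0],[0.001,0.001,0],-0.7],
    [[1,0.1,0],[0.001,0.001,0],-0.7],
    [[1,0.1,0],[0.001,0.001,0],-0.7],
    [[1,0.1,0],[0,0,0],-0.7],
    [[1,0.1,0],[0,0,0],-0.7]
  ]
}}

```text
time_s: 50.15
position: [0.4853, 0.2382, 0.2282]
tool_rot: [[0.038, 0.999, 0.009], [0.999, -0.038, 0.003], [0.003, 0.009, -1.0]]
ft_force: [-0.1, 0.2, -0.0]
grip_width: 0.0231
```

{"api": "move_arm", "payload": {
  "motion": [
    [[1,0.1,0.1],[0,0,0],-0.7],
    [[1,0.1,0.1],[0,0,0],-0.7],
    [[1,0.1,0.1],[0,0,0],-0.7],
    [[1,0.1,0.1],[0,0,0],-0.7],
    [[1,0.1,0.1],[0,0,0],-0.7],
    [[1,0.1,0.1],[0,0,0],-0.7],
    [[0.6,0.1,0.1],[0,0,0],-0.7],
    [[0,0,0],[0,0,-0.03],-0.7],
    [[0,0,0],[0,0,-0.055],-0.7],
    [[0,0,0],[0,0,-0.055],-0.7],
    [[0,0,0],[0,0,-0.055],-0.7],
    [[0,0,0],[0,0,-0.055],-0.7]
  ]
}}

```text
time_s: 51.15
position: [0.5011, 0.3807, 0.2244]
tool_rot: [[-0.489, 0.872, 0.015], [0.872, 0.489, 0.006], [-0.002, 0.016, -1.0]]
ft_force: [-0.4, -0.4, -0.8]
grip_width: 0.0228
```

```bash
python3 to.py .5192 .3834 .15 208
```

```text
need shift [-0.32  0.8   3.73] turn [ 0.0054  0.0068 -0.7394]
t 51.15 p [0.5011 0.3807 0.2244] ang 119.27 zax [ 0.0152  0.0061 -0.9999] q [26.5 29.8 62.1 -0.1 87.2 -2.8] w 0.0228 F [-0.4 -0.4 -0.8] T [-0.01  0.01 -0.08]
```

{"api": "move_arm", "payload": {
  "motion": [
    [[-0.15,0.4,0],[0.004,0.001,0],-0.7],
    [[-0.15,0.4,0],[0.003,0,0],-0.7],
    [[0,0,0.4],[0,0,-0.055],-0.7],
    [[0,0,0.4],[0,0,-0.055],-0.7],
    [[0,0,0.4],[0,0,-0.055],-0.7],
    [[0,0,0.4],[0,0,-0.055],-0.7],
    [[0,0,0.4],[0,0,-0.055],-0.7],
    [[0,0,0.4],[0,0,-0.055],-0.7],
    [[0,0,0.4],[0,0,-0.055],-0.7],
    [[0,0,0.4],[0,0,-0.055],-0.7],
    [[0,0,0.4],[0,0,-0.055],-0.7],
    [[0,0,0.4],[0,0,-0.055],-0.7]
  ]
}}

```text
time_s: 52.15
position: [0.5175, 0.3834, 0.1549]
tool_rot: [[-0.988, -0.152, 0.01], [-0.152, 0.988, 0.005], [-0.011, 0.004, -1.0]]
ft_force: [0.0, 0.2, -0.6]
grip_width: 0.023
```

{"api": "move_arm", "payload": {
  "motion": [
    [[0,0,0],[0,0,-0.055],-0.7],
    [[0,0,0],[0,0,-0.055],-0.7],
    [[0,0,0],[0,0,-0.05],-0.7],
    [[0,0,0],[0,0,0],-0.7]
  ]
}}

```text
time_s: 52.48
position: [0.5162, 0.3828, 0.156]
tool_rot: [[-0.873, -0.488, 0.008], [-0.488, 0.873, 0.004], [-0.009, -0.0, -1.0]]
ft_force: [0.1, -0.5, 1.4]
grip_width: 0.0231
```

```bash
python3 to.py .5192 .3834 .105 208
```

```text
need shift [-0.12 -0.05  2.55] turn [-0.0001  0.0045  0.0101]
t 52.48 p [0.5162 0.3828 0.156 ] ang -150.79 zax [ 0.0083  0.0043 -1.    ] q [ 26.   34.1  65.7   0.   79.7 -93.2] w 0.0231 F [ 0.1 -0.5  1.4] T [0.02 0.   0.01]
```

{"api": "move_arm", "payload": {
  "motion": [
    [[-0.12,-0.05,0.5],[0,0.0045,0],-0.7],
    [[0,0,0.8],[0,0,0],-0.7],
    [[0,0,0.7],[0,0,0],-0.7],
    [[0,0,0.2],[0,0,0],-0.7],
    [[0,0,0],[0,0,0],-0.7]
  ]
}}

```text
time_s: 52.9
position: [0.5197, 0.3833, 0.1115]
tool_rot: [[-0.88, -0.475, 0.001], [-0.475, 0.88, 0.0], [-0.001, -0.001, -1.0]]
ft_force: [-0.7, 0.4, 0.1]
grip_width: 0.0229
```

```bash
python3 to.py .5192 .3834 .0519 208
python3 - <<'E'
from m import *
s=imaging.get_image("scene")
crop("s18.png",s,(248,172),30,22,14)
o=readout.observe()["position"]
print((proj(s,o+[0,0,-.03])[0]-[218,150])*14,(proj(s,o+[0,0,-.03+.01])[0]-[218,150])*14, (proj(s,[.5192,.3834,.04])[0]-[218,150])*14)
E
```

```text
need shift [0.02 0.02 2.98] turn [-0.0002  0.0005  0.0029]
t 52.9 p [0.5197 0.3833 0.1115] ang -151.66 zax [ 1.2e-03  1.0e-04 -1.0e+00] q [ 25.9  36.9  68.1  -0.   74.9 -92.4] w 0.0229 F [-0.7  0.4  0.1] T [-0.04 -0.   -0.03]
[331.51789109 194.50676873] [327.99041244 162.12434048] [344.63182149 328.10187552]
```

View pics/s18.png

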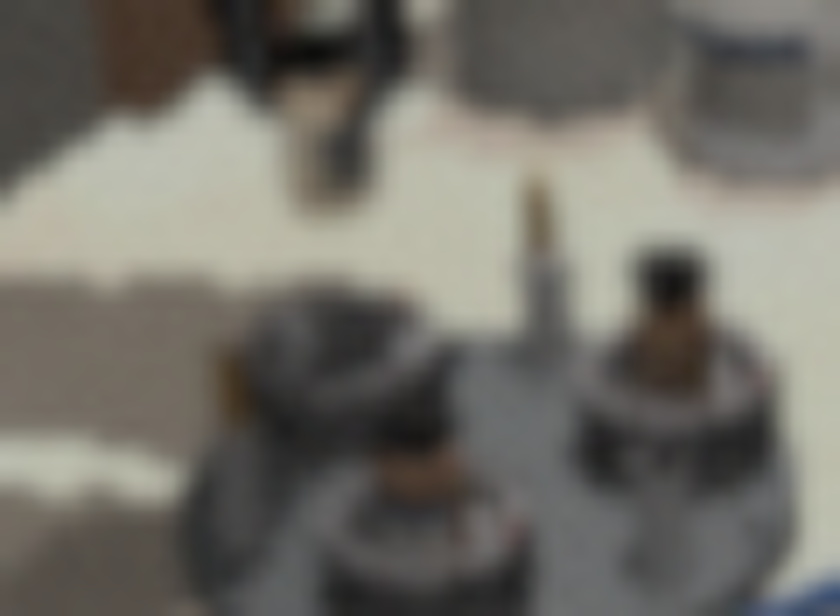

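{"api": "move_arm", "payload": {
  "motion": [
    [[0,0,0.5],[0,0,0],-0.7],
    [[0,0,0.6],[0,0,0],-0.7],
    [[0,0,0.6],[0,0,0],-0.7],
    [[0,0,0.4],[0,0,0],-0.7],
    [[0,0,0.2],[0,0,0],-0.7],
    [[0,0,0],[0,0,0],-0.7]
  ]
}}

```text
time_s: 53.45
position: [0.5213, 0.384, 0.0653]
tool_rot: [[-0.882, -0.471, 0.006], [-0.471, 0.882, 0.002], [-0.006, -0.001, -1.0]]
ft_force: [0.2, -0.1, -0.2]
grip_width: 0.0231
```

```bash
python3 to.py .5192 .3834 .0519 208
```

```text
need shift [0.11 0.02 0.67] turn [-0.0003  0.0031  0.0009]
t 53.45 p [0.5213 0.384  0.0653] ang -151.89 zax [ 0.006   0.0024 -1.    ] q [ 25.9  39.7  71.   -0.   68.9 -92.2] w 0.0231 F [ 0.2 -0.1 -0.2] T [0.02 0.   0.02]
```

{"api": "move_arm", "payload": {
  "motion": [
    [[0.1,0.02,0.25],[0,0.003,0],-0.7],
    [[0,0,0.25],[0,0,0],-0.7],
    [[0,0,0.15],[0,0,0],-0.7],
    [[0,0,0.08],[0,0,0],-0.7],
    [[0,0,0],[0,0,0],-0.7]
  ]
}}

```text
time_s: 53.87
position: [0.5203, 0.384, 0.0519]
tool_rot: [[-0.882, -0.471, 0.004], [-0.471, 0.882, 0.001], [-0.004, -0.001, -1.0]]
ft_force: [-0.9, 0.8, -0.3]
grip_width: 0.023
```

```bash
python3 to.py .5192 .3834 .0519 208
```

```text
need shift [ 0.06  0.   -0.  ] turn [-0.0005  0.0018  0.0008]
t 53.87 p [0.5203 0.384  0.0519] ang -151.91 zax [ 0.0039  0.001  -1.    ] q [ 26.   40.6  71.7  -0.1  67.5 -92.1] w 0.023 F [-0.9  0.8 -0.3] T [-0.03 -0.02 -0.01]
```

{"api": "move_arm", "payload": {
  "motion": [
    [[0,0,0.04],[0,0,0],-0.7],
    [[0,0,0],[0,0,0],-0.5],
    [[0,0,0],[0,0,0],-0.2],
    [[0,0,0],[0,0,0],0.2],
    [[0,0,0],[0,0,0],0.5],
    [[0,0,0],[0,0,0],0.5],
    [[0.05,0,0.3],[0,0.002,0],0.5],
    [[0,0,0.4],[0,0,0],0.5],
    [[0,0,0.4],[0,0,0],0.5],
    [[0,0,0.35],[0,0,0],0.5],
    [[0,0,0.15],[0,0,0],0.5],
    [[0,0,0],[0,0,0],0.5]
  ]
}}

```text
time_s: 54.87
position: [0.5192, 0.3833, 0.0149]
tool_rot: [[-0.882, -0.471, -0.001], [-0.471, 0.882, -0.001], [0.001, -0.001, -1.0]]
ft_force: [0.1, -0.5, 0.3]
grip_width: 0.0639
```

```bash
python3 to.py .5192 .3834 .015 208
```

```text
need shift [-0.  0. -0.] turn [-0.0004 -0.0006  0.0007]
t 54.87 p [0.5192 0.3833 0.0149] ang -151.92 zax [-8.0e-04 -1.4e-03 -1.0e+00] q [ 26.   43.2  73.4  -0.1  63.4 -92.1] w 0.0639 F [ 0.1 -0.5  0.3] T [-0.03 -0.01  0.06]
```

{"api": "move_arm", "payload": {
  "motion": [
    [[0,0,0],[0,0,0],0.35],
    [[0,0,0],[0,0,0],0.2],
    [[0,0,0],[0,0,0],0.1],
    [[0,0,0],[0,0,0],-0.2],
    [[0,0,0],[0,0,0.03],-0.2],
    [[0,0,0],[0,0,0.05],-0.2],
    [[0,0,0],[0,0,0.05],-0.2],
    [[0,0,0],[0,0,0.05],-0.2],
    [[0,0,0],[0,0,0.05],-0.2],
    [[0,0,0],[0,0,0.05],-0.2],
    [[0,0,0],[0,0,0.05],-0.2]
  ],
  "squeeze": 90
}}

```text
time_s: 55.78
position: [0.5185, 0.3842, 0.0155]
tool_rot: [[-0.974, 0.225, -0.002], [0.225, 0.974, 0.001], [0.002, 0.0, -1.0]]
ft_force: [-0.6, -1.1, -0.8]
grip_width: 0.0511
```

```bash
python3 to.py .5192 .3834 .015 133
```

```text
need shift [-0.04 -0.03  0.02] turn [-1.000e-04 -1.100e-03  2.833e-01]
t 55.78 p [0.5185 0.3842 0.0155] ang 167.0 zax [-0.0021  0.001  -1.    ] q [ 26.   43.1  73.4   0.1  63.5 -51. ] w 0.0511 F [-0.6 -1.1 -0.8] T [0.25 0.02 0.31]
```

{"api": "move_arm", "payload": {
  "motion": [
    [[0,0,0],[0,0,0.05],-0.2],
    [[0,0,0],[0,0,0.05],-0.2],
    [[0,0,0],[0,0,0.05],-0.2]
  ]
}}

```text
time_s: 56.03
position: [0.5184, 0.3841, 0.0155]
tool_rot: [[-0.849, 0.528, -0.002], [0.528, 0.849, 0.001], [0.002, -0.0, -1.0]]
ft_force: [-1.0, -1.0, -1.1]
grip_width: 0.0518
```

```bash
python3 to.py .5192 .3834 .015 133
```

```text
need shift [-0.05 -0.01  0.03] turn [-0.0003 -0.001   0.1262]
t 56.03 p [0.5184 0.3841 0.0155] ang 148.15 zax [-2.e-03  9.e-04 -1.e+00] q [ 26.   43.1  73.5   0.1  63.5 -32.2] w 0.0518 F [-1.  -1.  -1.1] T [ 0.24 -0.1   0.33]
```

{"api": "move_arm", "payload": {
  "motion": [
    [[0,0,0],[0,0,0.05],-0.2],
    [[0,0,0],[0,0,0.05],-0.2]
  ],
  "squeeze": 100
}}

```text
time_s: 56.2
position: [0.5184, 0.384, 0.0156]
tool_rot: [[-0.715, 0.699, -0.002], [0.699, 0.715, 0.001], [0.002, -0.001, -1.0]]
ft_force: [-2.5, -1.0, -1.3]
grip_width: 0.0512
```

```bash
python3 to.py .5192 .3834 .015 133
```

```text
need shift [-0.05  0.01  0.03] turn [-0.0003 -0.0007  0.022 ]
t 56.2 p [0.5184 0.384  0.0156] ang 135.64 zax [-1.6e-03  7.0e-04 -1.0e+00] q [ 26.   43.1  73.5   0.1  63.5 -19.7] w 0.0512 F [-2.5 -1.  -1.3] T [ 0.23 -0.16  0.89]
```

{"api": "move_arm", "payload": {
  "motion": [
    [[0,0,0],[0,0,0.03],-0.2],
    [[0,0,0],[0,0,0],-0.2]
  ]
}}

```text
time_s: 56.37
position: [0.5183, 0.3839, 0.0156]
tool_rot: [[-0.666, 0.746, -0.001], [0.746, 0.666, 0.0], [0.001, -0.001, -1.0]]
ft_force: [-1.1, -0.5, -1.7]
grip_width: 0.0512
```

```bash
python3 to.py .5192 .3834 .015 133
```

```text
need shift [-0.05  0.01  0.03] turn [-0.0002 -0.0002 -0.0101]
t 56.37 p [0.5183 0.3839 0.0156] ang 131.78 zax [-7.e-04  0.e+00 -1.e+00] q [ 26.   43.1  73.5   0.   63.4 -15.8] w 0.0512 F [-1.1 -0.5 -1.7] T [ 0.19 -0.26  0.61]
```

{"api": "move_arm", "payload": {
  "motion": [
    [[0,0,0],[0,0,0],0.5],
    [[0,0,0],[0,0,0],0.5],
    [[0,0,-0.5],[0,0,0],0.5],
    [[0,0,-1],[0,0,0],0.5],
    [[0,0,-1],[0,0,0],0.5],
    [[0,0,-1],[0,0,0],0.5],
    [[0,0,-1],[0,0,0.05],0.5],
    [[0,0,-1],[0,0,0.055],0.5],
    [[0,0,-1],[0,0,0.055],0.5],
    [[0,0,-1],[0,0,0.055],0.5],
    [[0,0,-1],[0,0,0.055],0.5],
    [[0,0,-1],[0,0,0.055],0.5]
  ]
}}

```text
time_s: 57.37
position: [0.5178, 0.3826, 0.2197]
tool_rot: [[-0.031, 1.0, -0.002], [1.0, 0.031, 0.001], [0.001, -0.002, -1.0]]
ft_force: [-0.2, 0.0, -0.5]
grip_width: 0.064
```

{"api": "move_arm", "payload": {
  "motion": [
    [[0,0,-0.5],[0,0,0.055],0.5],
    [[0,0,0],[0,0,0.055],0.5],
    [[0,0,0],[0,0,0.04],0.5],
    [[0,0,0],[0,0,0],0.2]
  ]
}}

```text
time_s: 57.7
position: [0.5189, 0.3829, 0.242]
tool_rot: [[0.296, 0.955, 0.013], [0.955, -0.296, 0.008], [0.011, 0.01, -1.0]]
ft_force: [0.7, -1.0, -0.1]
grip_width: 0.0531
```

```bash
python3 to.py .481 .164 .2 72.5
python3 - <<'E'
from m import *
t=imaging.get_image("top");s=imaging.get_image("scene")
crop("t19.png",t,(240,185),60,40,6);crop("s19.png",s,(262,190),50,38,8)
E
```

```text
need shift [-11.04   1.41   1.99] turn [ 0.0046 -0.0055  0.0021]
t 57.7 p [0.5189 0.3829 0.242 ] ang 72.76 zax [ 0.0127  0.0081 -0.9999] q [25.9 30.9 57.1  0.1 91.1 43.1] w 0.0531 F [ 0.7 -1.  -0.1] T [-0.  0. -0.]
```

View pics/t19.png

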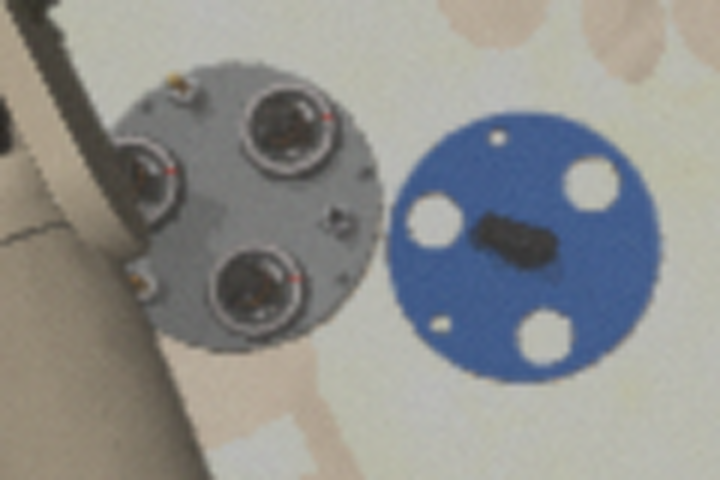

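View pics/s19.png

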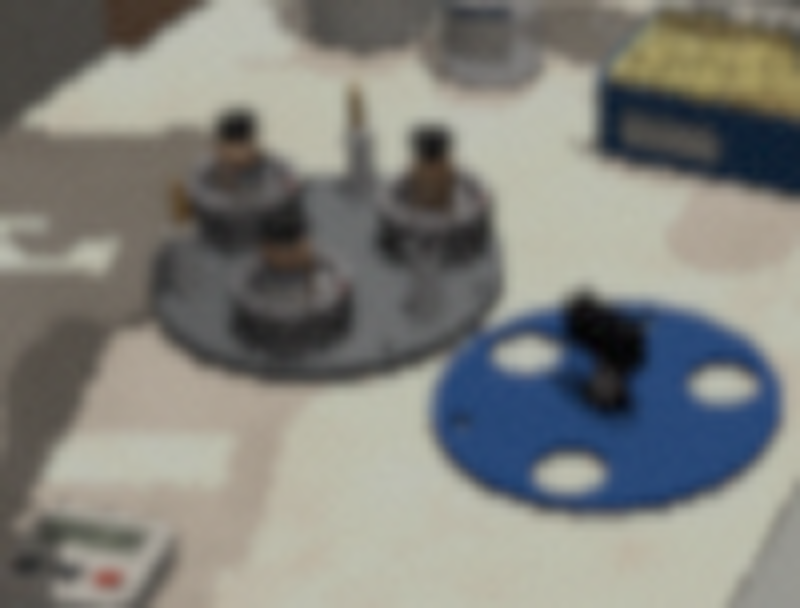

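```bash
python3 - <<'E'
from m import *
ch={0:(.5192,.3834),1:(.4565,.313),2:(.5485,.2953)}
t0=cv2.imread("pics/t1.png")
t=imaging.get_image("top")
for n in range(2):
    t=imaging.get_image("top")
    im,f=up(t,(240,185),60,40,6);b,g,r=[im[...,i].astype(int) for i in range(3)]
    W=np.clip(np.minimum(r-g,r-b)-15,0,None).astype(float)
    ys,xs=np.mgrid[:W.shape[0],:W.shape[1]]
    for k,c in ch.items():
        u=(proj(t,[*c,.04])[0]+.5-[180,145])*6-.5
        m=np.hypot(xs-u[0],ys-u[1]); w=W*(m<60)*(m>28)
        if w.sum()<1: continue
        p=f(((xs*w).sum()/w.sum(),(ys*w).sum()/w.sum())); q=onz(t,[p],.04)[0][:2]-c
        print(k,w.sum(),np.hypot(*q)*1e3,np.degrees(np.arctan2(q[1],q[0])))
# earlier red marks (open)
for k,p in {2:(230.926,159.598),0:(202.583,167.667),1:(223.,185.75)}.items():
    q=onz(t,[p],.04)[0][:2]-ch[k]; print("open",k,np.hypot(*q)*1e3,np.degrees(np.arctan2(q[1],q[0])))
for k,p in {2:(324.378,104.622),0:(146.18,139.82),1:(283.19,254.31)}.items():
    q=onz(t,[(np.array(p)+.5)/6-.5+[180,145]],.04)[0][:2]-ch[k]; print("start",k,np.hypot(*q)*1e3,np.degrees(np.arctan2(q[1],q[0])))
E
```

```text
0 2162.0 23.589349790761737 -81.44091796615965
1 1904.0 23.250862794034884 -81.29272760548602
2 1999.0 23.909249311873566 -80.72507812054562
0 2283.0 23.552083916158566 -81.53978417838067
1 2021.0 23.301098093592156 -81.35708308989885
2 2035.0 24.018600300947984 -80.6039989313125
open 2 23.196031754784993 -33.79929520590854
open 0 22.65014489978121 -12.538081812180554
open 1 22.066035360780553 -9.940622907071898
start 2 24.627842180051445 -64.0711792109189
start 0 23.32609111121858 -24.13963140932202
start 1 24.022774115438132 -43.67863456515867
```

```bash
cat > pl.py <<'E'
from m import *
def plate(d,c,w,h,z):
    im,f=up(d,c,w,h,6); b,g,r=[im[...,i].astype(int) for i in range(3)]
    m=((b-r)>(40 if d is not None else 40)).astype(np.uint8)
    n,l,st,_=cv2.connectedComponentsWithStats(m); k=1+np.argmax(st[1:,4]); m=(l==k).astype(np.uint8)
    cs,hh=cv2.findContours(m,cv2.RETR_CCOMP,cv2.CHAIN_APPROX_NONE)
    big=max(cs,key=cv2.contourArea); e=cv2.fitEllipse(cv2.convexHull(big)); 
    # world circle fit of hull
    P=onz(d,f(cv2.convexHull(big)[:,0,:].astype(float)),z)[:,:2]
    A=np.c_[2*P,np.ones(len(P))]; s=np.linalg.lstsq(A,(P**2).sum(1),rcond=None)[0]
    print("circle",s[:2],"r",np.sqrt(s[2]+s[:2]@s[:2]))
    for c in cs:
        a=cv2.contourArea(c)
        if c is big or a<60: continue
        M=cv2.moments(c);q=onz(d,[f((M['m10']/M['m00'],M['m01']/M['m00']))],z)[0]; v=q[:2]-s[:2]
        print(" hole",a,np.round(q,4),round(np.hypot(*v)*1e3,1),round(np.degrees(np.arctan2(v[1],v[0])),1))
E
python3 - <<'E'
from pl import *
t=imaging.get_image("top");s=imaging.get_image("scene")
plate(t,(262,185),35,35,.006); plate(s,(337,238) if 0 else (288,200),60,50,.006)
im,f=up(s,(288,200),40,35,8); g=cv2.GaussianBlur(im,(0,0),3).max(2)
for c,a,st in blobs(g<60,200): print("dark s",f(c),a,onz(s,[f(c)],.041))
im,f=up(t,(268,185),20,15,10); g=cv2.GaussianBlur(im,(0,0),3).max(2)
for c,a,st in blobs(g<75,200): print("dark t",f(c),a,onz(t,[f(c)],.05),onz(t,[f(c)],.041))
E
```

```text
circle [0.48116564 0.16400118] r 0.07807038383199005
 hole 414.0 [0.4365 0.2122 0.006 ] 65.7 132.8
 hole 2889.5 [0.4284 0.1522 0.006 ] 54.1 -167.4
 hole 3487.0 [0.4836 0.1684 0.006 ] 5.1 61.5
 hole 2826.0 [0.4972 0.2155 0.006 ] 54.0 72.7
 hole 2830.0 [0.5174 0.1239 0.006 ] 54.1 -47.9
 hole 360.5 [0.5454 0.1785 0.006 ] 65.9 12.7
circle [0.47915316 0.16485498] r 0.07713864762301341
 hole 1810.5 [0.426  0.1531 0.006 ] 54.4 -167.5
 hole 1573.0 [0.5156 0.1252 0.006 ] 53.9 -47.4
dark s [306.4202957 169.0063172] 11625 [[0.65975701 0.18237246 0.041     ]]
dark s [265.49907407 170.05902778] 540 [[0.57920801 0.31852655 0.041     ]]
dark s [248.39486434 179.30397287] 645 [[0.49380093 0.33928348 0.041     ]]
dark s [268.97561585 181.86110186] 1502 [[0.51448629 0.26216889 0.041     ]]
dark s [260.85040614 181.79550241] 831 [[0.50097529 0.28892124 0.041     ]]
dark s [287.25825874 195.78310955] 5865 [[0.46822963 0.15793392 0.041     ]]
dark s [251.17876884 192.8633794 ] 1990 [[0.42470958 0.27995017 0.041     ]]
dark t [265.68971526 184.87786594] 6743 [[0.47765917 0.16377794 0.05      ]] [[0.47887436 0.16459141 0.041     ]]
```

{"api": "move_arm", "payload": {
  "motion": [
    [[-0.7,0.1,0],[0.004,-0.005,0],0],
    [[-1,0.12,0],[0,0,0],0],
    [[-1,0.12,0],[0,0,0],0],
    [[-1,0.12,0],[0,0,0],0],
    [[-1,0.12,0],[0,0,0],0],
    [[-1,0.12,0.2],[0,0,0],0],
    [[-1,0.12,0.4],[0,0,0],0],
    [[-1,0.12,0.6],[0,0,0],0],
    [[-1,0.12,0.6],[0,0,0],0],
    [[-1,0.12,0.6],[0,0,0],0],
    [[-0.7,0.1,0.6],[0,0,0],0],
    [[0,0,0.3],[0,0,0],0]
  ]
}}

```text
time_s: 59.05
position: [0.4768, 0.1589, 0.1714]
tool_rot: [[0.284, 0.959, -0.009], [0.959, -0.284, -0.007], [-0.009, -0.006, -1.0]]
ft_force: [0.5, 0.5, 0.2]
grip_width: 0.042
```

```bash
python3 to.py .4815 .1645 .11 72.6
```

```text
need shift [0.36 0.16 3.07] turn [-0.003   0.0042  0.0074]
t 59.05 p [0.4768 0.1589 0.1714] ang 73.48 zax [-0.0086 -0.0065 -0.9999] q [ 5.1 20.5 87.1 -0.3 72.9 21.7] w 0.042 F [0.5 0.5 0.2] T [ 0.03 -0.03 -0.  ]
```

{"api": "move_arm", "payload": {
  "motion": [
    [[0.36,0.16,0.5],[-0.003,0.004,0.007],0],
    [[0,0,0.8],[0,0,0],0],
    [[0,0,0.8],[0,0,0],0],
    [[0,0,0.5],[0,0,0],0],
    [[0,0,0],[0,0,0],0]
  ]
}}

```text
time_s: 59.47
position: [0.4811, 0.1636, 0.1173]
tool_rot: [[0.3, 0.954, -0.002], [0.954, -0.3, -0.0], [-0.001, -0.001, -1.0]]
ft_force: [0.5, 0.1, -0.6]
grip_width: 0.0431
```

```bash
python3 to.py .4815 .1645 .022 72.6
python3 - <<'E'
from m import *
s=imaging.get_image("scene")
crop("s20.png",s,(287,200),40,30,10)
o=readout.observe();p=o["position"];y=o["tool_rot"][:,1]
for z,w in((.004,.032),(.004,-.032)): print((proj(s,p+y*w+[0,0,z])-[247,170])*10)
E
```

```text
need shift [0.05 0.01 4.77] turn [-0.0007  0.0004 -0.0005]
t 59.47 p [0.4811 0.1636 0.1173] ang 72.55 zax [-1.6e-03 -3.0e-04 -1.0e+00] q [ 5.4 24.5 91.  -0.  64.6 22.9] w 0.0431 F [ 0.5  0.1 -0.6] T [ 0.01  0.05 -0.07]
[[468.73252192   4.42578593]]
[[330.48604015  74.270542  ]]
```

View pics/s20.png

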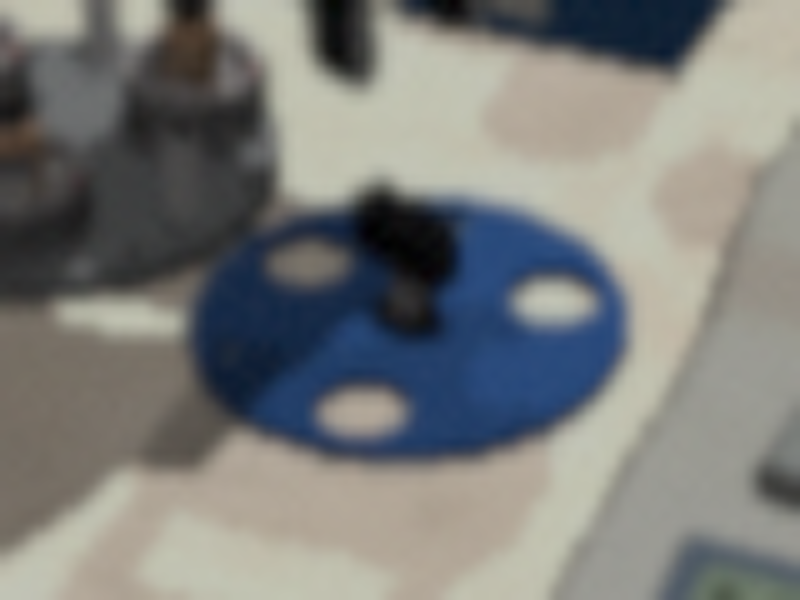

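{"api": "move_arm", "payload": {
  "motion": [
    [[0.05,0,0.6],[0,0,0],0],
    [[0,0,0.7],[0,0,0],0],
    [[0,0,0.7],[0,0,0],0],
    [[0,0,0.6],[0,0,0],0],
    [[0,0,0.3],[0,0,0],0],
    [[0,0,0],[0,0,0],0]
  ]
}}

```text
time_s: 60.02
position: [0.485, 0.1659, 0.0637]
tool_rot: [[0.297, 0.955, 0.009], [0.955, -0.297, 0.001], [0.003, 0.008, -1.0]]
ft_force: [0.2, -0.5, -0.3]
grip_width: 0.043
```

```bash
python3 to.py .4815 .1645 .022 72.6
python3 - <<'E'
from m import *
s=imaging.get_image("scene")
crop("s21.png",s,(287,200),40,30,10)
E
```

```text
need shift [-0.13 -0.16  2.08] turn [ 0.0038 -0.0016  0.0009]
t 60.02 p [0.485  0.1659 0.0637] ang 72.71 zax [ 8.6e-03  8.0e-04 -1.0e+00] q [ 5.6 29.  94.3 -0.  56.2 22.9] w 0.043 F [ 0.2 -0.5 -0.3] T [-0.04 -0.05 -0.01]
```

View pics/s21.png

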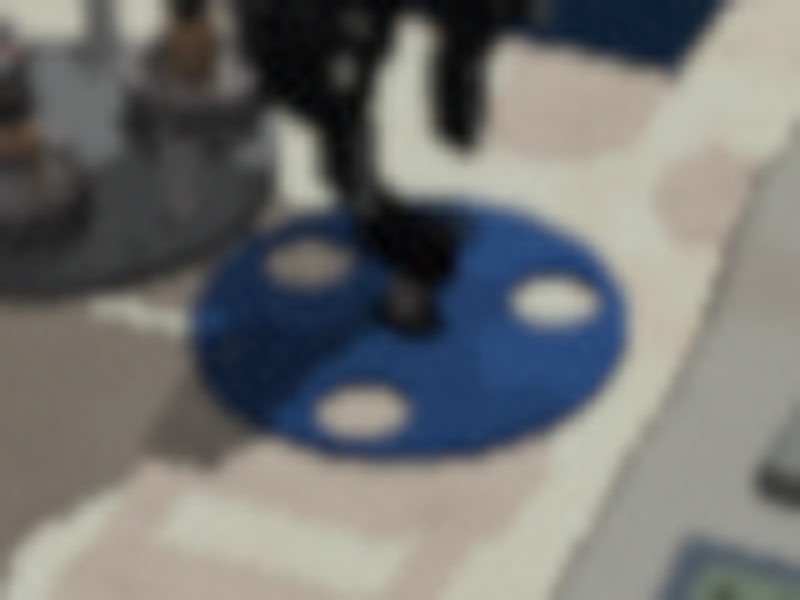

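{"api": "move_arm", "payload": {
  "motion": [
    [[-0.13,-0.16,0.4],[0.004,-0.0015,0],0],
    [[0,0,0.6],[0,0,0],0],
    [[0,0,0.6],[0,0,0],0],
    [[0,0,0.3],[0,0,0],0],
    [[0,0,0],[0,0,0],0]
  ]
}}

```text
time_s: 60.48
position: [0.483, 0.1646, 0.0278]
tool_rot: [[0.297, 0.955, 0.006], [0.955, -0.297, 0.001], [0.003, 0.005, -1.0]]
ft_force: [-0.1, -0.3, -0.1]
grip_width: 0.0427
```

```bash
python3 to.py .4815 .1645 .022 72.6
```

```text
need shift [-0.03 -0.07  0.29] turn [ 0.0026 -0.0013  0.0012]
t 60.48 p [0.483  0.1646 0.0278] ang 72.74 zax [ 0.006  0.001 -1.   ] q [ 5.5 32.1 96.6  0.  51.  22.7] w 0.0427 F [-0.1 -0.3 -0.1] T [ 0.05 -0.07 -0.03]
```

{"api": "move_arm", "payload": {
  "motion": [
    [[-0.03,-0.05,0.25],[0.003,-0.001,0],0],
    [[0,0,0],[0,0,0],-0.2],
    [[0,0,0],[0,0,0],-0.4],
    [[0,0,0],[0,0,0],-0.6],
    [[0,0,0],[0,0,0],-0.8],
    [[0,0,0],[0,0,0],-1],
    [[0,0,0],[0,0,0],-1]
  ],
  "squeeze": 50
}}

```text
time_s: 61.07
position: [0.4822, 0.1643, 0.0239]
tool_rot: [[0.296, 0.955, 0.0], [0.955, -0.296, 0.001], [0.001, -0.0, -1.0]]
ft_force: [-0.1, 0.3, -2.7]
grip_width: 0.0155
```

```bash
python3 to.py .4815 .1645 .022 72.6
```

```text
need shift [ 0.   -0.04  0.1 ] turn [-0.0001 -0.0004  0.0013]
t 61.07 p [0.4822 0.1643 0.0239] ang 72.75 zax [ 1.e-04  9.e-04 -1.e+00] q [ 5.5 32.5 96.7  0.1 50.8 22.7] w 0.0155 F [-0.1  0.3 -2.7] T [-0.04  0.04 -0.02]
```

{"api": "move_arm", "payload": {
  "motion": [
    [[0,0,-0.3],[0,0,0],-1],
    [[0,0,-0.6],[0,0,0],-1],
    [[0,0,-0.8],[0,0,0],-1],
    [[0,0,-0.8],[0,0,0],-1],
    [[0,0,-0.8],[0,0,0],-1],
    [[0,0,-0.8],[0,0,0],-1],
    [[0,0,-0.8],[0,0,0],-1],
    [[0,0,-0.5],[0,0,0],-1],
    [[0,0,0],[0,0,0],-1]
  ],
  "squeeze": 80
}}

```text
time_s: 61.82
position: [0.4801, 0.164, 0.1381]
tool_rot: [[0.296, 0.955, -0.006], [0.955, -0.296, 0.0], [-0.001, -0.005, -1.0]]
ft_force: [-0.1, -0.5, -3.2]
grip_width: 0.0149
```

```bash
python3 to.py .5077 .3307 .135 78.7
python3 - <<'E'
from m import *
t=imaging.get_image("top");s=imaging.get_image("scene")
crop("s22.png",s,(285,190),50,38,8);crop("t22.png",t,(255,185),50,38,8)
E
```

```text
need shift [ 8.37 -1.15  0.15] turn [-0.0026  0.0005 -0.0495]
t 61.82 p [0.4801 0.164  0.1381] ang 72.76 zax [-5.6e-03  3.0e-04 -1.0e+00] q [ 5.4 23.  89.4  0.1 67.9 22.7] w 0.0149 F [-0.1 -0.5 -3.2] T [ 0.04 -0.04  0.07]
```

View pics/s22.png

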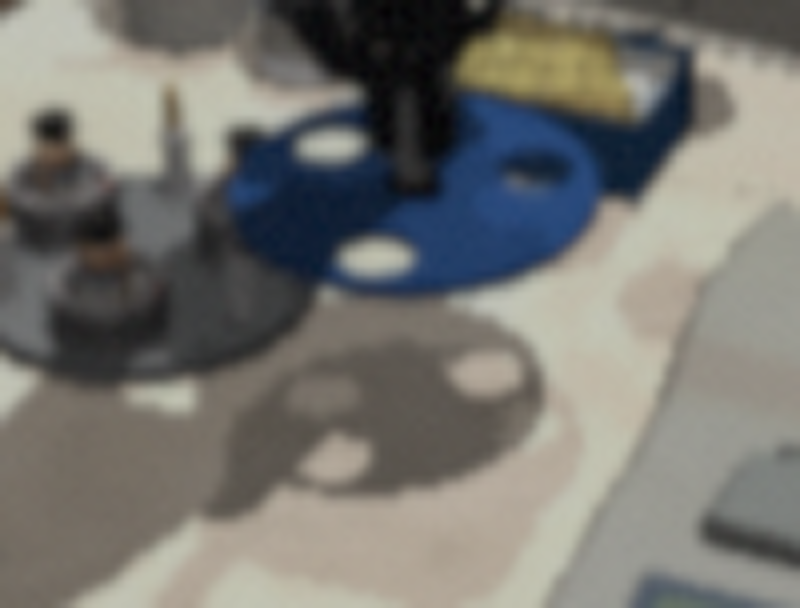

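View pics/t22.png

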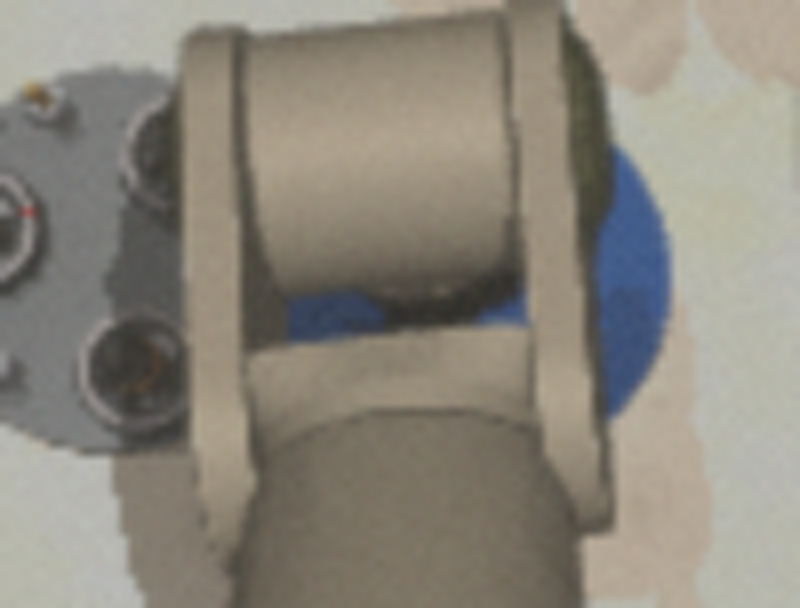

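```bash
python3 - <<'E'
from m import *
s=imaging.get_image("scene")
o=readout.observe();p=o["position"];z=p[2]-.0239
im,f=up(s,(285,190),50,38,8); b,g,r=[im[...,i].astype(int) for i in range(3)]
for px in ((570,80),(600,200),(300,200),(420,250),(620,120)): print(px,im[px[1],px[0]])
m=((b-r)>45).astype(np.uint8); cv2.imwrite("pics/m22.png",m*255)
cs,_=cv2.findContours(m,cv2.RETR_CCOMP,cv2.CHAIN_APPROX_NONE)
for c in cs:
    a=cv2.contourArea(c)
    if a<300 or a>8000: continue
    M=cv2.moments(c);u=(M['m10']/M['m00'],M['m01']/M['m00']); q=onz(s,[f(u)],z+.003)[0]; v=q-p
    print(a,np.round(u),q,np.hypot(*v[:2]),np.degrees(np.arctan2(v[1],v[0])))
E
```

```text
(570, 80) [ 98 154 167]
(600, 200) [106  93  89]
(300, 200) [52 32 19]
(420, 250) [101  65  43]
(620, 120) [60 72 76]
2249.5 [260. 181.] [0.4580516  0.22983553 0.11456264] 0.06923412210088191 107.63127230089091
1869.5 [531. 178.] [0.51523736 0.12788908 0.11456264] 0.05103926561863844 -44.80086989447608
```

View pics/m22.png

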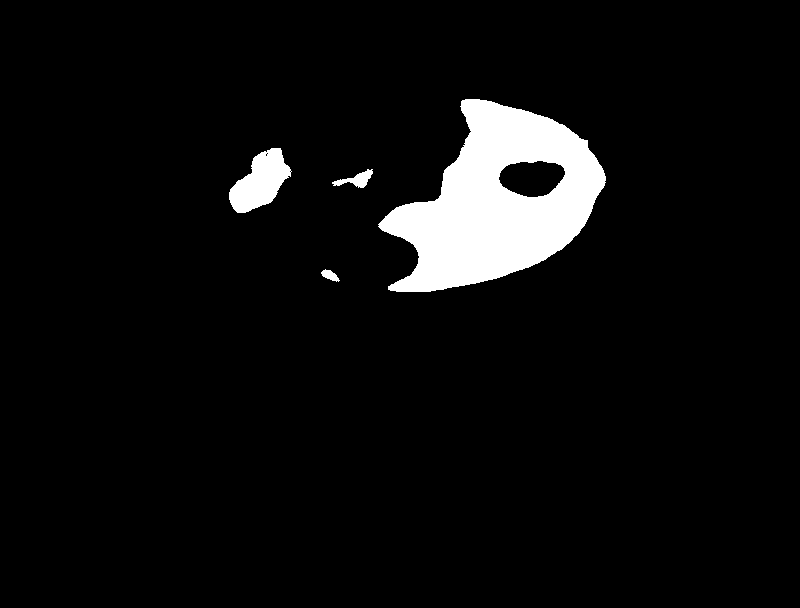

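```bash
cat > pm.py <<'E'
from m import *
def meas(c=(285,190),w=50,h=38,dz=.0239,show=None):
    s=imaging.get_image("scene")
    o=readout.observe();p=o["position"];z=p[2]-dz
    im,f=up(s,c,w,h,8); im=cv2.GaussianBlur(im,(0,0),2);b,g,r=[im[...,i].astype(float) for i in range(3)]
    m=((b>1.3*r+4)&(b>1.15*g)).astype(np.uint8)
    m=cv2.morphologyEx(m,cv2.MORPH_OPEN,np.ones((5,5)))
    if show: cv2.imwrite("pics/"+show,m*255)
    cs,_=cv2.findContours(m,cv2.RETR_CCOMP,cv2.CHAIN_APPROX_NONE)
    R=o["tool_rot"]; ya=np.degrees(np.arctan2(R[1,0],R[0,0]))-90
    print("tcp",p,"yaw",ya)
    for c in cs:
        a=cv2.contourArea(c)
        if a<300 or a>8000: continue
        M=cv2.moments(c);u=(M['m10']/M['m00'],M['m01']/M['m00']); q=onz(s,[f(u)],z+.003)[0]; v=q-p
        print(a,np.round(u),q,"d",np.hypot(*v[:2])*1e3,"ang",(np.degrees(np.arctan2(v[1],v[0]))-ya)%360, v*1e3)
E
python3 -c "
from pm import *
meas(show='m23.png')"
```

```text
tcp [0.47890418 0.1638286  0.13513887] yaw -17.24584798206169
646.5 [351. 121.] [0.52005798 0.22128149 0.11423887] d 70.67156615063047 ang 71.63163101227886 [ 41.15379922  57.45289438 -20.9       ]
3026.0 [374. 261.] [0.42777607 0.15515745 0.11423887] d 51.85819386659922 ang 206.87141965539496 [-51.12810872  -8.67114584 -20.9       ]
1174.0 [527. 184.] [0.50987322 0.12734615 0.11423887] d 47.85446620857382 ang 327.57294392148674 [ 30.96903615 -36.48244422 -20.9       ]
```

View pics/m23.png

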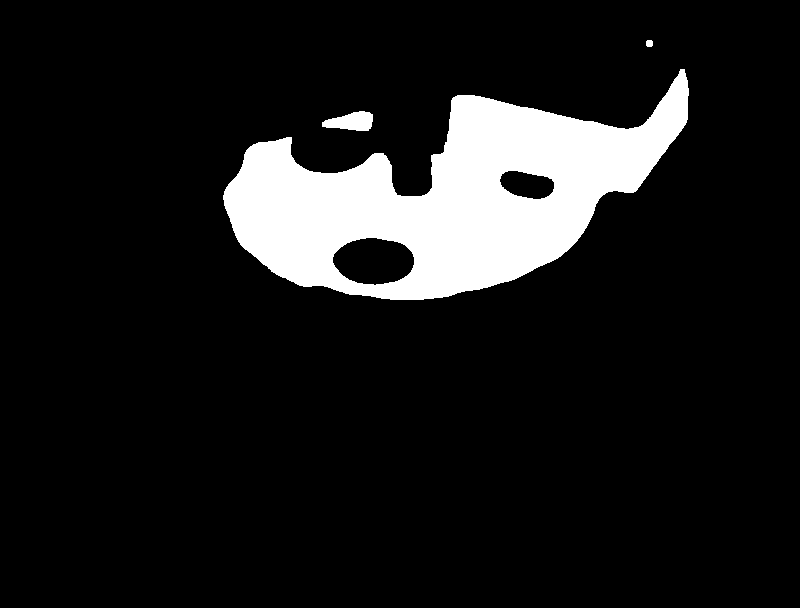

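```bash
python3 to.py .5077 .3307 .135 78.7
```

```text
need shift [ 8.4  -1.1  -0.01] turn [-0.005   0.0014 -0.0496]
t 62.02 p [0.4789 0.1638 0.1351] ang 72.75 zax [-1.090e-02 -2.000e-04 -9.999e-01] q [ 5.4 23.2 89.6  0.1 67.8 22.7] w 0.0149 F [ 0.3 -0.2 -2.8] T [0.02 0.02 0.05]
```

{"api": "move_arm", "payload": {
  "motion": [
    [[0.5,-0.1,-0.05],[-0.002,0.001,-0.007],-1],
    [[0.8,-0.15,0],[-0.002,0,-0.007],-1],
    [[0.9,-0.15,0],[-0.001,0,-0.007],-1],
    [[0.9,-0.15,0],[0,0,-0.007],-1],
    [[0.9,-0.1,0],[0,0,-0.007],-1],
    [[0.9,-0.1,0],[0,0,-0.007],-1],
    [[0.9,-0.1,0],[0,0,-0.007],-1],
    [[0.9,0,0],[0,0,0],-1],
    [[0.6,0,0],[0,0,0],-1],
    [[0.3,0,0],[0,0,0],-1],
    [[0,0,0],[0,0,0],-1]
  ]
}}

```text
time_s: 62.93
position: [0.4943, 0.3286, 0.1263]
tool_rot: [[0.185, 0.983, -0.015], [0.983, -0.186, -0.004], [-0.006, -0.014, -1.0]]
ft_force: [0.2, -0.6, -4.1]
grip_width: 0.0149
```

```bash
python3 to.py .5077 .3307 .125 78.7
```

```text
need shift [0.23 0.64 0.05] turn [-0.0068  0.003   0.0051]
t 62.93 p [0.4943 0.3286 0.1263] ang 79.31 zax [-0.0152 -0.0035 -0.9999] q [22.1 31.7 75.8  0.1 73.4 32.8] w 0.0149 F [ 0.2 -0.6 -4.1] T [-0.    0.03  0.01]
```

{"api": "move_arm", "payload": {
  "motion": [
    [[0.2,0.6,0],[-0.006,0.003,0.005],-1],
    [[0,0,0],[0,0,0],-1],
    [[0,0,0],[0,0,0],-1]
  ]
}}

```text
time_s: 63.18
position: [0.5055, 0.3301, 0.1243]
tool_rot: [[0.194, 0.981, -0.005], [0.981, -0.194, -0.001], [-0.002, -0.005, -1.0]]
ft_force: [-0.6, 0.5, -3.4]
grip_width: 0.0146
```

```bash
python3 to.py .5077 .3307 .105 78.7
python3 - <<'E'
from m import *
t=imaging.get_image("top");s=imaging.get_image("scene")
crop("s24.png",s,(255,175),40,30,10);crop("t24.png",t,(215,180),40,30,10)
E
python3 to.py .5077 .3307 .105 78.7
```

```text
need shift [0.05 0.11 0.96] turn [-0.0023  0.0012  0.0008]
t 63.18 p [0.5055 0.3301 0.1243] ang 78.79 zax [-0.0053 -0.0014 -1.    ] q [21.9 32.5 74.6  0.  73.2 33.1] w 0.0146 F [-0.6  0.5 -3.4] T [ 0.08 -0.01  0.01]
need shift [0.06 0.1  0.98] turn [-0.0021  0.001   0.0006]
t 63.28 p [0.5057 0.33   0.1246] ang 78.77 zax [-0.0046 -0.0012 -1.    ] q [21.9 32.5 74.6  0.  73.2 33.1] w 0.0148 F [-0.8 -0.2 -3.3] T [ 0.04  0.01 -0.02]
```

View pics/s24.png

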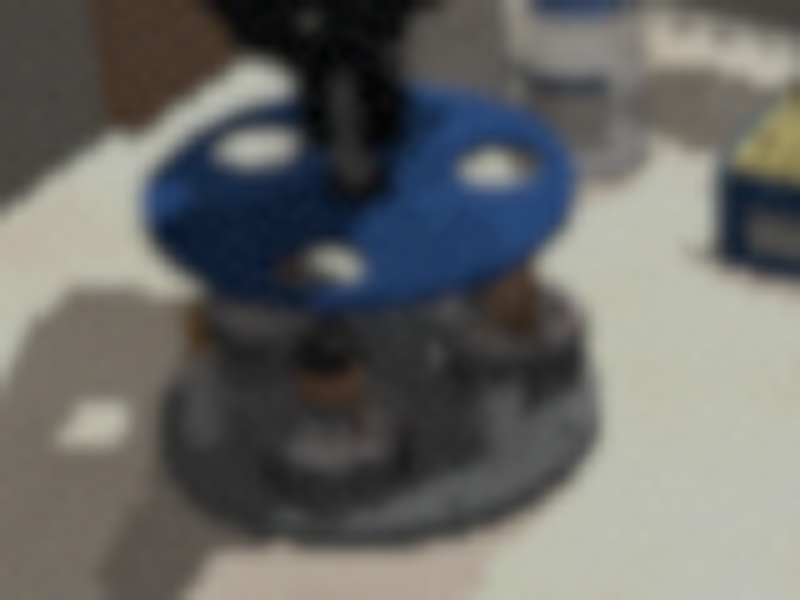

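View pics/t24.png

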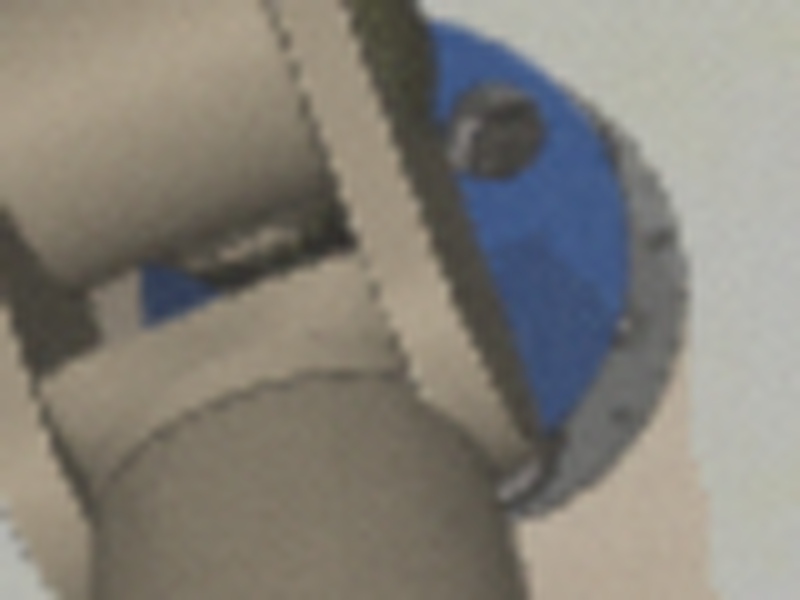

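```bash
python3 - <<'E'
from m import *
t=imaging.get_image("top");s=imaging.get_image("scene");o=readout.observe();p=o["position"];R=o["tool_rot"];y=np.arctan2(R[1,0],R[0,0])-np.pi/2
print(p)
for k in (90,210,330):
  for z in(-.0239,-.0179):
    a=y+np.radians(k); q=p+[.054*np.cos(a),.054*np.sin(a),z]
    print(k,(proj(s,q)[0]+.5-[215,145])*10-.5,(proj(t,q)[0]+.5-[175,150])*10-.5)
E
```

```text
[0.50575702 0.33018627 0.12487904]
90 [261.35171596 153.1756851 ] [220.79667278 225.0782318 ]
90 [259.8094926  139.09777124] [216.12818911 222.07228773]
210 [322.88845814 276.46541814] [437.3338229  409.81093441]
210 [321.40290242 261.95913653] [433.58507655 407.59340771]
330 [506.65230257 172.72969917] [494.05055572 129.92330561]
330 [505.67575054 158.58599674] [490.56943163 126.51856636]
```

{"api": "move_arm", "payload": {
  "motion": [
    [[0.06,0.1,0.3],[-0.002,0.001,0],-1],
    [[0,0,0.3],[0,0,0],-1],
    [[0,0,0.2],[0,0,0],-1],
    [[0,0,0],[0,0,0],-1],
    [[0,0,0],[0,0,0],-1]
  ]
}}

```text
time_s: 63.8
position: [0.5075, 0.3303, 0.1071]
tool_rot: [[0.195, 0.981, -0.0], [0.981, -0.195, 0.0], [0.0, -0.0, -1.0]]
ft_force: [-0.7, 0.5, -3.1]
grip_width: 0.0149
```

```bash
python3 to.py .5077 .3307 .098 78.7
```

```text
need shift [0.02 0.01 0.45] turn [-0.     -0.      0.0004]
t 63.8 p [0.5075 0.3303 0.1071] ang 78.75 zax [-0.e+00  1.e-04 -1.e+00] q [21.9 33.6 75.7  0.  70.7 33.1] w 0.0149 F [-0.7  0.5 -3.1] T [-0.03 -0.02 -0.01]
```

{"api": "move_arm", "payload": {
  "motion": [
    [[0.02,0.01,0.25],[0,0,0],-1],
    [[0,0,0.25],[0,0,0],-1],
    [[0,0,0.2],[0,0,0],-1],
    [[0,0,0],[0,0,0],-1]
  ]
}}

```text
time_s: 64.13
position: [0.5077, 0.3308, 0.0916]
tool_rot: [[0.195, 0.981, -0.0], [0.981, -0.195, 0.0], [0.0, -0.0, -1.0]]
ft_force: [0.0, 0.1, -4.0]
grip_width: 0.0147
```

```bash
python3 to.py .5077 .3307 .072 78.7
```

```text
need shift [-0.   -0.    0.98] turn [-0.     -0.      0.0005]
t 64.13 p [0.5077 0.3308 0.0916] ang 78.76 zax [-0.e+00  1.e-04 -1.e+00] q [21.9 34.6 76.7  0.  68.7 33.1] w 0.0147 F [ 0.   0.1 -4. ] T [-0.05 -0.01 -0.06]
```

Already 4 mm below pin tips without contact. Continue.

{"api": "move_arm", "payload": {
  "motion": [
    [[0,0,0.15],[0,0,0],-1],
    [[0,0,0.15],[0,0,0],-1],
    [[0,0,0.1],[0,0,0],-1],
    [[0,0,0],[0,0,0],-1]
  ]
}}

```text
time_s: 64.47
position: [0.5077, 0.3308, 0.0826]
tool_rot: [[0.195, 0.981, -0.0], [0.981, -0.195, 0.0], [-0.0, -0.0, -1.0]]
ft_force: [0.8, 0.3, -3.6]
grip_width: 0.0151
```

```bash
python3 to.py .5077 .3307 .072 78.7
```

```text
need shift [-0.   -0.    0.53] turn [-0.0001  0.      0.0005]
t 64.47 p [0.5077 0.3308 0.0826] ang 78.76 zax [-3.e-04  0.e+00 -1.e+00] q [21.9 35.2 77.2  0.  67.6 33.1] w 0.0151 F [ 0.8  0.3 -3.6] T [ 0.01 -0.06  0.06]
```

{"api": "move_arm", "payload": {
  "motion": [
    [[0,0,0.15],[0,0,0],-1],
    [[0,0,0.15],[0,0,0],-1],
    [[0,0,0.1],[0,0,0],-1],
    [[0,0,0],[0,0,0],-1]
  ]
}}

```text
time_s: 64.8
position: [0.5079, 0.3308, 0.0739]
tool_rot: [[0.195, 0.981, 0.0], [0.981, -0.195, 0.0], [0.0, 0.0, -1.0]]
ft_force: [0.5, 0.1, -4.5]
grip_width: 0.0146
```

```bash
python3 to.py .5077 .3307 .072 78.7
```

```text
need shift [-0.01 -0.01  0.1 ] turn [ 0.0001 -0.0001  0.0005]
t 64.8 p [0.5079 0.3308 0.0739] ang 78.76 zax [ 3.e-04  2.e-04 -1.e+00] q [21.9 35.8 77.7  0.  66.5 33.1] w 0.0146 F [ 0.5  0.1 -4.5] T [ 0.03 -0.   -0.  ]
```

{"api": "move_arm", "payload": {
  "motion": [
    [[0,0,0.07],[0,0,0],-1],
    [[0,0,0.05],[0,0,0],-1],
    [[0,0,0],[0,0,0],-1]
  ]
}}

```text
time_s: 65.05
position: [0.508, 0.3309, 0.072]
tool_rot: [[0.195, 0.981, 0.001], [0.981, -0.195, 0.0], [0.001, 0.001, -1.0]]
ft_force: [0.5, -0.2, -3.5]
grip_width: 0.0149
```

```bash
python3 to.py .5077 .3307 .072 78.7
```

```text
need shift [-0.01 -0.01  0.  ] turn [ 0.0004 -0.0003  0.0005]
t 65.05 p [0.508  0.3309 0.072 ] ang 78.77 zax [ 1.e-03  5.e-04 -1.e+00] q [21.9 35.9 77.9  0.  66.2 33.1] w 0.0149 F [ 0.5 -0.2 -3.5] T [-0.01 -0.04  0.02]
```

{"api": "move_arm", "payload": {
  "motion": [
    [[0,0,0.05],[0,0,0],-1],
    [[0,0,0],[0,0,0],-1]
  ]
}}

```text
time_s: 65.22
position: [0.5082, 0.331, 0.0722]
tool_rot: [[0.195, 0.981, 0.002], [0.981, -0.195, 0.001], [0.001, 0.002, -1.0]]
ft_force: [0.2, 0.3, -4.2]
grip_width: 0.0148
```

```bash
python3 to.py .5077 .3307 .072 78.7
python3 - <<'E'
from m import *
s=imaging.get_image("scene")
crop("s25.png",s,(255,175),40,30,10)
E
```

```text
need shift [-0.02 -0.02  0.01] turn [ 0.0009 -0.0006  0.0006]
t 65.22 p [0.5082 0.331  0.0722] ang 78.77 zax [ 2.2e-03  9.0e-04 -1.0e+00] q [21.9 35.9 77.9  0.  66.1 33.1] w 0.0148 F [ 0.2  0.3 -4.2] T [ 0.03 -0.04 -0.03]
```

View pics/s25.png

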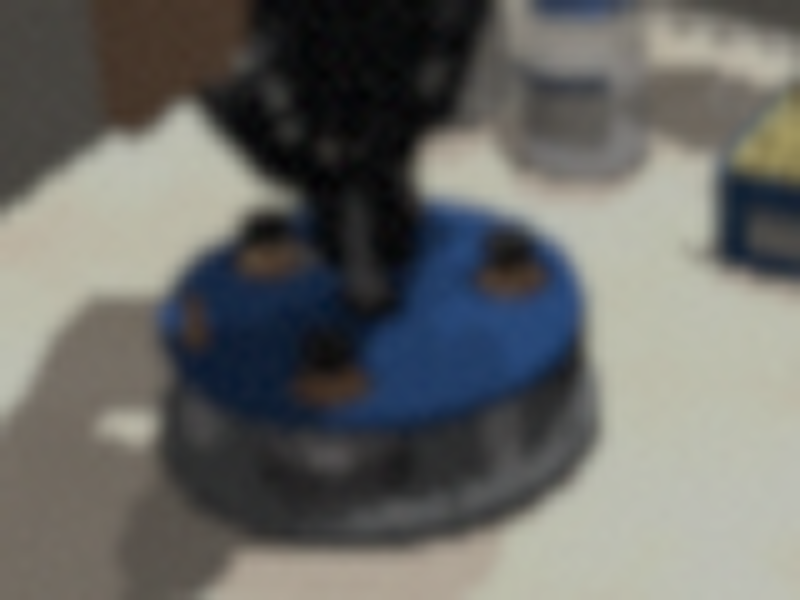

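{"api": "move_arm", "payload": {
  "motion": [
    [[0,0,0.1],[0,0,0],-1],
    [[0,0,0.05],[0,0,0],-1]
  ]
}}

```text
time_s: 65.43
position: [0.5084, 0.3311, 0.0719]
tool_rot: [[0.195, 0.981, 0.004], [0.981, -0.195, 0.001], [0.002, 0.004, -1.0]]
ft_force: [-2.7, -1.9, 3.4]
grip_width: 0.015
```

```bash
python3 to.py .5077 .3307 .072 78.7
```

```text
need shift [-0.03 -0.03 -0.  ] turn [ 0.0018 -0.001   0.0006]
t 65.43 p [0.5084 0.3311 0.0719] ang 78.78 zax [ 0.004   0.0014 -1.    ] q [21.9 35.9 77.9 -0.  65.9 33.1] w 0.015 F [-2.7 -1.9  3.4] T [-0.33  0.79 -0.01]
```

{"api": "move_arm", "payload": {
  "motion": [
    [[0,0,0],[0.0018,-0.001,0],-1],
    [[0,0,0],[0,0,0],-0.6],
    [[0,0,0],[0,0,0],-0.3],
    [[0,0,0],[0,0,0],-0.1],
    [[0,0,0],[0,0,0],-0.1],
    [[0,0,-0.3],[0,0,0],-0.1],
    [[0,0,-0.5],[0,0,0],-0.1],
    [[0,0,-0.8],[0,0,0],-0.1],
    [[0,0,-1],[0,0,0],-0.1],
    [[0,0,-1],[0,0,0],-0.1],
    [[0,0,-1],[0,0,0],-0.1],
    [[0,0,-1],[0,0,0],-0.1]
  ],
  "squeeze": 30
}}

```text
time_s: 66.43
position: [0.5079, 0.3308, 0.1893]
tool_rot: [[0.195, 0.981, -0.003], [0.981, -0.195, -0.001], [-0.002, -0.003, -1.0]]
ft_force: [-1.3, 0.3, -0.5]
grip_width: 0.0383
```

{"api": "move_arm", "payload": {
  "motion": [
    [[-0.6,-0.3,-1],[0,0,0],-0.1],
    [[-1,-0.5,-0.5],[0,0,0],-0.1],
    [[-1,-0.5,0],[0,0,0],-0.1],
    [[-1,-0.5,0],[0,0,0],-0.1],
    [[-1,-0.5,0],[0,0,0],-0.1],
    [[-1,-0.5,0],[0,0,0],-0.1],
    [[-1,-0.5,0],[0,0,0],-0.1],
    [[-1,-0.5,0],[0,0,0],-0.1],
    [[-1,-0.3,0],[0,0,0],-0.1],
    [[-1,-0.3,0],[0,0,0],-0.1],
    [[-0.5,0,0],[0,0,0],-0.1],
    [[0,0,0],[0,0,0],-0.1]
  ]
}}

```text
time_s: 67.43
position: [0.3771, 0.1438, 0.236]
tool_rot: [[0.192, 0.981, 0.023], [0.981, -0.192, 0.006], [0.01, 0.021, -1.0]]
ft_force: [0.1, 0.3, 0.5]
grip_width: 0.0384
```

```bash
python3 to.py
python3 - <<'E'
from m import *
t=imaging.get_image("top");s=imaging.get_image("scene")
crop("s26.png",s,(255,178),40,30,10);crop("t26.png",t,(219,180),40,30,10);cv2.imwrite("pics/s26f.png",s["img"])
C=np.array([.5079,.3308])
for k,R,z in((90,54,.072),(210,54,.072),(330,54,.072),(30,66,.07),(150,66,.07)):
    a=np.radians(k-11.3); q=[C[0]+R/1e3*np.cos(a),C[1]+R/1e3*np.sin(a),z]; print(k,(proj(s,q)[0]+.5-[215,148])*10-.5,(proj(t,q)[0]+.5-[179,150])*10-.5)
E
```

```text
t 67.43 p [0.3771 0.1438 0.236 ] ang 78.92 zax [ 0.0229  0.0057 -0.9997] q [ 3.8  6.  95.4  0.2 77.2 14.8] w 0.0384 F [0.1 0.3 0.5] T [-0.02 -0.02 -0.02]
90 [270.84696327 187.20365345] [201.02479243 232.67529086]
210 [331.79199721 312.22229303] [412.94139471 413.9332034 ]
330 [513.07910892 207.18475487] [468.77546932 139.78266852]
30 [418.72669183 149.84318602] [299.24678551  78.40959706]
150 [196.37055723 273.09629916] [229.76291178 412.7985678 ]
```

View pics/s26.png

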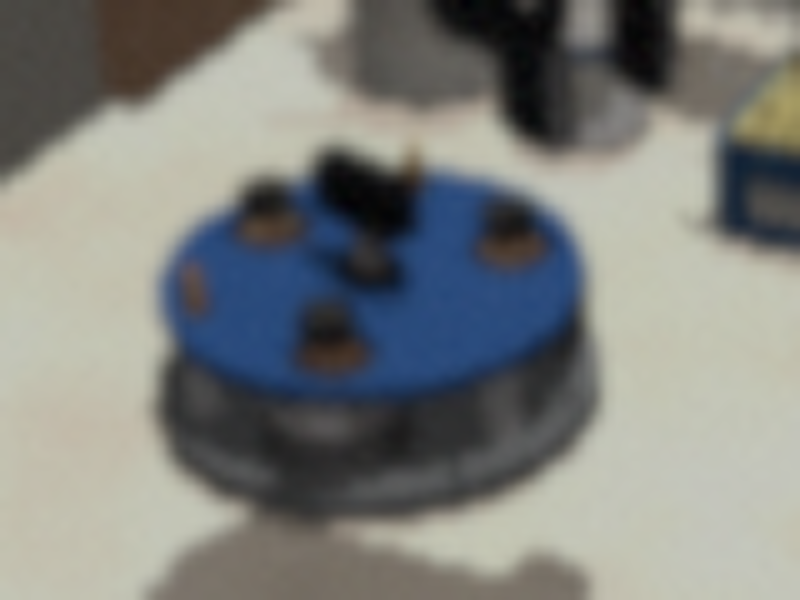

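View pics/t26.png

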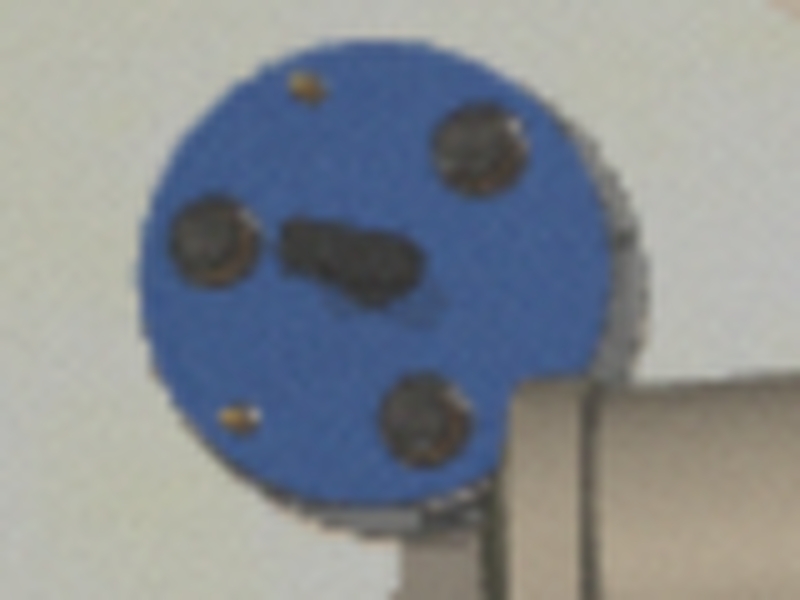

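View pics/s26f.png

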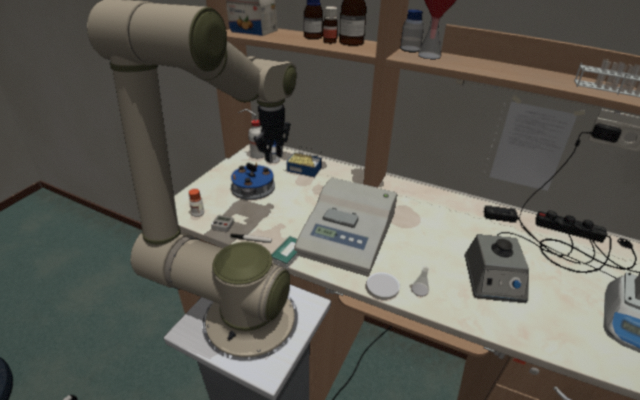

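```bash
python3 - <<'E'
from pl import *
t=imaging.get_image("top");s=imaging.get_image("scene")
plate(s,(252,178),30,25,.054)
im,f=up(s,(252,178),30,25,6);b,g,r=[im[...,i].astype(float) for i in range(3)]
m=((b>1.3*r+4)&(b>1.15*g)).astype(np.uint8); cs,_=cv2.findContours(m,cv2.RETR_EXTERNAL,cv2.CHAIN_APPROX_NONE); h=cv2.convexHull(max(cs,key=cv2.contourArea))[:,0]
for z in(.050,.054,.060): 
    P=onz(s,f(h),z)[:,:2];A=np.c_[2*P,np.ones(len(P))];q=np.linalg.lstsq(A,(P**2).sum(1),rcond=None)[0];R=np.sqrt(q[2]+q[:2]@q[:2]);print(z,q[:2],R,np.std(np.hypot(*(P-q[:2]).T)-R))
print(job.close_job())
E
```

```text
circle [0.5038979  0.32913355] r 0.0776151411754867
 hole 1815.5 [0.4624 0.3199 0.054 ] 42.5 -167.4
0.05 [0.50701286 0.33124222] 0.08044160661546375 0.001860690688087811
0.054 [0.50187166 0.32737811] 0.0800290177448008 0.0018511471160241155
0.06 [0.49415986 0.32158195] 0.07941013443880454 0.0018368317579285857
the job is handed in; nothing more can be done
None
```

The job is done and handed in at about 67 s. All three vials stand upright in their own chucks and are clamped, and the guide plate is on both pins, resting on the posts.

**Chucks:** All three sleeves were opened to the stop. Chuck 2's first attempt stopped short, probably because the gripper caught pin 0. I opened it again before putting its vial in.

**Clamping:** Each sleeve was turned clockwise about 75°, with the torque rising to about 0.9 N m. After release, the red marks put all three at about 1.21 rad, a little below the 1.3 suggested. I took this as normal spring-back and did not tighten further.

**Plate:** It was knocked about 3 cm during the run, so I located it again before picking it up. It went over the pins without resistance until contact at the nominal height of about 48 mm.

**Last checks:**
- The final pictures show both pins and all three caps through their holes. The bystanders I could see look to be where they started, but I did not measure them.
- The picture measurement of the plate's height and position was only good to a few millimetres: fitting the plate's rim in the side camera at the seated height gave a centre 4–7 mm off. That the plate lies flush therefore rests on the contact height and force, not on that measurement.

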